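# Turn round a batch in the pot steriliser

### The arm

A 6-joint arm with a two-finger parallel gripper is mounted at the origin on the work surface. World frame = base frame: x ahead of the robot, y to its left, z up, the work surface at z = 0. Lengths are in m, angles in rad, forces in N, time in s.
With the tool pointing down it reaches from about 0.35 to 0.925 m from the base axis. Payload 6.4 kg.
Tool frame: the origin (TCP) lies on the centre line of the jaws, within the pads' length; the fingertips stand 14 mm ahead of it and the grasp point (between the pads) lies 5 mm behind it; x points along the fingers, z is the direction in which the jaws open and shut, and the axes are right-handed (so a half turn about x gives the same grasp; the last joint's range is limited). The gripper opens to 94 mm and grips with 3 to 60 N. Pads are 16 mm wide; open, the fingers measure 119 mm over their backs; the gripper's body (75 mm by 177 mm) begins 78 mm behind the grasp point.
Start: joints at [-1.294, 0.245, 1.558, -0, 1.339, -0.174], TCP at [0.283, -0.585, 0.197] pointing down, gripper open.
Joint ranges: [-3.13, 3.13], [-1.02, 2.26], [0.13, 2.54], [-0.95, 4.09], [0.21, 2.88], [-2.74, 2.74]. Speed limits (rad/s): [2.57, 2.57, 3.14, 3.14, 3.14, 3.14].

### API

Orientations are given as [roll, pitch, yaw] about the fixed x, y, z axes, in that order (R = Rz(yaw) Ry(pitch) Rx(roll)).
In Python, from plant import status, grab_frame, env gives the robot as it stands.
- The arm moves only by the tool jog_arm, never from a script. Its argument "plan" is a list of rows, each an object with "dr": the turn, a rotation vector about the world's x, y, z in degrees, a list of three; "delta_pos": the shift along the world's x, y, z in m, a list of three; "gripper": the opening, from 0 (shut) to 1 (fully open). A call has 1 to 12 rows; each row shifts and turns the commanded pose from where the row before left it; what a row does not reach is not made up. A row lasts 1/12 s, in which the tool goes at most 41.7 mm and 7.16 degrees, less where a joint would pass 70% of its speed; a pose out of reach is approached as far as the arm can. A call with a gripper value outside its range is refused whole. The fingers move at their own pace and stop on an object; "newtons" is the grip in N (left out, the last holds). Time passes only in rows, so rows that do not move let the fingers close. It gives the time, the measured TCP pose, the force and the opening at its end, in the units of the state.
- status.observe(): the state, without advancing time (a new reading comes with each control period).
- grab_frame(name): name is "side" or "top"; returns a dict with "img" (400x640x3 uint8, red, green, blue), "mtx" (3x3 intrinsics, pixels), "eye" and "rotation" of the camera in the world. Camera axes: x right, y up, looking along -z (the intrinsics and any distortion apply to the point x, -y, -z); pixel columns grow to the right and rows downward; lengths in m; the calibration is good to about 2 mm. A picture is of the moment at which its call begins. There is no depth.
- env.sign_off(): hands the job in, once; it reports no verdict.
The state is a dict: "t": time; "joints": joint angles; "joint_vel": joint speeds; "effort": joint torques, N m; "position": TCP position; "ee_rot": TCP orientation; "wrist_force": force on the tool from outside, world axes, zero at the start; "ft_torque": the same for the moment, N m; "grip_width": opening from 0.0 (shut) to 1.0 (fully open).
Only numpy, scipy, OpenCV 4.12 (cv2) and the standard library are available. Lean on these libraries where they do the work, as an engineer would, in place of code of your own. Each camera call takes 0.05 s, during which the arm holds its last target.

### The job

The UV steriliser on the stall counter has finished a batch of tasting pots. Flip its toggle switch off before you open it, pull the drawer out to its stop, stand the clean pots from the drawer upright on the wooden tray and stand every used pot from the railed shelf upright in the drawer, lifting each up over the guard rail; then push the drawer fully home and, only once it is shut, flip the switch back on. The lidded jar stays on the shelf, and the tin and the bottle stay where they are.

Things in the scene. Friction and masses are not known exactly. Their poses are not given: they have to be found in the camera images.
- uv_cabinet: stainless steel countertop steriliser, 300 mm wide (its y), 250 mm deep, top at 142 mm, drawer in its front. Fixed; stands left or right of the robot, place and yaw vary. Origin on the counter at the middle of the carcass front; x points into the cabinet, y left. The drawer front stands 14 mm proud. The top is flat but for the switch and a 6 mm high pilot lamp 70 mm beside it.
- uv_drawer (a joint): how far the drawer is out along the cabinet's -x, m: 0 shut, 0.155 at its stop; it slides with about 2 N of friction and stays where it is left.
- drawer_handle (a point): middle of the drawer's bar handle: a level bar along the cabinet's y, 130 mm long, 11 mm thick, 40 mm out from the drawer front, 100 mm above the counter (42 mm below the cabinet's top). Its posts are at 55 mm either side of the middle. Moves with the drawer; axes as the cabinet's.
- drawer_floor (a point): centre of the drawer's inner floor, 30 mm above the counter; axes as the cabinet's. Inside 154 mm (x) by 250 mm (y); side and back walls 6 mm thick, 40 mm high; front panel's inner face at x = -77 mm, its top 80 mm above the floor. At its stop the whole inside is clear of the carcass, whose front then stands at x = +78 mm; pots pass into the opening with 12 mm to spare above.
- uv_switch (a joint): angle of the steriliser's toggle switch, rad: 0 = off (steel bat leaning 0.35 rad from vertical towards the drawer side), 0.7 = on (leaning 0.35 rad towards the back). A spring holds it at either end and snaps it over past the middle (0.35); pushing it over takes about 3 N at the tip.
- switch_pivot (a point): pivot of the switch bat, on the cabinet's top, 45 mm behind the carcass front, 148 mm above the counter; axes as the cabinet's. The bat turns about the cabinet's y. It stands on a black plate 64 by 44 mm, 3 mm thick.
- switch_tip (a point): end of the bat, 36 mm from the pivot; the bat is 7 mm thick with a 12 mm ball whose centre is 33 mm from the pivot.
- shelf: dark wooden counter shelf, 394 mm long (its y), 140 mm deep, open above, facing the robot on the other side from the steriliser. Fixed; place and yaw vary. Origin on the counter below its back: x points to the back, it runs from x = -125 to +15 mm. End boards (inner faces at |y| = 185 mm) and back board (front face at x = +5 mm) rise 45 mm above the shelf board.
- shelf_board (a point): middle of the row on the shelf, on the board's top face, 90 mm above the counter; axes as the shelf's. Used pots and the lidded jar stand in four places along y at about -132, -44, 44 and 132 mm, one place may be empty.
- rail_top (a point): middle of the brass guard rail along the shelf's front, at its top: an 8 mm bar along the shelf's y, 67 mm before the middle of the row, top 35 mm above the shelf board.
- tray: light wooden serving tray in front of the shelf, 120 mm (its x) by 260 mm (its y), fixed on the counter. Origin on the counter under its centre; yaw nearly the shelf's.
- tray_floor (a point): centre of the tray's inner floor, 7 mm above the counter; inside 106 mm (x) by 246 mm (y), the lip is 7 mm thick and 15 mm high above the floor. Axes as the tray's.
- used_1: used white ceramic tasting pot, open at the top, straight round sides: 62 mm outer diameter, 72 mm high, wall 4 mm, about 0.2 kg; origin at the centre of its underside, z up along its axis. At the start it stands on the shelf behind the guard rail, in any of its four places; two or three of the used pots are there, an absent one reads None.
- used_2: used white ceramic tasting pot, open at the top, straight round sides: 62 mm outer diameter, 72 mm high, wall 4 mm, about 0.2 kg; origin at the centre of its underside, z up along its axis. At the start it stands on the shelf behind the guard rail, in any of its four places; two or three of the used pots are there, an absent one reads None.
- used_3: used white ceramic tasting pot, open at the top, straight round sides: 62 mm outer diameter, 72 mm high, wall 4 mm, about 0.2 kg; origin at the centre of its underside, z up along its axis. At the start it stands on the shelf behind the guard rail, in any of its four places; two or three of the used pots are there, an absent one reads None.
- clean_1: clean white ceramic tasting pot, open at the top, straight round sides: 62 mm outer diameter, 72 mm high, wall 4 mm, about 0.2 kg; origin at the centre of its underside, z up along its axis. At the start it stands in the shut drawer; one or two clean pots are there, an absent one reads None.
- clean_2: clean white ceramic tasting pot, open at the top, straight round sides: 62 mm outer diameter, 72 mm high, wall 4 mm, about 0.2 kg; origin at the centre of its underside, z up along its axis. At the start it stands in the shut drawer; one or two clean pots are there, an absent one reads None.
- nut_jar: bystander: amber glass jar with a wooden lid, 62 mm diameter, 94 mm high, origin under its centre; it shares the row on the shelf with the used pots.
- tin: bystander: round metal tin, 65 mm diameter, 50 mm high, on the counter between steriliser and shelf; origin under its centre.
- syrup_bottle: bystander: green bottle, 52 mm diameter, 150 mm high, on the counter farther back between steriliser and shelf; origin under its centre.
There are look-alikes about, which are no part of the job. Leave any blue, purple or turquoise look-alike of the used_1 alone.

How it is judged:
On the way, in this order (a step that is already met when the one before it is completed fails the run):
1. the switch is flipped off while the drawer is still shut (value of joint uv_switch below 0.12 rad and value of joint uv_drawer below 0.008 m), for 0.2 s.
2. the drawer is pulled out to its stop (value of joint uv_drawer above 0.143 m and value of joint uv_switch below 0.12 rad), for 0.2 s.
3. every clean pot stands upright on the tray and every used pot stands upright in the drawer, with the switch off (x of used_1 in the frame of drawer_floor between -0.078 and 0.078 m and y of used_1 in the frame of drawer_floor between -0.125 and 0.125 m and z of used_1 in the frame of drawer_floor between -0.008 and 0.008 m and angle between each of used_1, used_2, used_3, clean_1, clean_2's own z axis and vertical below 0.15 rad and x of used_2 in the frame of drawer_floor between -0.078 and 0.078 m and y of used_2 in the frame of drawer_floor between -0.125 and 0.125 m and z of used_2 in the frame of drawer_floor between -0.008 and 0.008 m and x of used_3 in the frame of drawer_floor between -0.078 and 0.078 m and y of used_3 in the frame of drawer_floor between -0.125 and 0.125 m and z of used_3 in the frame of drawer_floor between -0.008 and 0.008 m and x of clean_1 in the frame of tray_floor between -0.053 and 0.053 m and y of clean_1 in the frame of tray_floor between -0.123 and 0.123 m and z of clean_1 in the frame of tray_floor between -0.008 and 0.008 m and x of clean_2 in the frame of tray_floor between -0.053 and 0.053 m and y of clean_2 in the frame of tray_floor between -0.123 and 0.123 m and z of clean_2 in the frame of tray_floor between -0.008 and 0.008 m and value of joint uv_switch below 0.12 rad), for 0.3 s.
4. the drawer is pushed fully home with the switch still off (all of step 1), for 0.2 s.
5. the switch is flipped back on with the drawer shut (value of joint uv_drawer below 0.008 m and value of joint uv_switch above 0.58 rad), for 0.2 s.
At the end, for the whole second after the job is handed in: The switch is on (above 0.58 rad) and the drawer shut to within 8 mm; every used pot that is there stands upright (within 0.15 rad) on the drawer floor and every clean pot upright on the tray floor, all at rest; the lidded jar stands on the shelf (all of step 5 and x of used_1 in the frame of drawer_floor between -0.078 and 0.078 m and y of used_1 in the frame of drawer_floor between -0.125 and 0.125 m and z of used_1 in the frame of drawer_floor between -0.008 and 0.008 m and angle between each of used_1, used_2, used_3, clean_1, clean_2, nut_jar's own z axis and vertical below 0.15 rad and x of used_2 in the frame of drawer_floor between -0.078 and 0.078 m and y of used_2 in the frame of drawer_floor between -0.125 and 0.125 m and z of used_2 in the frame of drawer_floor between -0.008 and 0.008 m and x of used_3 in the frame of drawer_floor between -0.078 and 0.078 m and y of used_3 in the frame of drawer_floor between -0.125 and 0.125 m and z of used_3 in the frame of drawer_floor between -0.008 and 0.008 m and x of clean_1 in the frame of tray_floor between -0.053 and 0.053 m and y of clean_1 in the frame of tray_floor between -0.123 and 0.123 m and z of clean_1 in the frame of tray_floor between -0.008 and 0.008 m and x of clean_2 in the frame of tray_floor between -0.053 and 0.053 m and y of clean_2 in the frame of tray_floor between -0.123 and 0.123 m and z of clean_2 in the frame of tray_floor between -0.008 and 0.008 m and linear speed of each of used_1, used_2, used_3, clean_1, clean_2 below 0.03 m/s and z of nut_jar in the frame of shelf between 0.08 and 0.11 m); the robot touches nothing.
It fails at once if the switch is on while the drawer is more than 20 mm open (value of joint uv_switch above 0.35 rad and value of joint uv_drawer above 0.02 m).
It fails at once if the tin or the bottle is moved more than 40 mm (distance of any of tin, syrup_bottle from where it was at the start of the episode above 0.04 m).
It fails at once if the lidded jar is lifted off the shelf or tipped over (z of nut_jar in the frame of shelf above 0.13 m or angle between nut_jar's own z axis and vertical above 0.6 rad).
Of used_1, used_2, used_3 only 2 to 3 are there at a start; the rules pass over those that are not, and their reading is None.
Of clean_1, clean_2 only 1 to 2 are there at a start; the rules pass over those that are not, and their reading is None.
At some moment in a run one of used_1, used_2, used_3, clean_1, clean_2 may be knocked a few centimetres aside while the robot is not near it.
It also fails if it takes over 210 s, if anything falls off the work surface, if the arm or the gripper's body presses on something with over 40 N, if the wrist force passes 120 N, or if a joint passes its speed limit or range.

## Working session

There is one attempt and no reset: what is moved stays moved. The work goes in short steps, Python scripts to look and compute and a tool call to move; the robot and the scene stay as the last step left them, time stands still between calls to the robot, and variables do not carry over. Pictures are saved under pics/ and viewed, and the job is handed in when it is done.

Besides the shell and the picture viewer there is one more tool, called after "Request:" as name(argument=value, ...), one argument or row to a line, values as JSON. jog_arm: Moves the arm, as the interface text tells. Its arguments: {"type":"object","properties":{"plan":{"type":"array","items":{"type":"object","properties":{"dr":{"type":"array","items":{"type":"number"}},"delta_pos":{"type":"array","items":{"type":"number"}},"gripper":{"type":"number"}}}},"newtons":{"type":"number"}},"required":["plan"]}

```bash
ls; mkdir -p pics
cat > h.py <<'E'
import numpy as np, cv2
from plant import status, grab_frame, env
def snap(cam,name=None):
    f=grab_frame(cam)
    if name: cv2.imwrite(f'pics/{name}.png',cv2.cvtColor(f['img'],cv2.COLOR_RGB2BGR))
    return f
E
python3 - <<'E'
from h import *
s=status.observe();print(s)
for c in('side','top'):
    f=snap(c,c+'0');print({k:v for k,v in f.items() if k!='img'})
E
```

```text
pics
{'t': 0.0, 'joints': array([-1.29412927e+00,  2.45824991e-01,  1.55894397e+00, -6.07340874e-05,
        1.33870248e+00, -1.74075375e-01]), 'joint_vel': array([-5.55396862e-04, -2.75736794e-03,  2.01829045e-03,  3.53521399e-04,
       -9.00141279e-05,  9.35797514e-04]), 'effort': array([-8.22370512e-04, -4.15823328e+01, -3.14605916e+01,  6.84568961e-02,
        3.32609285e-02, -1.43926186e-04]), 'position': array([ 0.28300162, -0.58449889,  0.19607605]), 'ee_rot': array([2.99895235, 1.56891661, 1.87891248]), 'wrist_force': array([-0.85764408, -0.6104258 ,  0.17172489]), 'ft_torque': array([-0.04438905, -0.038214  ,  0.01919057]), 'grip_width': 1.0021678613659455}
{'mtx': array([[398.28218647,   0.        , 325.93762079],
       [  0.        , 398.28218647, 202.95599893],
       [  0.        ,   0.        ,   1.        ]]), 'eye': array([0.30545502, 0.93488234, 0.70028406]), 'rotation': array([ 1.06125167,  0.00629868, -2.85568476])}
{'mtx': array([[432.55396853,   0.        , 323.77495402],
       [  0.        , 432.55396853, 203.05186843],
       [  0.        ,   0.        ,   1.        ]]), 'eye': array([0.3704289 , 0.01767594, 1.22119697]), 'rotation': array([ 2.12228371e-01, -9.71066169e-04, -1.61201770e+00])}
```

View pics/side0.png

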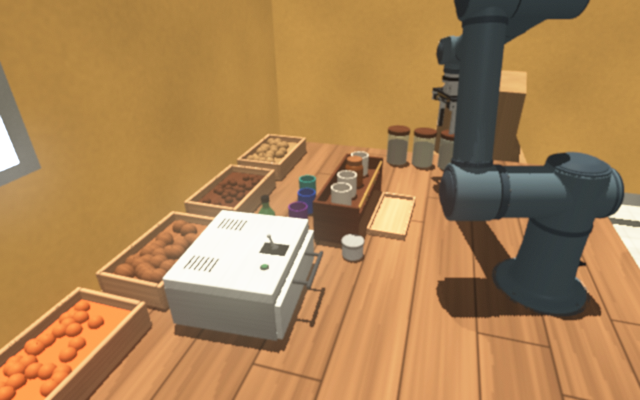

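View pics/top0.png

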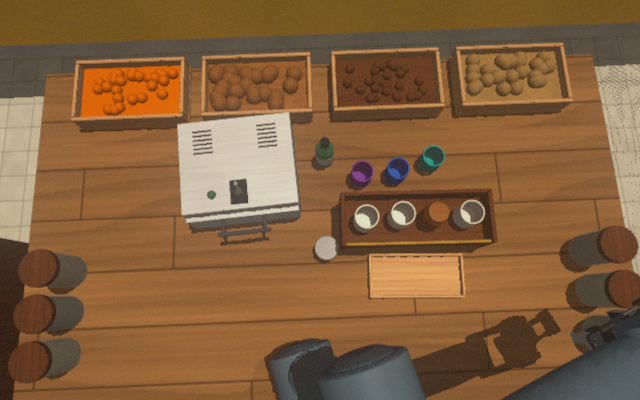

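Three white used pots stand in the row (top view (367,218), (403,215), (470,214)) with the amber lidded jar at (438,213). The purple, blue and turquoise look-alikes stand behind the shelf at (362,174), (398,171) and (433,158). The cabinet is on the left, the tray at (416,276), and the tin at (326,248). Next I enlarge and measure.

```bash
cat >> h.py <<'E'
from scipy.spatial.transform import Rotation as Rn
def Rc(f): return Rn.from_euler('xyz',f['rotation']).as_matrix()
def ray(f,u,v):
    K=f['mtx']; d=np.array([(u-K[0,2])/K[0,0],-(v-K[1,2])/K[1,1],-1.]); return Rc(f)@d
def onz(f,uv,z):
    uv=np.atleast_2d(uv); out=[]
    for u,v in uv:
        d=ray(f,u,v); out.append(f['eye']+d*(z-f['eye'][2])/d[2])
    return np.array(out)
def proj(f,P):
    P=np.atleast_2d(P); c=(P-f['eye'])@Rc(f); K=f['mtx']
    return np.c_[K[0,0]*c[:,0]/-c[:,2]+K[0,2],K[1,1]*-c[:,1]/-c[:,2]+K[1,2]]
def crop(f,x0,y0,x1,y1,s,name,pts=None):
    im=cv2.cvtColor(f['img'],cv2.COLOR_RGB2BGR)[y0:y1,x0:x1]
    im=cv2.resize(im,None,fx=s,fy=s,interpolation=cv2.INTER_CUBIC)
    if pts is not None:
        for p in pts: cv2.circle(im,(int((p[0]-x0+.5)*s),int((p[1]-y0+.5)*s)),2,(255,0,255),-1)
    cv2.imwrite(f'pics/{name}.png',im)
def tri(f1,p1,f2,p2):
    d1=ray(f1,*p1);d2=ray(f2,*p2);d1/=np.linalg.norm(d1);d2/=np.linalg.norm(d2)
    A=np.c_[d1,-d2];t=np.linalg.lstsq(A,f2['eye']-f1['eye'],rcond=None)[0]
    a=f1['eye']+d1*t[0];b=f2['eye']+d2*t[1];return (a+b)/2,np.linalg.norm(a-b)
E
python3 - <<'E'
from h import *
f=snap('top');crop(f,170,105,310,245,4,'ct');crop(f,320,140,510,310,4,'cs')
f=snap('side');crop(f,160,200,330,345,4,'csd')
E
```

```text
(no output)
```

View pics/ct.png

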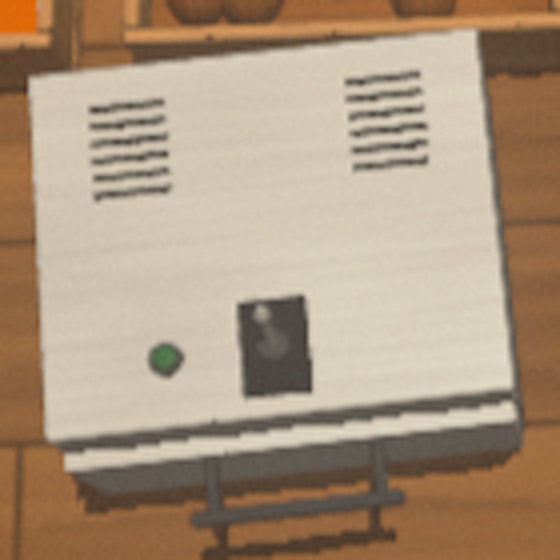

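View pics/cs.png

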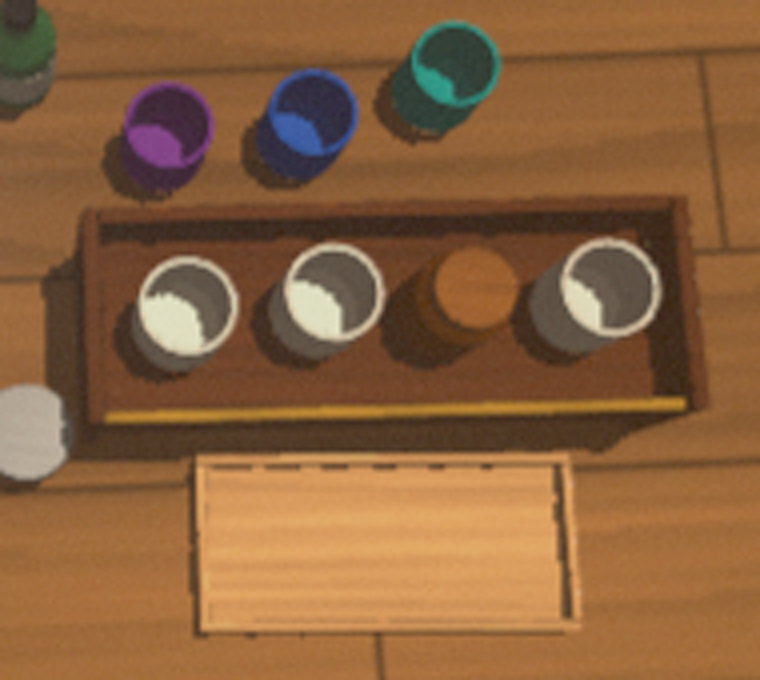

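View pics/csd.png

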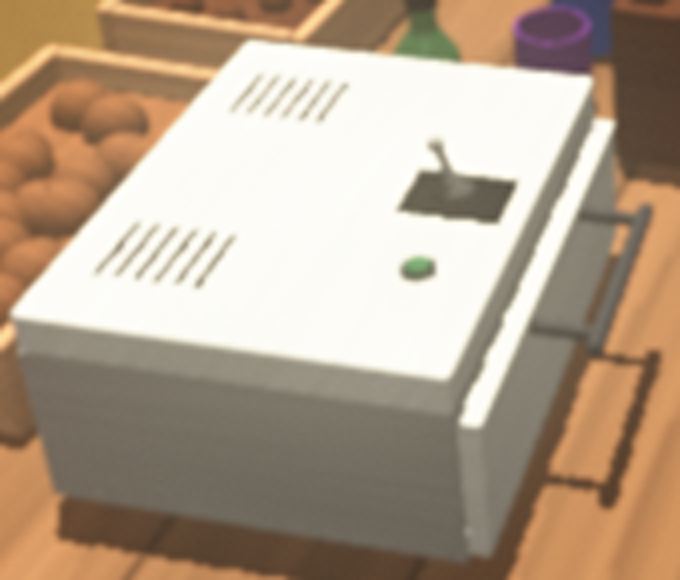

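Run:
```python
from h import *
np.set_printoptions(precision=4,suppress=True)
f=snap('top');g=snap('side')
c=lambda l,x,y:np.array(l)/4.+[x-.375,y-.375]
P=onz(f,c([(30,76),(476,30),(514,392),(48,440)],170,105),.142);print('cab',P)
print('edges',[np.linalg.norm(P[i]-P[(i+1)%4]) for i in range(4)])
S=onz(g,c([(250,40),(592,78),(452,380),(14,316)],160,200),.142);print('cab side BR FR FL BL',S)
Q=onz(f,c([(105,417),(687,403)],320,140),.125);print('rail',Q)
T=onz(f,c([(197,457),(570,455),(578,628),(202,630)],320,140),.022);print('tray',T,[np.linalg.norm(T[i]-T[(i+1)%4]) for i in range(4)])
print('pots',onz(f,c([(188,306),(334,292),(611,287)],320,140),.162),'jar',onz(f,c([(476,287)],320,140),.184))
print('handle',onz(f,c([(195,519),(404,496)],170,105),.105))
print('tip',tri(f,c([(260,312)],170,105)[0],g,c([(436,146)],160,200)[0]))
print('lamp',tri(f,c([(165,358)],170,105)[0],g,c([(418,266)],160,200)[0]))
print('handleR',tri(f,c([(404,496)],170,105)[0],g,c([(646,210)],160,200)[0]))
print('tin',onz(f,[(326,248)],.05))
```

```text
cab [[0.8343 0.3874 0.142 ]
 [0.855  0.0907 0.142 ]
 [0.6065 0.0724 0.142 ]
 [0.5875 0.3686 0.142 ]]
edges [np.float64(0.29742573986926335), np.float64(0.24914462551237532), np.float64(0.2967707777595589), np.float64(0.24755906662907035)]
cab side BR FR FL BL [[0.8596 0.0928 0.142 ]
 [0.6128 0.0758 0.142 ]
 [0.5872 0.3742 0.142 ]
 [0.8339 0.3928 0.142 ]]
rail [[ 0.4981 -0.0449  0.125 ]
 [ 0.4918 -0.4155  0.125 ]]
tray [[ 0.4797 -0.1129  0.022 ]
 [ 0.4705 -0.3708  0.022 ]
 [ 0.3537 -0.3635  0.022 ]
 [ 0.3629 -0.1089  0.022 ]] [np.float64(0.2581294431612867), np.float64(0.117014103987728), np.float64(0.25484847699083596), np.float64(0.11691040714397775)]
pots [[ 0.5608 -0.0979  0.162 ]
 [ 0.5659 -0.1894  0.162 ]
 [ 0.562  -0.3624  0.162 ]] jar [[ 0.5614 -0.2721  0.184 ]]
handle [[0.5387 0.2838 0.105 ]
 [0.5482 0.1479 0.105 ]]
tip (array([0.6567, 0.2275, 0.1773]), np.float64(0.0006964896552758481))
lamp (array([0.6393, 0.2953, 0.1435]), np.float64(0.003439849697892096))
handleR (array([0.5513, 0.1492, 0.0968]), np.float64(0.0035430649011985826))
tin [[0.4978 0.0053 0.05  ]]
```

```bash
cat >> h.py <<'E'
YAW=0.074; CX=np.array([np.cos(YAW),np.sin(YAW)]);CY=np.array([-CX[1],CX[0]]);CO=np.array([.5985,.2228])
def cab(x,y,z): return np.r_[CO+x*CX+y*CY,z]
def goto(p,jaw,s=None):
    """delta & rotvec(deg) to reach TCP p, tool down, jaw line direction angle jaw (rad, mod pi)"""
    s=s or status.observe(); R=Rn.from_euler('xyz',s['ee_rot'])
    best=None
    for a in(jaw,jaw+np.pi):
        X=np.array([0,0,-1.]);Z=np.array([np.cos(a),np.sin(a),0]);Y=np.cross(Z,X)
        r=(Rn.from_matrix(np.c_[X,Y,Z])*R.inv()).as_rotvec(degrees=True)
        if best is None or np.linalg.norm(r)<np.linalg.norm(best): best=r
    print('t',round(s['t'],2),'pos',s['position'].round(4),'j',s['joints'].round(2),'w',round(s['grip_width'],3),'F',s['wrist_force'].round(1))
    print('delta',(np.array(p)-s['position']).round(4),'rot',best.round(1)); return np.array(p)-s['position']
E
python3 - <<'E'
from h import *
R=Rn.from_euler('xyz',status.observe()['ee_rot']).as_matrix();print(R.round(3))
goto(cab(.092,0,.26),YAW+np.pi/2)
E
```

```text
[[-0.     0.9    0.436]
 [ 0.001  0.436 -0.9  ]
 [-1.     0.    -0.001]]
t 0.3 pos [ 0.2831 -0.5849  0.1968] j [-1.29  0.25  1.56  0.    1.34 -0.17] w 1.001 F [0.6 0.1 0.6]
delta [0.4071 0.8145 0.0632] rot [ -0.   -0.  -21.6]
```

Request:
jog_arm(
  plan=[
    {"delta_pos": [0,0,0.035],"gripper": 0},
    {"delta_pos": [0,0,0.035],"gripper": 0},
    {"delta_pos": [0,0,0.03],"gripper": 0},
    {"delta_pos": [0.017,0.034,0],"dr": [0,0,-2],"gripper": 0},
    {"delta_pos": [0.017,0.034,0],"dr": [0,0,-2],"gripper": 0},
    {"delta_pos": [0.017,0.034,0],"dr": [0,0,-2],"gripper": 0},
    {"delta_pos": [0.017,0.034,0],"dr": [0,0,-2],"gripper": 0},
    {"delta_pos": [0.017,0.034,0],"dr": [0,0,-2],"gripper": 0},
    {"delta_pos": [0.017,0.034,0],"dr": [0,0,-2],"gripper": 0},
    {"delta_pos": [0.017,0.034,0],"dr": [0,0,-2],"gripper": 0},
    {"delta_pos": [0.017,0.034,0],"dr": [0,0,-2],"gripper": 0},
    {"delta_pos": [0.017,0.034,0],"dr": [0,0,-2],"gripper": 0},
  ],
)

```text
schema error: expected keys dr, delta_pos, gripper
```

Request:
jog_arm(
  plan=[
    {"delta_pos": [0.017,0.034,0],"dr": [0,0,-2]},
    {"delta_pos": [0.017,0.034,0],"dr": [0,0,-1.6]},
    {"delta_pos": [0.017,0.034,0]},
    {"delta_pos": [0.017,0.034,0]},
    {"delta_pos": [0.017,0.034,0]},
    {"delta_pos": [0.017,0.034,0]},
    {"delta_pos": [0.017,0.034,0]},
    {"delta_pos": [0.017,0.034,0]},
    {"delta_pos": [0.017,0.034,0]},
    {"delta_pos": [0.017,0.034,0]},
    {"delta_pos": [0.017,0.034,0]},
    {"delta_pos": [0.017,0.034,0]},
  ],
)

```text
schema error: expected keys dr, delta_pos, gripper
```

Run:
```python
from h import *
goto(cab(.092,0,.18),YAW+np.pi/2)
```

```text
t 0.3 pos [ 0.2831 -0.5849  0.1968] j [-1.29  0.25  1.56  0.    1.34 -0.17] w 1.001 F [0.6 0.1 0.6]
delta [ 0.4071  0.8145 -0.0168] rot [ -0.   -0.  -21.6]
```

All three keys are required in every row.

Request:
jog_arm(
  plan=[
    {"delta_pos": [0,0,0.035],"dr": [0,0,0],"gripper": 0},
    {"delta_pos": [0,0,0.035],"dr": [0,0,0],"gripper": 0},
    {"delta_pos": [0,0,0.03],"dr": [0,0,0],"gripper": 0},
    {"delta_pos": [0.017,0.034,0],"dr": [0,0,-2],"gripper": 0},
    {"delta_pos": [0.017,0.034,0],"dr": [0,0,-2],"gripper": 0},
    {"delta_pos": [0.017,0.034,0],"dr": [0,0,-2],"gripper": 0},
    {"delta_pos": [0.017,0.034,0],"dr": [0,0,-2],"gripper": 0},
    {"delta_pos": [0.017,0.034,0],"dr": [0,0,-2],"gripper": 0},
    {"delta_pos": [0.017,0.034,0],"dr": [0,0,-2],"gripper": 0},
    {"delta_pos": [0.017,0.034,0],"dr": [0,0,-2],"gripper": 0},
    {"delta_pos": [0.017,0.034,0],"dr": [0,0,-2],"gripper": 0},
    {"delta_pos": [0.017,0.034,0],"dr": [0,0,-2],"gripper": 0},
  ],
)

```text
t: 1.3
position: [0.4366, -0.2773, 0.2973]
ee_rot: [0.745, 1.57, -0.691]
wrist_force: [0.4, 0.2, -0.5]
grip_width: 0.184
```

Request:
jog_arm(
  plan=[
    {"delta_pos": [0.017,0.034,0],"dr": [0,0,-2],"gripper": 0},
    {"delta_pos": [0.017,0.034,0],"dr": [0,0,-1.6],"gripper": 0},
    {"delta_pos": [0.017,0.034,0],"dr": [0,0,0],"gripper": 0},
    {"delta_pos": [0.017,0.034,0],"dr": [0,0,0],"gripper": 0},
    {"delta_pos": [0.017,0.034,0],"dr": [0,0,0],"gripper": 0},
    {"delta_pos": [0.017,0.034,0],"dr": [0,0,0],"gripper": 0},
    {"delta_pos": [0.017,0.034,0],"dr": [0,0,0],"gripper": 0},
    {"delta_pos": [0.017,0.034,0],"dr": [0,0,0],"gripper": 0},
    {"delta_pos": [0.017,0.034,0],"dr": [0,0,0],"gripper": 0},
    {"delta_pos": [0.017,0.034,0],"dr": [0,0,0],"gripper": 0},
    {"delta_pos": [0.017,0.034,0],"dr": [0,0,0],"gripper": 0},
    {"delta_pos": [0.017,0.034,0],"dr": [0,0,0],"gripper": 0},
  ],
)

```text
t: 2.3
position: [0.6407, 0.1309, 0.2971]
ee_rot: [-0.083, 1.571, -1.58]
wrist_force: [0.3, -0.3, 0.3]
grip_width: 0.006
```

Run:
```python
from h import *
goto(cab(.092,0,.18),YAW+np.pi/2)
```

```text
t 2.3 pos [0.6407 0.1309 0.2971] j [ 0.03  0.19  1.44 -0.    1.51  1.53] w 0.006 F [ 0.3 -0.3  0.3]
delta [ 0.0496  0.0987 -0.1171] rot [ 0. -0. -0.]
```

Request:
jog_arm(
  plan=[
    {"delta_pos": [0.017,0.033,0],"dr": [0,0,0],"gripper": 0},
    {"delta_pos": [0.017,0.033,0],"dr": [0,0,0],"gripper": 0},
    {"delta_pos": [0.0156,0.0327,0],"dr": [0,0,0],"gripper": 0},
    {"delta_pos": [0,0,-0.03],"dr": [0,0,0],"gripper": 0},
    {"delta_pos": [0,0,-0.03],"dr": [0,0,0],"gripper": 0},
    {"delta_pos": [0,0,-0.03],"dr": [0,0,0],"gripper": 0},
    {"delta_pos": [0,0,-0.027],"dr": [0,0,0],"gripper": 0},
    {"delta_pos": [0,0,0],"dr": [0,0,0],"gripper": 0},
  ],
)

```text
t: 2.97
position: [0.6857, 0.227, 0.172]
ee_rot: [-1.478, 1.558, -2.974]
wrist_force: [0.5, -0.1, -1.5]
grip_width: 0.005
```

Run:
```python
from h import *
goto(cab(.05,0,.18),YAW+np.pi/2)
f=snap('side');crop(f,160,150,330,300,4,'sw1')
```

```text
t 2.97 pos [0.6857 0.227  0.172 ] j [ 0.16  0.44  1.36 -0.    1.36  1.66] w 0.005 F [ 0.5 -0.1 -1.5]
delta [-0.0374 -0.0005  0.008 ] rot [ 0.1 -0.7  0. ]
```

View pics/sw1.png

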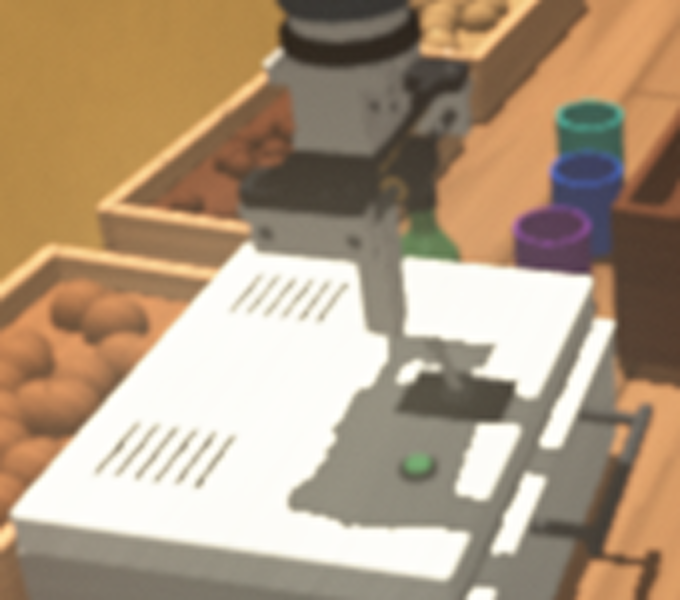

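The closed fingers stand just behind the bat, with the tip at crop (395,355) and the bat at (440,365).

Run:
```python
from h import *
goto(cab(.05,0,.18),YAW+np.pi/2)
```

```text
t 3.02 pos [0.6874 0.2273 0.1759] j [0.16 0.44 1.36 0.   1.36 1.66] w 0.005 F [ 0.5 -0.2  0.5]
delta [-0.0391 -0.0008  0.0041] rot [ 0.1 -0.4  0. ]
```

Request:
jog_arm(
  plan=[
    {"delta_pos": [-0.01,-0.0007,0],"dr": [0,0,0],"gripper": 0},
    {"delta_pos": [-0.01,-0.0007,0],"dr": [0,0,0],"gripper": 0},
    {"delta_pos": [-0.01,-0.0007,0],"dr": [0,0,0],"gripper": 0},
    {"delta_pos": [-0.01,-0.0007,0],"dr": [0,0,0],"gripper": 0},
    {"delta_pos": [-0.004,-0.0003,0],"dr": [0,0,0],"gripper": 0},
    {"delta_pos": [0,0,0],"dr": [0,0,0],"gripper": 0},
    {"delta_pos": [0.01,0,0.01],"dr": [0,0,0],"gripper": 0},
    {"delta_pos": [0,0,0.035],"dr": [0,0,0],"gripper": 0},
    {"delta_pos": [0,0,0.035],"dr": [0,0,0],"gripper": 0},
    {"delta_pos": [0,0,0.035],"dr": [0,0,0],"gripper": 0},
  ],
)

```text
t: 3.85
position: [0.6563, 0.2244, 0.2975]
ee_rot: [1.72, 1.57, 0.223]
wrist_force: [0.5, 0.6, 0.0]
grip_width: 0.0
```

Run:
```python
from h import *
goto(cab(-.034,0,.25),YAW+np.pi/2)
f=snap('side');crop(f,160,200,330,345,4,'sw2')
```

```text
t 3.85 pos [0.6563 0.2244 0.2975] j [0.17 0.29 1.33 0.   1.53 1.66] w 0.0 F [0.5 0.6 0. ]
delta [-0.0917 -0.0041 -0.0475] rot [-0.  0.  0.]
```

View pics/sw2.png

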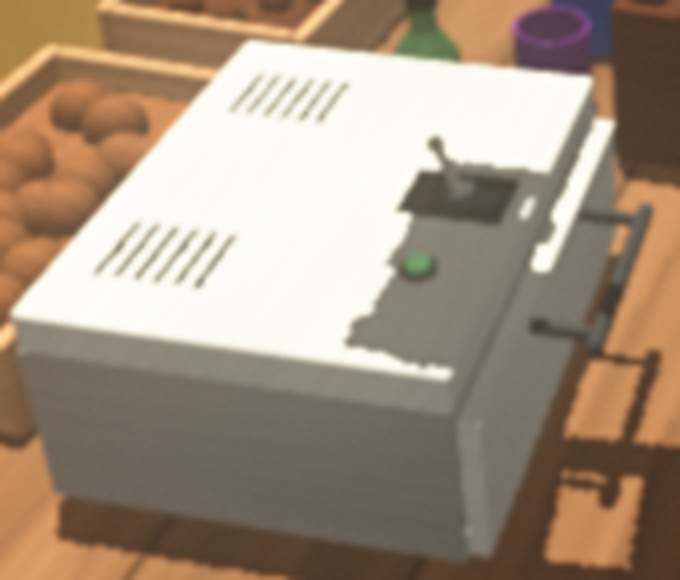

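The bat is still leaning back, with its tip at crop (436,146), so the push fell short. I'll repeat it, going further and holding there to look.

Run:
```python
from h import *
goto(cab(.092,0,.182),YAW+np.pi/2)
```

```text
t 3.9 pos [0.6596 0.225  0.3076] j [ 0.17  0.28  1.32 -0.    1.53  1.66] w 0.004 F [-0.   0.6  5.5]
delta [ 0.0307  0.0046 -0.1256] rot [-0.1  0.9  0. ]
```

Request:
jog_arm(
  plan=[
    {"delta_pos": [0.031,0.0045,0],"dr": [0,0,0],"gripper": 0},
    {"delta_pos": [0,0,-0.035],"dr": [0,0,0],"gripper": 0},
    {"delta_pos": [0,0,-0.035],"dr": [0,0,0],"gripper": 0},
    {"delta_pos": [0,0,-0.03],"dr": [0,0,0],"gripper": 0},
    {"delta_pos": [0,0,-0.025],"dr": [0,0,0],"gripper": 0},
    {"delta_pos": [0,0,0],"dr": [0,0,0],"gripper": 0},
    {"delta_pos": [0,0,0],"dr": [0,0,0],"gripper": 0},
    {"delta_pos": [0,0,0],"dr": [0,0,0],"gripper": 0},
  ],
)

```text
t: 4.57
position: [0.6884, 0.2292, 0.173]
ee_rot: [1.666, 1.567, 0.169]
wrist_force: [0.7, 0.1, 0.3]
grip_width: 0.006
```

Run:
```python
from h import *
goto(cab(.045,0,.182),YAW+np.pi/2)
f=snap('top');crop(f,170,105,310,245,4,'swt')
```

```text
t 4.57 pos [0.6884 0.2292 0.173 ] j [0.17 0.43 1.36 0.   1.34 1.66] w 0.006 F [0.7 0.1 0.3]
delta [-0.0451 -0.0031  0.009 ] rot [-0.   0.2  0. ]
```

View pics/swt.png

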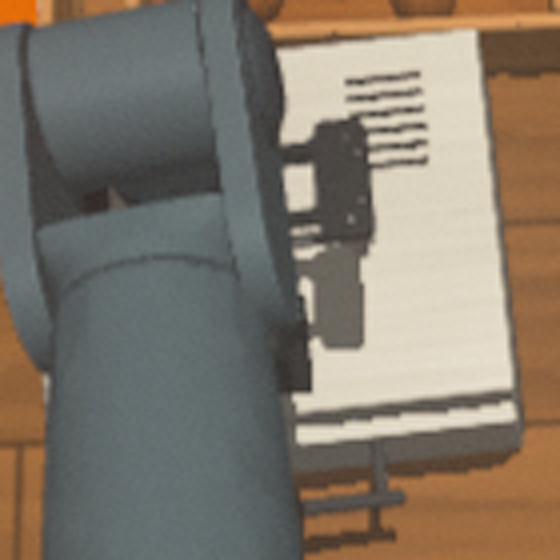

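The arm hides the switch from the top camera. I'll push and check from the side.

Request:
jog_arm(
  plan=[
    {"delta_pos": [-0.01,-0.0007,0.004],"dr": [0,0,0],"gripper": 0},
    {"delta_pos": [-0.01,-0.0007,0.003],"dr": [0,0,0],"gripper": 0},
    {"delta_pos": [-0.01,-0.0007,0],"dr": [0,0,0],"gripper": 0},
    {"delta_pos": [-0.01,-0.0007,0],"dr": [0,0,0],"gripper": 0},
    {"delta_pos": [-0.006,-0.0003,0],"dr": [0,0,0],"gripper": 0},
    {"delta_pos": [0,0,0],"dr": [0,0,0],"gripper": 0},
    {"delta_pos": [0,0,0],"dr": [0,0,0],"gripper": 0},
    {"delta_pos": [0,0,0],"dr": [0,0,0],"gripper": 0},
  ],
)

```text
t: 5.28
position: [0.6416, 0.226, 0.1781]
ee_rot: [1.663, 1.569, 0.166]
wrist_force: [-0.1, -0.5, -0.5]
grip_width: 0.01
```

Run:
```python
from h import *
goto(cab(.045,0,.182),YAW+np.pi/2)
f=snap('side');crop(f,160,150,330,300,4,'sw3')
```

```text
t 5.28 pos [0.6416 0.226  0.1781] j [ 0.17  0.33  1.49 -0.    1.32  1.67] w 0.01 F [-0.1 -0.5 -0.5]
delta [0.0018 0.0001 0.0039] rot [-0.   0.1  0. ]
```

View pics/sw3.png

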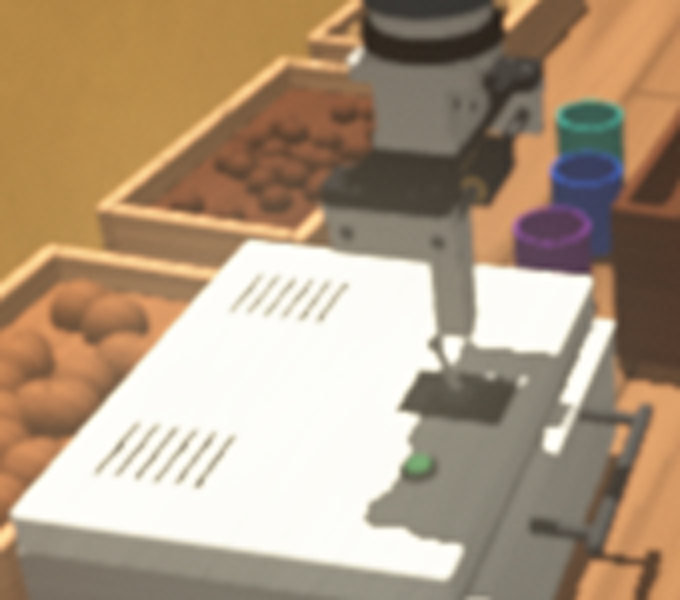

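Run:
```python
from h import *
f=snap('side');s=status.observe();p=s['position'];print(p,s['ee_rot'],s['wrist_force'])
R=Rn.from_euler('xyz',s['ee_rot']).as_matrix()
pts=[p+R@np.array(v) for v in([0,0,0],[.014,0,0],[.014,0,.0125],[.014,0,-.0125],[.014,.008,0],[.014,-.008,0])]
u=proj(f,pts); print(u.round(1), (proj(f,[.6567,.2275,.1773])))
crop(f,240,200,300,260,10,'sw4',list(u)+list(proj(f,cab(.045,0,.148)))+list(proj(f,cab(.0563,0,.179))))
```

```text
[0.6413606  0.22590297 0.17741666] [1.68921244 1.57022018 0.19205818] [ 0.68068355 -0.11165883 -0.68522733]
[[275.1 236.8]
 [275.5 241.7]
 [277.1 238.8]
 [273.8 244.7]
 [272.2 241.3]
 [278.7 242.1]] [[268.74396304 236.17338293]]
```

View pics/sw4.png

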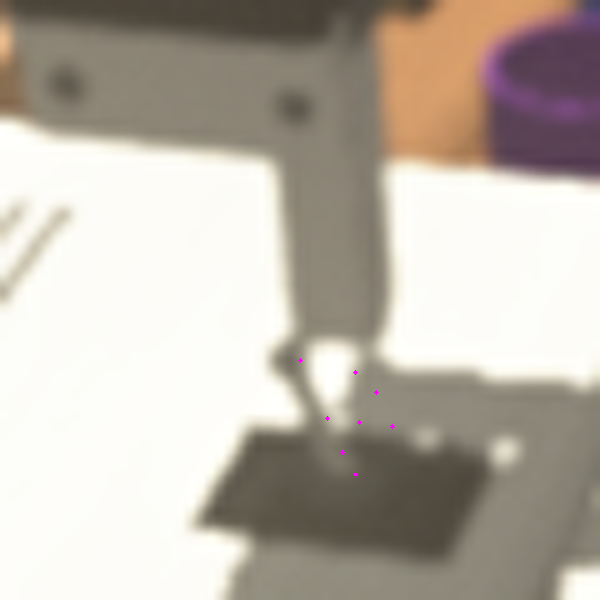

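Run:
```python
from h import *
f=snap('side')
s=status.observe();p=s['position'];R=Rn.from_euler('xyz',s['ee_rot']).as_matrix()
pts=[p+R@np.array(v) for v in([.014,0,0],[-.083,.0375,.0885],[-.083,-.0375,.0885],[-.083,.0375,-.0885],[-.083,-.0375,-.0885],[-.083,0,0])]
crop(f,200,80,340,260,4,'sw5',proj(f,pts))
```

```text
(no output)
```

View pics/sw5.png

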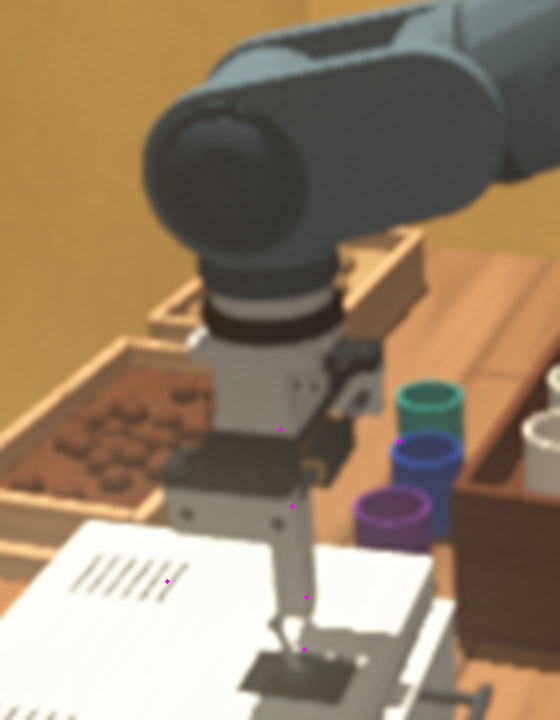

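The pictured fingertip is at (274,233), but the stated TCP puts it at (275.5,241.7). That would make the real tip about 20 mm higher than I assumed. I'll verify with a gentle touch on the bare cabinet top.

Request:
jog_arm(
  plan=[
    {"delta_pos": [0,0,0.03],"dr": [0,0,0],"gripper": 0},
    {"delta_pos": [0,0,0.03],"dr": [0,0,0],"gripper": 0},
    {"delta_pos": [0.03,-0.03,0],"dr": [0,0,0],"gripper": 0},
    {"delta_pos": [0.03,-0.03,0],"dr": [0,0,0],"gripper": 0},
    {"delta_pos": [0,-0.03,0],"dr": [0,0,0],"gripper": 0},
    {"delta_pos": [0,0,-0.03],"dr": [0,0,0],"gripper": 0},
    {"delta_pos": [0,0,-0.03],"dr": [0,0,0],"gripper": 0},
    {"delta_pos": [0,0,0],"dr": [0,0,0],"gripper": 0},
    {"delta_pos": [0,0,0],"dr": [0,0,0],"gripper": 0},
    {"delta_pos": [0,0,0],"dr": [0,0,0],"gripper": 0},
  ],
)

```text
t: 6.27
position: [0.7005, 0.1373, 0.1787]
ee_rot: [1.553, 1.569, 0.056]
wrist_force: [0.8, 0.2, 0.3]
grip_width: 0.002
```

Run:
```python
from h import *
f=snap('side')
s=status.observe();p=s['position'];R=Rn.from_euler('xyz',s['ee_rot']).as_matrix();print(p,s['wrist_force'])
pts=[p+R@np.array(v) for v in([.014,0,0],[0,0,0])]
crop(f,200,110,320,260,5,'sw6',list(proj(f,pts))+list(proj(f,[p[0],p[1],.142])))
f=snap('top');crop(f,170,105,310,245,4,'sw7',list(proj(f,pts)))
```

```text
[0.70101734 0.13745925 0.17977771] [ 0.43859068  0.17814195 -0.0843166 ]
```

View pics/sw6.png

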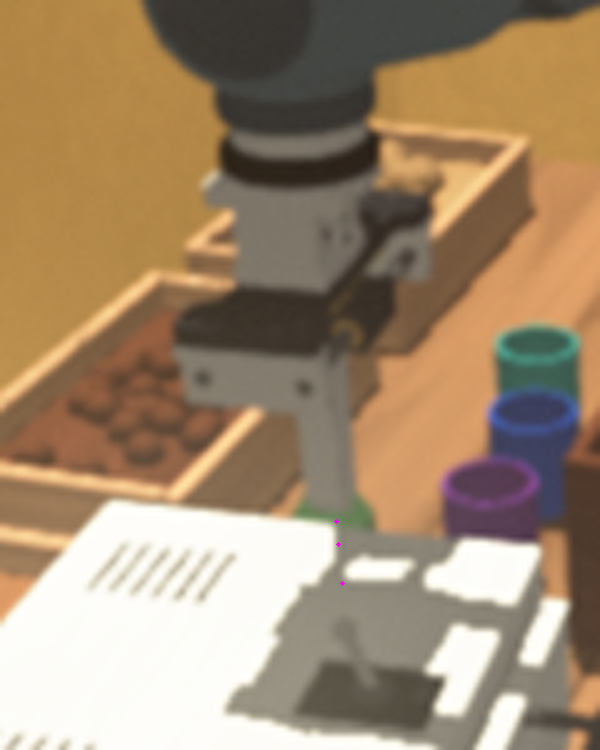

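View pics/sw7.png

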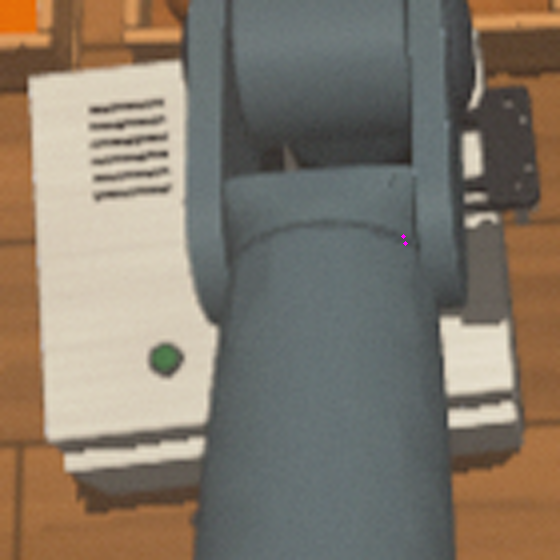

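Request:
jog_arm(
  plan=[
    {"delta_pos": [0,0,-0.006],"dr": [0,0,0],"gripper": 0},
    {"delta_pos": [0,0,-0.006],"dr": [0,0,0],"gripper": 0},
    {"delta_pos": [0,0,-0.004],"dr": [0,0,0],"gripper": 0},
    {"delta_pos": [0,0,0],"dr": [0,0,0],"gripper": 0},
    {"delta_pos": [0,0,0],"dr": [0,0,0],"gripper": 0},
  ],
)

```text
t: 6.78
position: [0.6993, 0.137, 0.1605]
ee_rot: [-1.593, 1.57, -3.09]
wrist_force: [0.6, -0.3, 0.3]
grip_width: 0.006
```

Request:
jog_arm(
  plan=[
    {"delta_pos": [0,0,-0.002],"dr": [0,0,0],"gripper": 0},
    {"delta_pos": [0,0,-0.002],"dr": [0,0,0],"gripper": 0},
    {"delta_pos": [0,0,-0.002],"dr": [0,0,0],"gripper": 0},
    {"delta_pos": [0,0,0],"dr": [0,0,0],"gripper": 0},
  ],
)

```text
t: 7.12
position: [0.6994, 0.137, 0.1545]
ee_rot: [-1.649, 1.57, 3.137]
wrist_force: [-0.1, -0.4, -0.5]
grip_width: 0.007
```

Request:
jog_arm(
  plan=[
    {"delta_pos": [0,0,-0.003],"dr": [0,0,0],"gripper": 0},
    {"delta_pos": [0,0,-0.003],"dr": [0,0,0],"gripper": 0},
    {"delta_pos": [0,0,0],"dr": [0,0,0],"gripper": 0},
  ],
)

```text
t: 7.37
position: [0.6992, 0.137, 0.1482]
ee_rot: [-1.624, 1.569, -3.121]
wrist_force: [-1.1, 0.5, -0.3]
grip_width: 0.008
```

Request:
jog_arm(
  plan=[
    {"delta_pos": [0,0,-0.002],"dr": [0,0,0],"gripper": 0},
    {"delta_pos": [0,0,-0.002],"dr": [0,0,0],"gripper": 0},
    {"delta_pos": [0,0,0],"dr": [0,0,0],"gripper": 0},
  ],
)

```text
t: 7.62
position: [0.6995, 0.137, 0.1446]
ee_rot: [-1.551, 1.57, -3.048]
wrist_force: [0.2, 0.1, -0.4]
grip_width: 0.004
```

Request:
jog_arm(
  plan=[
    {"delta_pos": [0,0,-0.002],"dr": [0,0,0],"gripper": 0},
    {"delta_pos": [0,0,-0.002],"dr": [0,0,0],"gripper": 0},
    {"delta_pos": [0,0,0],"dr": [0,0,0],"gripper": 0},
  ],
)

```text
t: 7.87
position: [0.6994, 0.137, 0.1406]
ee_rot: [-1.604, 1.57, -3.101]
wrist_force: [-0.6, -0.4, 0.1]
grip_width: 0.005
```

Request:
jog_arm(
  plan=[
    {"delta_pos": [0,0,-0.002],"dr": [0,0,0],"gripper": 0},
    {"delta_pos": [0,0,-0.001],"dr": [0,0,0],"gripper": 0},
    {"delta_pos": [0,0,0],"dr": [0,0,0],"gripper": 0},
  ],
)

```text
t: 8.12
position: [0.6996, 0.137, 0.1378]
ee_rot: [-1.61, 1.57, -3.107]
wrist_force: [-0.1, -0.2, -0.3]
grip_width: 0.006
```

Request:
jog_arm(
  plan=[
    {"delta_pos": [0,0,-0.001],"dr": [0,0,0],"gripper": 0},
    {"delta_pos": [0,0,-0.001],"dr": [0,0,0],"gripper": 0},
    {"delta_pos": [0,0,0],"dr": [0,0,0],"gripper": 0},
  ],
)

```text
t: 8.37
position: [0.6996, 0.137, 0.1359]
ee_rot: [-1.67, 1.57, 3.116]
wrist_force: [-0.5, 0.5, 0.8]
grip_width: 0.002
```

Request:
jog_arm(
  plan=[
    {"delta_pos": [0,0,-0.001],"dr": [0,0,0],"gripper": 0},
    {"delta_pos": [0,0,-0.001],"dr": [0,0,0],"gripper": 0},
    {"delta_pos": [0,0,0],"dr": [0,0,0],"gripper": 0},
  ],
)

```text
t: 8.62
position: [0.6998, 0.137, 0.1341]
ee_rot: [1.261, 1.571, -0.236]
wrist_force: [-0.4, 0.2, 0.2]
grip_width: 0.005
```

Run:
```python
from h import *
f=snap('side')
s=status.observe();p=s['position'];R=Rn.from_euler('xyz',s['ee_rot']).as_matrix();print(p,s['wrist_force'],R.round(3))
pts=[p+R@np.array(v) for v in([.014,0,0],[0,0,0])]
crop(f,200,110,320,260,5,'sw8',list(proj(f,pts))+list(proj(f,[p[0],p[1],.142])))
```

```text
[0.69971446 0.13701244 0.13411984] [-0.06331968 -0.21714711 -1.24328235] [[-0.     0.997  0.074]
 [-0.     0.074 -0.997]
 [-1.    -0.    -0.   ]]
```

View pics/sw8.png

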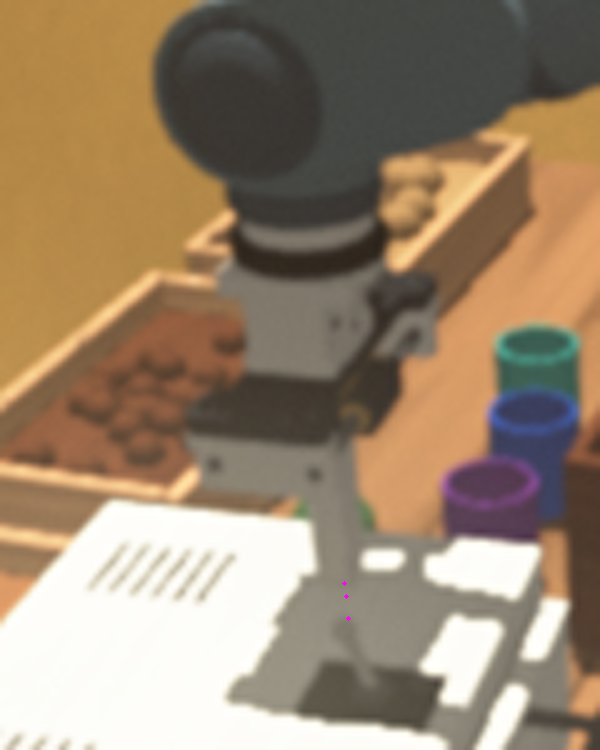

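The finger now ends at crop (338,577), almost at the cabinet-top point (344,583), still with no contact force. I'll continue down in 1 mm steps.

Request:
jog_arm(
  plan=[
    {"delta_pos": [0,0,-0.001],"dr": [0,0,0],"gripper": 0},
    {"delta_pos": [0,0,-0.001],"dr": [0,0,0],"gripper": 0},
    {"delta_pos": [0,0,0],"dr": [0,0,0],"gripper": 0},
  ],
)

```text
t: 8.92
position: [0.6999, 0.137, 0.134]
ee_rot: [0.76, 1.57, -0.737]
wrist_force: [-4.2, 0.3, 7.4]
grip_width: 0.005
```

Request:
jog_arm(
  plan=[
    {"delta_pos": [0,0,-0.001],"dr": [0,0,0],"gripper": 0},
    {"delta_pos": [0,0,-0.001],"dr": [0,0,0],"gripper": 0},
    {"delta_pos": [0,0,0],"dr": [0,0,0],"gripper": 0},
  ],
)

```text
t: 9.17
position: [0.6999, 0.137, 0.1339]
ee_rot: [0.601, 1.57, -0.896]
wrist_force: [-8.1, -1.7, 14.1]
grip_width: 0.002
```

Request:
jog_arm(
  plan=[
    {"delta_pos": [0,0,-0.001],"dr": [0,0,0],"gripper": 0},
    {"delta_pos": [0,0,-0.001],"dr": [0,0,0],"gripper": 0},
    {"delta_pos": [0,0,0],"dr": [0,0,0],"gripper": 0},
  ],
)

```text
t: 9.42
position: [0.7, 0.137, 0.1338]
ee_rot: [0.439, 1.57, -1.057]
wrist_force: [-11.3, -0.6, 20.0]
grip_width: 0.008
```

Contact is at TCP z 0.134 on a 0.142 top, so the closed tips end 8 mm above the reported TCP, not 14 mm below it. Next I repeat the touch with the jaws open, further back on the bare top, because the tips may shift with opening.

Request:
jog_arm(
  plan=[
    {"delta_pos": [0,0,0.03],"dr": [0,0,0],"gripper": 1},
    {"delta_pos": [0.02,0.01,0.02],"dr": [0,0,0],"gripper": 1},
    {"delta_pos": [0.03,0.02,0],"dr": [0,0,0],"gripper": 1},
    {"delta_pos": [0,0,0],"dr": [0,0,0],"gripper": 1},
    {"delta_pos": [0,0,0],"dr": [0,0,0],"gripper": 1},
    {"delta_pos": [0,0,0],"dr": [0,0,0],"gripper": 1},
    {"delta_pos": [0,0,0],"dr": [0,0,0],"gripper": 1},
    {"delta_pos": [0,0,0],"dr": [0,0,0],"gripper": 1},
    {"delta_pos": [0,0,0],"dr": [0,0,0],"gripper": 1},
  ],
)

```text
t: 10.17
position: [0.7492, 0.1666, 0.1784]
ee_rot: [-1.029, 1.571, -2.527]
wrist_force: [-0.3, -0.5, -0.0]
grip_width: 0.605
```

Run:
```python
from h import *
f=snap('side')
s=status.observe();p=s['position'];R=Rn.from_euler('xyz',s['ee_rot']).as_matrix();print(p,s['wrist_force'],s['grip_width'])
pts=[p+R@np.array(v) for v in([.014,0,.047],[.014,0,-.047],[0,0,0])]
crop(f,200,110,320,260,5,'sw9',list(proj(f,pts)))
```

```text
[0.74937105 0.16661993 0.17847488] [-0.12095879 -0.24521414  0.23322653] 0.6471930992672821
```

View pics/sw9.png

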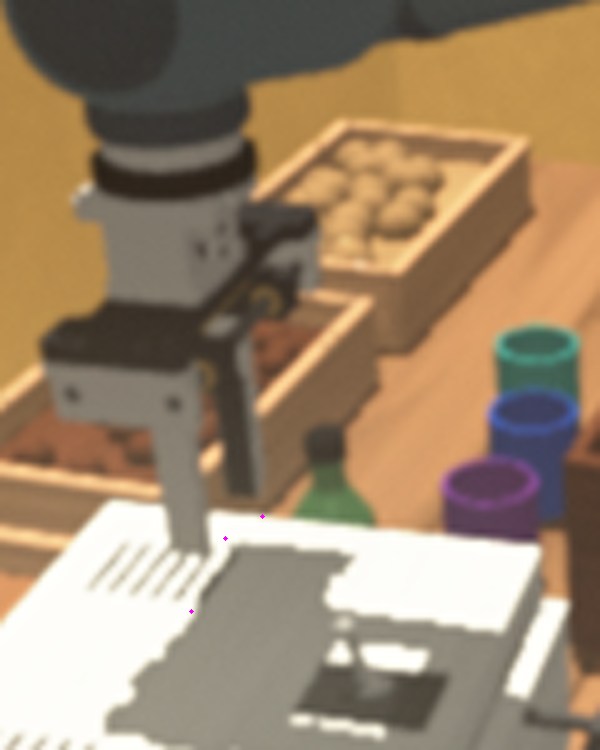

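Run:
```python
from h import *
f=snap('side');s=status.observe();p=s['position'];print(p,s['grip_width'])
crop(f,220,190,270,235,16,'sw10')
for z in(p[2]+.008,):
  print(onz(f,[(200+188/5-.4,110+550/5-.4),(200+240/5-.4,110+491/5-.4)],z))
```

```text
[0.74946611 0.16669113 0.17847814] 0.6937527115687724
[[0.75491927 0.19371727 0.18647814]
 [0.75631274 0.133417   0.18647814]]
```

View pics/sw10.png

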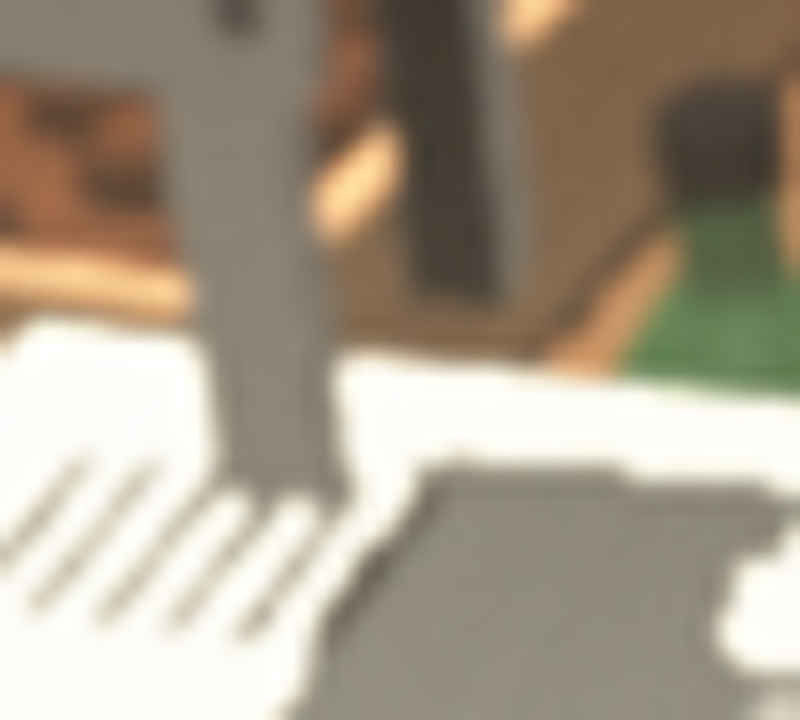

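The two tips at (237,220) and (248,208) put the jaw middle about 6 mm in +x and 3 mm in -y of the reported TCP, with the tips 8 mm above it. I'll use that as the working offset and redo the switch push.

Run:
```python
from h import *
goto(cab(.088,0.003,.158),YAW+np.pi/2)
```

```text
t 10.27 pos [0.7495 0.1667 0.1785] j [ 0.07  0.53  1.22 -0.    1.39  1.57] w 0.694 F [ 0.6 -0.6  0.1]
delta [-0.0634  0.0656 -0.0205] rot [-0.  0.  0.]
```

Request:
jog_arm(
  plan=[
    {"delta_pos": [0,0,0.03],"dr": [0,0,0],"gripper": 0},
    {"delta_pos": [0,0.033,0],"dr": [0,0,0],"gripper": 0},
    {"delta_pos": [-0.03,0.033,0],"dr": [0,0,0],"gripper": 0},
    {"delta_pos": [-0.03,0,0],"dr": [0,0,0],"gripper": 0},
    {"delta_pos": [-0.003,0,0],"dr": [0,0,0],"gripper": 0},
    {"delta_pos": [0,0,-0.02],"dr": [0,0,0],"gripper": 0},
    {"delta_pos": [0,0,-0.02],"dr": [0,0,0],"gripper": 0},
    {"delta_pos": [0,0,-0.01],"dr": [0,0,0],"gripper": 0},
    {"delta_pos": [0,0,0],"dr": [0,0,0],"gripper": 0},
    {"delta_pos": [0,0,0],"dr": [0,0,0],"gripper": 0},
    {"delta_pos": [0,0,0],"dr": [0,0,0],"gripper": 0},
  ],
)

```text
t: 11.18
position: [0.6897, 0.2307, 0.1596]
ee_rot: [1.659, 1.569, 0.162]
wrist_force: [-1.0, -0.0, 0.2]
grip_width: 0.009
```

Request:
jog_arm(
  plan=[
    {"delta_pos": [-0.01,-0.0007,0],"dr": [0,0,0],"gripper": 0},
    {"delta_pos": [-0.01,-0.0007,0],"dr": [0,0,0],"gripper": 0},
    {"delta_pos": [-0.008,-0.0007,0],"dr": [0,0,0],"gripper": 0},
    {"delta_pos": [-0.008,-0.0007,0],"dr": [0,0,0],"gripper": 0},
    {"delta_pos": [-0.006,-0.0003,0],"dr": [0,0,0],"gripper": 0},
    {"delta_pos": [-0.003,0,0],"dr": [0,0,0],"gripper": 0},
    {"delta_pos": [0,0,0],"dr": [0,0,0],"gripper": 0},
    {"delta_pos": [0,0,0],"dr": [0,0,0],"gripper": 0},
  ],
)

```text
t: 11.85
position: [0.6478, 0.2276, 0.1601]
ee_rot: [1.59, 1.559, 0.093]
wrist_force: [12.4, -0.1, -1.2]
grip_width: 0.005
```

Run:
```python
from h import *
goto(cab(.039,0.003,.158),YAW+np.pi/2)
f=snap('side');crop(f,200,150,320,280,5,'sw11')
```

```text
t 11.85 pos [0.6478 0.2276 0.1601] j [ 0.17  0.35  1.5  -0.    1.28  1.67] w 0.005 F [12.4 -0.1 -1.2]
delta [-0.0106  0.001  -0.0021] rot [-0.1  0.7  0. ]
```

View pics/sw11.png

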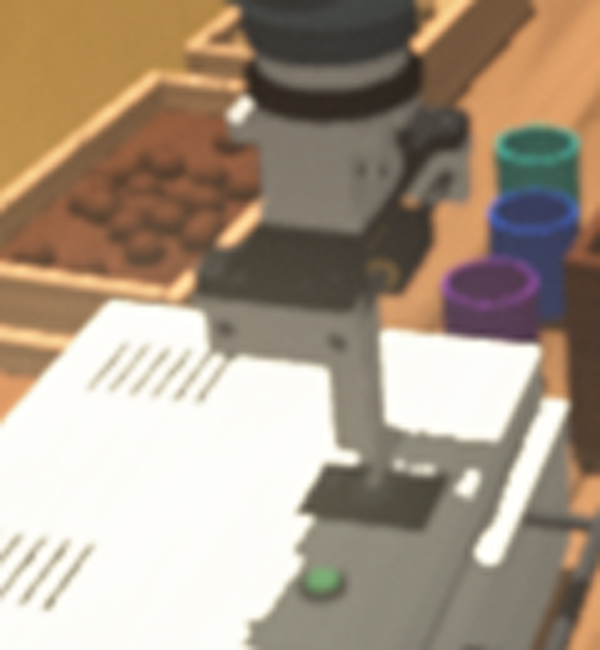

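Contact now: 12 N in x, and the bat is over to the drawer side behind the finger, at crop (375,480). I'll retreat and check.

Request:
jog_arm(
  plan=[
    {"delta_pos": [0.02,0,0],"dr": [0,0,0],"gripper": 0},
    {"delta_pos": [0.005,0,0.03],"dr": [0,0,0],"gripper": 0},
    {"delta_pos": [0,0,0.035],"dr": [0,0,0],"gripper": 0},
    {"delta_pos": [0,0,0.035],"dr": [0,0,0],"gripper": 0},
    {"delta_pos": [0,0,0],"dr": [0,0,0],"gripper": 0},
    {"delta_pos": [0,0,0],"dr": [0,0,0],"gripper": 0},
  ],
)

```text
t: 12.4
position: [0.6695, 0.2281, 0.2614]
ee_rot: [1.727, 1.566, 0.23]
wrist_force: [0.8, -0.6, -1.2]
grip_width: 0.004
```

Run:
```python
from h import *
goto(cab(-.034,0.0,.25),YAW+np.pi/2)
f=snap('side');crop(f,200,180,320,300,5,'sw12')
```

```text
t 12.4 pos [0.6695 0.2281 0.2614] j [0.17 0.33 1.33 0.   1.47 1.67] w 0.004 F [ 0.8 -0.6 -1.2]
delta [-0.1049 -0.0078 -0.0114] rot [-0.1  0.3  0. ]
```

View pics/sw12.png

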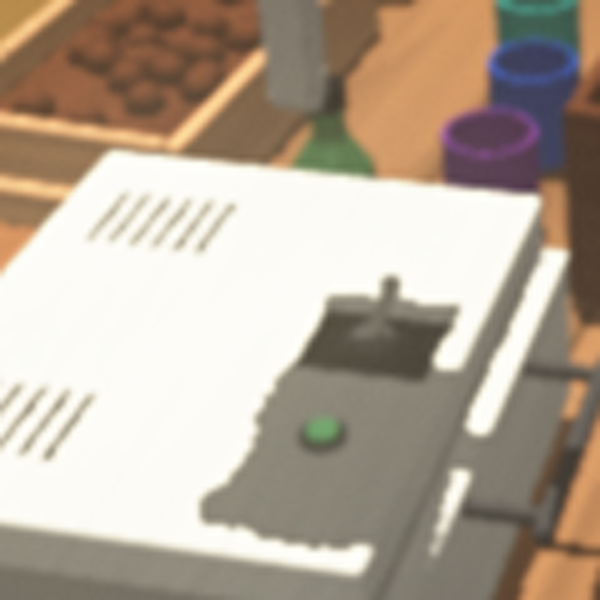

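The bat tip at crop (392,283) now leans to the drawer side, so the switch is off. Next I hook the drawer handle.

Request:
jog_arm(
  plan=[
    {"delta_pos": [-0.035,-0.0026,0],"dr": [0,0,0],"gripper": 0},
    {"delta_pos": [-0.035,-0.0026,0],"dr": [0,0,0],"gripper": 0},
    {"delta_pos": [-0.035,-0.0026,0],"dr": [0,0,0],"gripper": 0},
    {"delta_pos": [0,0,-0.03],"dr": [0,0,0],"gripper": 0},
    {"delta_pos": [0,0,-0.03],"dr": [0,0,0],"gripper": 0},
    {"delta_pos": [0,0,-0.03],"dr": [0,0,0],"gripper": 0},
    {"delta_pos": [0,0,-0.02],"dr": [0,0,0],"gripper": 0},
    {"delta_pos": [0,0,0],"dr": [0,0,0],"gripper": 0},
    {"delta_pos": [0,0,0],"dr": [0,0,0],"gripper": 0},
    {"delta_pos": [0,0,0],"dr": [0,0,0],"gripper": 0},
  ],
)

```text
t: 13.28
position: [0.5639, 0.22, 0.1487]
ee_rot: [2.007, 1.571, 0.51]
wrist_force: [0.2, 0.3, 0.2]
grip_width: 0.003
```

Run:
```python
from h import *
goto(cab(-.033,0.0,.077),YAW+np.pi/2)
f=snap('side');crop(f,200,150,340,300,5,'h1')
```

```text
t 13.28 pos [0.5639 0.22   0.1487] j [0.18 0.19 1.72 0.   1.24 1.68] w 0.003 F [0.2 0.3 0.2]
delta [ 0.0017  0.0004 -0.0717] rot [-0.  0.  0.]
```

View pics/h1.png

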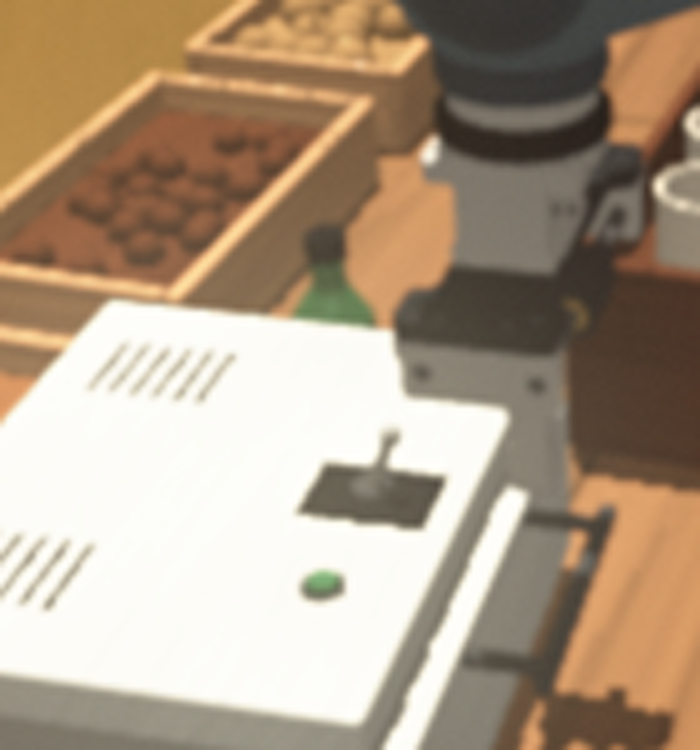

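Run:
```python
from h import *
f=snap('side');p=status.observe()['position']
A=proj(f,[p+[0,0,.008]]);B=proj(f,[cab(-.054,.055,.1),cab(-.054,-.055,.1),cab(-.054,0,.1)])
print(A,B)
crop(f,260,200,330,270,10,'h2',list(A)+list(B))
```

```text
[[307.12517516 247.43082854]] [[310.38876976 283.28445592]
 [321.07873529 254.7609841 ]
 [315.99722799 268.3197023 ]]
```

View pics/h2.png

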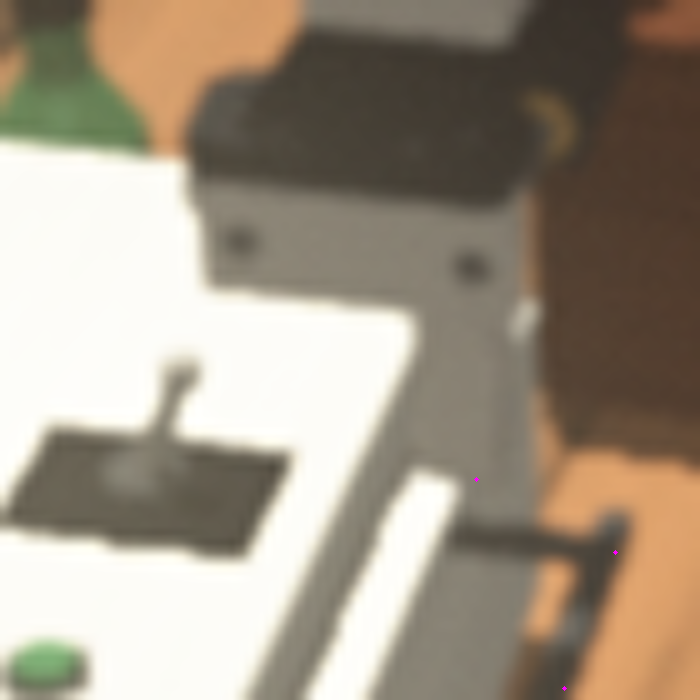

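The tip's expected point at crop (476,479) lies on the finger, between the bar and the drawer front. Descending.

Request:
jog_arm(
  plan=[
    {"delta_pos": [0.001,0,-0.02],"dr": [0,0,0],"gripper": 0},
    {"delta_pos": [0,0,-0.02],"dr": [0,0,0],"gripper": 0},
    {"delta_pos": [0,0,-0.01],"dr": [0,0,0],"gripper": 0},
    {"delta_pos": [0,0,-0.01],"dr": [0,0,0],"gripper": 0},
    {"delta_pos": [0,0,-0.01],"dr": [0,0,0],"gripper": 0},
    {"delta_pos": [0,0,0],"dr": [0,0,0],"gripper": 0},
    {"delta_pos": [0,0,0],"dr": [0,0,0],"gripper": 0},
  ],
)

```text
t: 13.97
position: [0.5647, 0.2199, 0.0782]
ee_rot: [-1.45, 1.571, -2.947]
wrist_force: [0.1, 1.0, -0.2]
grip_width: 0.006
```

Request:
jog_arm(
  plan=[
    {"delta_pos": [-0.015,-0.0011,0],"dr": [0,0,0],"gripper": 0},
    {"delta_pos": [-0.015,-0.0011,0],"dr": [0,0,0],"gripper": 0},
    {"delta_pos": [-0.015,-0.0011,0],"dr": [0,0,0],"gripper": 0},
    {"delta_pos": [-0.015,-0.0011,0],"dr": [0,0,0],"gripper": 0},
    {"delta_pos": [-0.015,-0.0011,0],"dr": [0,0,0],"gripper": 0},
    {"delta_pos": [-0.015,-0.0011,0],"dr": [0,0,0],"gripper": 0},
    {"delta_pos": [-0.015,-0.0011,0],"dr": [0,0,0],"gripper": 0},
    {"delta_pos": [-0.015,-0.0011,0],"dr": [0,0,0],"gripper": 0},
  ],
)

```text
t: 14.63
position: [0.4463, 0.211, 0.0798]
ee_rot: [1.496, 1.565, -0.001]
wrist_force: [2.2, -2.0, -1.2]
grip_width: 0.009
```

Request:
jog_arm(
  plan=[
    {"delta_pos": [-0.012,-0.0009,0],"dr": [0,0,0],"gripper": 0},
    {"delta_pos": [-0.012,-0.0009,0],"dr": [0,0,0],"gripper": 0},
    {"delta_pos": [-0.01,-0.0007,0],"dr": [0,0,0],"gripper": 0},
    {"delta_pos": [-0.006,-0.0004,0],"dr": [0,0,0],"gripper": 0},
    {"delta_pos": [-0.005,-0.0004,0],"dr": [0,0,0],"gripper": 0},
    {"delta_pos": [-0.003,0,0],"dr": [0,0,0],"gripper": 0},
    {"delta_pos": [-0.002,0,0],"dr": [0,0,0],"gripper": 0},
    {"delta_pos": [0,0,0],"dr": [0,0,0],"gripper": 0},
    {"delta_pos": [0,0,0],"dr": [0,0,0],"gripper": 0},
  ],
)

```text
t: 15.38
position: [0.406, 0.2087, 0.0811]
ee_rot: [1.637, 1.541, 0.139]
wrist_force: [34.6, 2.9, -25.4]
grip_width: 0.009
```

The drawer is at its stop (35 N). Backing off and lifting out.

Request:
jog_arm(
  plan=[
    {"delta_pos": [0.014,0,0],"dr": [0,0,0],"gripper": 0},
    {"delta_pos": [0,0,0],"dr": [0,0,0],"gripper": 0},
    {"delta_pos": [0,0,0.03],"dr": [0,0,0],"gripper": 1},
    {"delta_pos": [0,0,0.035],"dr": [0,0,0],"gripper": 1},
    {"delta_pos": [0,0,0.035],"dr": [0,0,0],"gripper": 1},
    {"delta_pos": [0,0,0.035],"dr": [0,0,0],"gripper": 1},
    {"delta_pos": [0,-0.035,0.02],"dr": [0,0,0],"gripper": 1},
    {"delta_pos": [0,-0.04,0],"dr": [0,0,0],"gripper": 1},
    {"delta_pos": [0,-0.04,0],"dr": [0,0,0],"gripper": 1},
    {"delta_pos": [0,-0.04,0],"dr": [0,0,0],"gripper": 1},
    {"delta_pos": [0,-0.04,0],"dr": [0,0,0],"gripper": 1},
    {"delta_pos": [0,-0.04,0],"dr": [0,0,0],"gripper": 1},
  ],
)

```text
t: 16.38
position: [0.4077, -0.0284, 0.2334]
ee_rot: [2.747, 1.57, 1.25]
wrist_force: [1.4, 0.1, -0.2]
grip_width: 0.679
```

Run:
```python
from h import *
goto(cab(-.033,0.0,.077),YAW+np.pi/2)
f=snap('side','d1s');crop(f,190,150,370,310,4,'d1sc')
f=snap('top','d1t');crop(f,170,150,350,310,4,'d1tc')
```

```text
t 16.38 pos [ 0.4077 -0.0284  0.2334] j [-0.35 -0.4   2.1   0.    1.44  1.15] w 0.679 F [ 1.4  0.1 -0.2]
delta [ 0.1578  0.2487 -0.1564] rot [-0.  0. -0.]
```

View pics/d1tc.png

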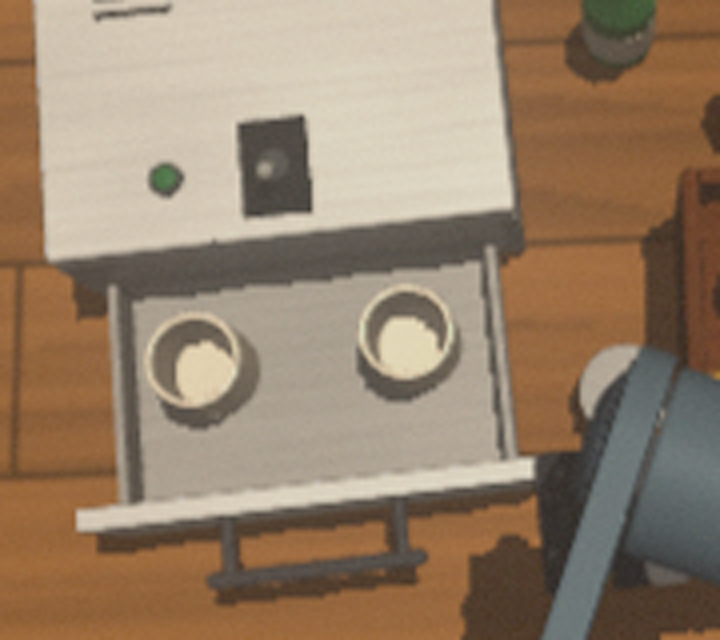

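View pics/d1sc.png

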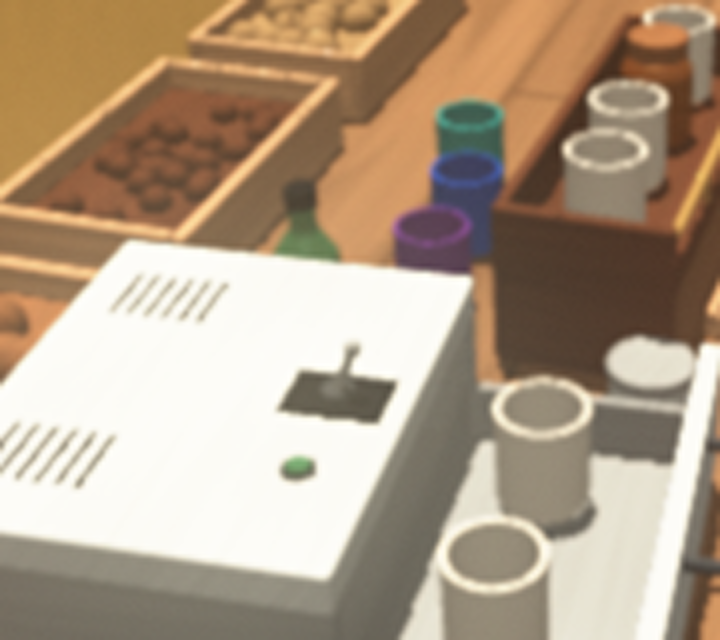

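View pics/d1t.png

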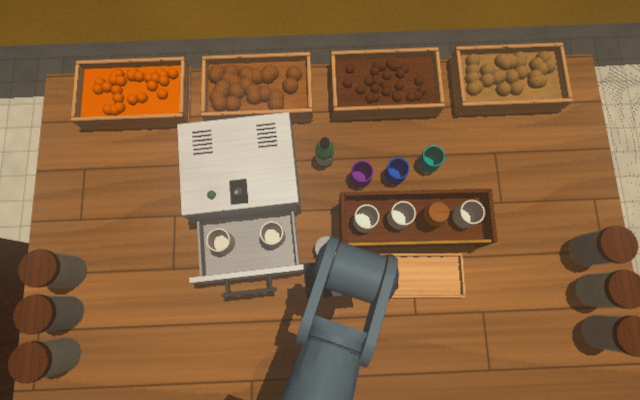

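Two clean pots stand in the drawer, with rims at top (218,240) and (271,233). The drawer is fully out and the bat leans forward.

```bash
cat >> h.py <<'E'
def incab(P): d=np.asarray(P)[:2]-CO; return np.r_[d@CX,d@CY]
DF=CO-.078*CX
def indr(P): return incab(P)+[.078,0]
def dr(x,y,z): return np.r_[DF+x*CX+y*CY,z]
E
python3 - <<'E'
from h import *
f=snap('top');g=snap('side')
c=lambda l:np.array(l)/4.+[170-.375,150-.375]
P=onz(f,c([(194,361),(407,333)]),.102);print(P.round(4),[indr(p).round(4) for p in P])
c=lambda l:np.array(l)/4.+[190-.375,150-.375]
P=onz(g,c([(495,557),(542,408)]),.102);print(P.round(4),[indr(p).round(4) for p in P])
# jaw-perp front panel top outer line check
c=lambda l:np.array(l)/4.+[170-.375,150-.375]
P=onz(f,c([(78,520),(536,470)]),.11);print(P.round(4),[incab(p).round(4) for p in P])
goto(list(P[1]),YAW)
E
```

```text
[[0.5248 0.285  0.102 ]
 [0.5375 0.1465 0.102 ]] [array([0.0091, 0.0675]), array([ 0.0115, -0.0716])]
[[0.5275 0.2918 0.102 ]
 [0.5419 0.1511 0.102 ]] [array([0.0123, 0.0741]), array([ 0.0163, -0.0673])]
[[0.4255 0.3554 0.11  ]
 [0.445  0.0649 0.11  ]] [array([-0.1627,  0.145 ]), array([-0.1648, -0.1461])]
t 16.58 pos [ 0.4082 -0.0274  0.2331] j [-0.35 -0.4   2.1   0.    1.44  1.15] w 0.849 F [1.  0.1 0.1]
delta [ 0.0367  0.0923 -0.1231] rot [ -0.1   0.  -89.8]
```

Request:
jog_arm(
  plan=[
    {"delta_pos": [0.011,0.015,0.002],"dr": [0,0,7.1],"gripper": 0.8},
    {"delta_pos": [0.011,0.015,0.001],"dr": [0,0,7.1],"gripper": 0.8},
    {"delta_pos": [0.011,0.015,0.001],"dr": [0,0,7.1],"gripper": 0.8},
    {"delta_pos": [0.011,0.015,0.001],"dr": [0,0,7.1],"gripper": 0.8},
    {"delta_pos": [0.011,0.015,0.001],"dr": [0,0,7.1],"gripper": 0.8},
    {"delta_pos": [0.011,0.015,0.001],"dr": [0,0,7.1],"gripper": 0.8},
    {"delta_pos": [0.011,0.015,0],"dr": [0,0,7.1],"gripper": 0.8},
    {"delta_pos": [0.011,0.015,0],"dr": [0,0,7.1],"gripper": 0.8},
    {"delta_pos": [0.011,0.015,0],"dr": [0,0,7.1],"gripper": 0.8},
    {"delta_pos": [0.011,0.015,0],"dr": [0,0,7.1],"gripper": 0.8},
    {"delta_pos": [0.011,0.015,0],"dr": [0,0,7.1],"gripper": 0.8},
    {"delta_pos": [0.011,0.011,0],"dr": [0,0,7.1],"gripper": 0.8},
  ],
)

```text
t: 17.58
position: [0.5399, 0.1528, 0.2399]
ee_rot: [2.657, 1.569, 2.658]
wrist_force: [-0.3, 0.1, 0.1]
grip_width: 0.802
```

Run:
```python
from h import *
goto([.5397,.1488,.14],YAW)
```

```text
t 17.58 pos [0.5399 0.1528 0.2399] j [0.07 0.   1.74 0.   1.4  0.07] w 0.802 F [-0.3  0.1  0.1]
delta [-0.0002 -0.004  -0.0999] rot [-0.  -0.1  4.2]
```

Request:
jog_arm(
  plan=[
    {"delta_pos": [0,-0.004,-0.03],"dr": [0,0,4.2],"gripper": 0.8},
    {"delta_pos": [0,0,-0.03],"dr": [0,0,0],"gripper": 0.8},
    {"delta_pos": [0,0,-0.03],"dr": [0,0,0],"gripper": 0.8},
    {"delta_pos": [0,0,-0.02],"dr": [0,0,0],"gripper": 0.8},
    {"delta_pos": [0,0,0],"dr": [0,0,0],"gripper": 0.8},
    {"delta_pos": [0,0,0],"dr": [0,0,0],"gripper": 0.8},
  ],
)

```text
t: 18.08
position: [0.5392, 0.1468, 0.1294]
ee_rot: [3.002, 1.568, 3.068]
wrist_force: [0.4, 0.3, 1.5]
grip_width: 0.8
```

Run:
```python
from h import *
goto([.5397,.1488,.06],YAW)
f=snap('side');crop(f,270,170,370,290,6,'g1')
```

```text
t 18.08 pos [0.5392 0.1468 0.1294] j [ 0.06  0.11  1.85  0.    1.19 -0.  ] w 0.8 F [0.4 0.3 1.5]
delta [ 0.0005  0.002  -0.0694] rot [-0.  -0.2  0.4]
```

View pics/g1.png

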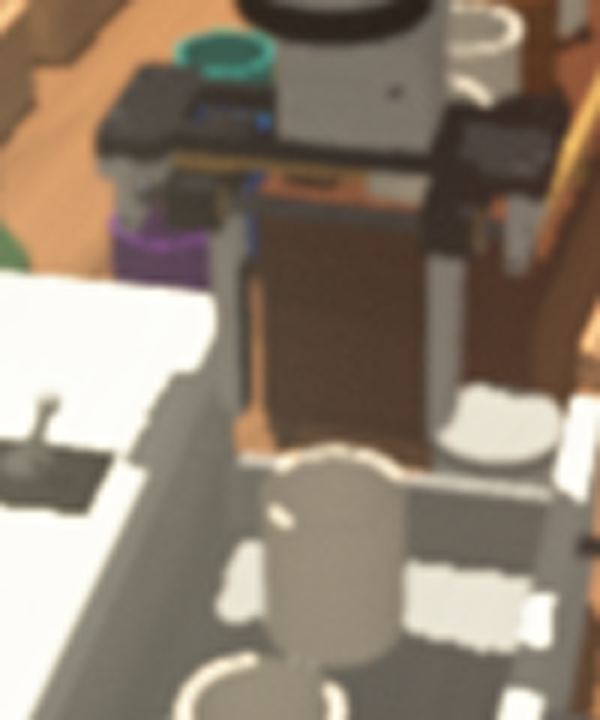

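Run:
```python
from h import *
f=snap('side');p=status.observe()['position'];print(p)
for off in(-.014,.008):
  T=onz(f,[(270+237/6-.4,170+408/6-.4),(270+440/6-.4,170+458/6-.4)],p[2]+off);print(off,T.round(4),T.mean(0).round(4))
T=onz(f,[(270+335/6-.4,170+476/6-.4)],.102);print('rim',T)
```

```text
[0.54149712 0.14618702 0.13205627]
-0.014 [[0.5929 0.1248 0.1181]
 [0.4994 0.1369 0.1181]] [0.5462 0.1309 0.1181]
0.008 [[0.5821 0.1554 0.1401]
 [0.4921 0.167  0.1401]] [0.5371 0.1612 0.1401]
rim [[0.54444168 0.13982247 0.102     ]]
```

Both tips, at crop (237,405) and (440,455), straddle the pot rim, centre about (335,490). At z 0.062 the fingers clear the floor under either tip-height reading, so I'm descending and gripping.

Request:
jog_arm(
  plan=[
    {"delta_pos": [0,0.002,-0.02],"dr": [0,0,0],"gripper": 0.8},
    {"delta_pos": [0,0,-0.02],"dr": [0,0,0],"gripper": 0.8},
    {"delta_pos": [0,0,-0.02],"dr": [0,0,0],"gripper": 0.8},
    {"delta_pos": [0,0,-0.01],"dr": [0,0,0],"gripper": 0.8},
    {"delta_pos": [0,0,0],"dr": [0,0,0],"gripper": 0.8},
    {"delta_pos": [0,0,0],"dr": [0,0,0],"gripper": 0.5},
    {"delta_pos": [0,0,0],"dr": [0,0,0],"gripper": 0.5},
    {"delta_pos": [0,0,0],"dr": [0,0,0],"gripper": 0.5},
    {"delta_pos": [0,0,0],"dr": [0,0,0],"gripper": 0.5},
    {"delta_pos": [0,0,0],"dr": [0,0,0],"gripper": 0.5},
    {"delta_pos": [0,0,0],"dr": [0,0,0],"gripper": 0.5},
  ],
  newtons=20,
)

```text
t: 19.1
position: [0.542, 0.147, 0.0621]
ee_rot: [0.072, 1.568, 0.135]
wrist_force: [-1.8, 0.6, 5.5]
grip_width: 0.668
```

Run:
```python
from h import *
goto([.5397,.1488,.06],YAW)
f=snap('side');crop(f,270,170,370,290,6,'g2')
```

```text
t 19.1 pos [0.542  0.147  0.0621] j [ 0.06  0.2   1.88  0.    1.06 -0.  ] w 0.668 F [-1.8  0.6  5.5]
delta [-0.0023  0.0018 -0.0021] rot [-0.   0.2  0.6]
```

View pics/g2.png

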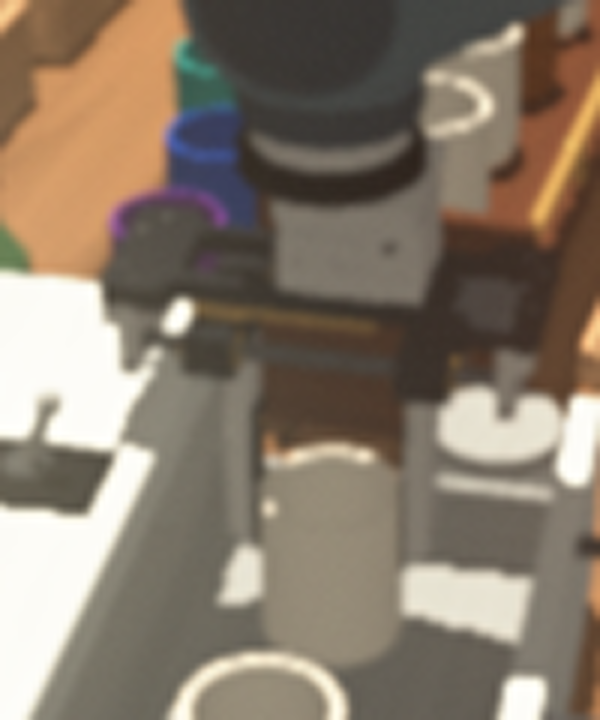

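Pot gripped (opening 0.668, about 63 mm). Lifting, then checking it hangs straight.

Request:
jog_arm(
  plan=[
    {"delta_pos": [0,0,0.02],"dr": [0,0,0],"gripper": 0.5},
    {"delta_pos": [0,0,0.03],"dr": [0,0,0],"gripper": 0.5},
    {"delta_pos": [0,0,0.035],"dr": [0,0,0],"gripper": 0.5},
    {"delta_pos": [0,0,0.035],"dr": [0,0,0],"gripper": 0.5},
    {"delta_pos": [-0.005,-0.01,0.03],"dr": [0,0,0],"gripper": 0.5},
    {"delta_pos": [-0.01,-0.02,0.01],"dr": [0,0,0],"gripper": 0.5},
  ],
  newtons=20,
)

```text
t: 19.65
position: [0.5284, 0.1177, 0.226]
ee_rot: [0.003, 1.561, 0.069]
wrist_force: [0.2, -0.2, -2.1]
grip_width: 0.669
```

Run:
```python
from h import *
goto([.417,-.294,.2],YAW)
f=snap('side');crop(f,250,100,390,240,5,'g3')
```

```text
t 19.65 pos [0.5284 0.1177 0.226 ] j [ 0.01 -0.04  1.81  0.    1.36 -0.06] w 0.669 F [ 0.2 -0.2 -2.1]
delta [-0.1114 -0.4117 -0.026 ] rot [-0.   0.5  0.5]
```

View pics/g3.png

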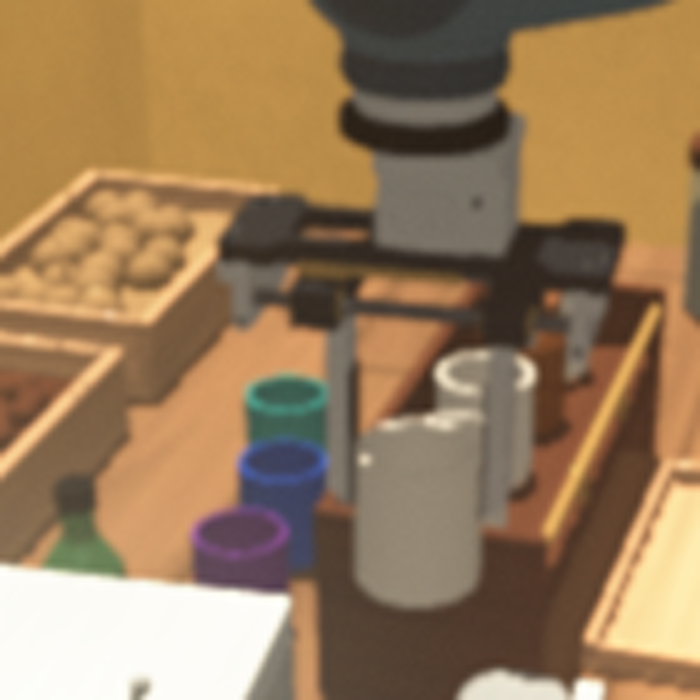

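The pot hangs upright, with fingers on both sides. Carrying it to the far end of the tray.

Request:
jog_arm(
  plan=[
    {"delta_pos": [-0.014,-0.034,0],"dr": [0,0,0],"gripper": 0.5},
    {"delta_pos": [-0.014,-0.034,0],"dr": [0,0,0],"gripper": 0.5},
    {"delta_pos": [-0.014,-0.034,0],"dr": [0,0,0],"gripper": 0.5},
    {"delta_pos": [-0.014,-0.034,0],"dr": [0,0,0],"gripper": 0.5},
    {"delta_pos": [-0.014,-0.034,0],"dr": [0,0,0],"gripper": 0.5},
    {"delta_pos": [-0.014,-0.034,0],"dr": [0,0,0],"gripper": 0.5},
    {"delta_pos": [-0.014,-0.034,0],"dr": [0,0,0],"gripper": 0.5},
    {"delta_pos": [-0.014,-0.034,-0.01],"dr": [0,0,0],"gripper": 0.5},
    {"delta_pos": [-0.014,-0.034,-0.02],"dr": [0,0,0],"gripper": 0.5},
    {"delta_pos": [0,-0.034,-0.02],"dr": [0,0,0],"gripper": 0.5},
    {"delta_pos": [0,-0.034,-0.02],"dr": [0,0,0],"gripper": 0.5},
    {"delta_pos": [0,-0.034,-0.02],"dr": [0,0,0],"gripper": 0.5},
  ],
)

```text
t: 20.7
position: [0.3989, -0.2925, 0.1291]
ee_rot: [-0.679, 1.571, -0.617]
wrist_force: [0.2, 0.1, -1.4]
grip_width: 0.666
```

Run:
```python
from h import *
goto([.402,-.294,.04],-.036)
f=snap('top','tr1')
f=snap('side','tr1s')
```

```text
t 20.7 pos [ 0.3989 -0.2925  0.1291] j [-0.86 -0.05  2.01  0.    1.18 -0.92] w 0.666 F [ 0.2  0.1 -1.4]
delta [ 0.0031 -0.0015 -0.0891] rot [ 0.   0.  -5.6]
```

View pics/tr1.png

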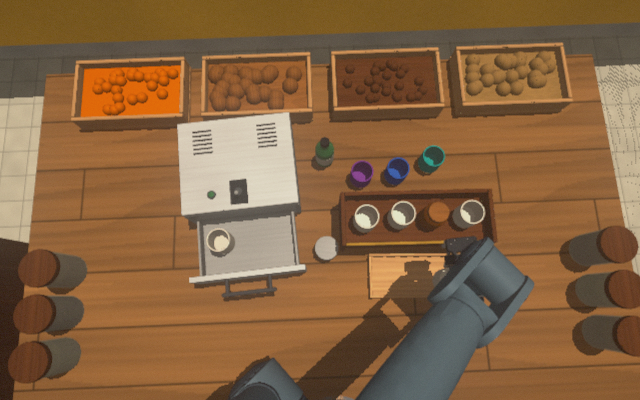

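View pics/tr1s.png

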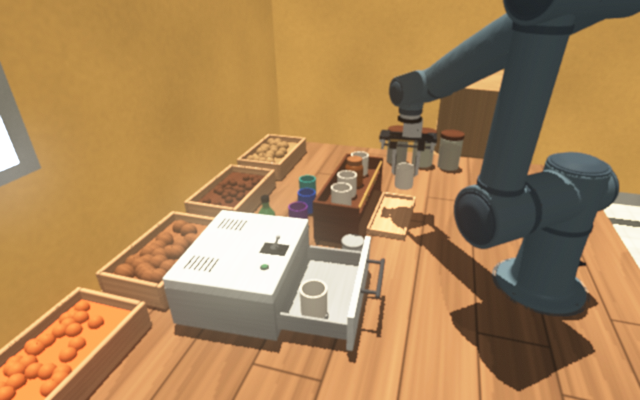

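Request:
jog_arm(
  plan=[
    {"delta_pos": [0.001,0,-0.02],"dr": [0,0,-5.6],"gripper": 0.5},
    {"delta_pos": [0,0,-0.02],"dr": [0,0,0],"gripper": 0.5},
    {"delta_pos": [0,0,-0.02],"dr": [0,0,0],"gripper": 0.5},
    {"delta_pos": [0,0,-0.01],"dr": [0,0,0],"gripper": 0.5},
    {"delta_pos": [0,0,-0.01],"dr": [0,0,0],"gripper": 0.5},
    {"delta_pos": [0,0,0],"dr": [0,0,0],"gripper": 0.5},
    {"delta_pos": [0,0,0],"dr": [0,0,0],"gripper": 0.5},
  ],
)

```text
t: 21.38
position: [0.4009, -0.2909, 0.0506]
ee_rot: [-0.937, 1.571, -0.971]
wrist_force: [-0.8, 0.1, -2.2]
grip_width: 0.668
```

Request:
jog_arm(
  plan=[
    {"delta_pos": [0,0,-0.004],"dr": [0,0,0],"gripper": 0.5},
    {"delta_pos": [0,0,-0.004],"dr": [0,0,0],"gripper": 0.5},
    {"delta_pos": [0,0,0],"dr": [0,0,0],"gripper": 0.5},
    {"delta_pos": [0,0,0],"dr": [0,0,0],"gripper": 0.5},
  ],
)

```text
t: 21.72
position: [0.4008, -0.2911, 0.0424]
ee_rot: [-0.77, 1.571, -0.805]
wrist_force: [0.7, -0.1, -2.2]
grip_width: 0.669
```

Run:
```python
from h import *
goto([.402,-.294,.04],-.036)
f=snap('side');crop(f,350,110,450,250,6,'tr2')
```

```text
t 21.72 pos [ 0.4008 -0.2911  0.0424] j [-0.86  0.09  2.05  0.    1.   -0.82] w 0.669 F [ 0.7 -0.1 -2.2]
delta [ 0.0012 -0.0029 -0.0024] rot [ 0.   0.  -0.1]
```

View pics/tr2.png

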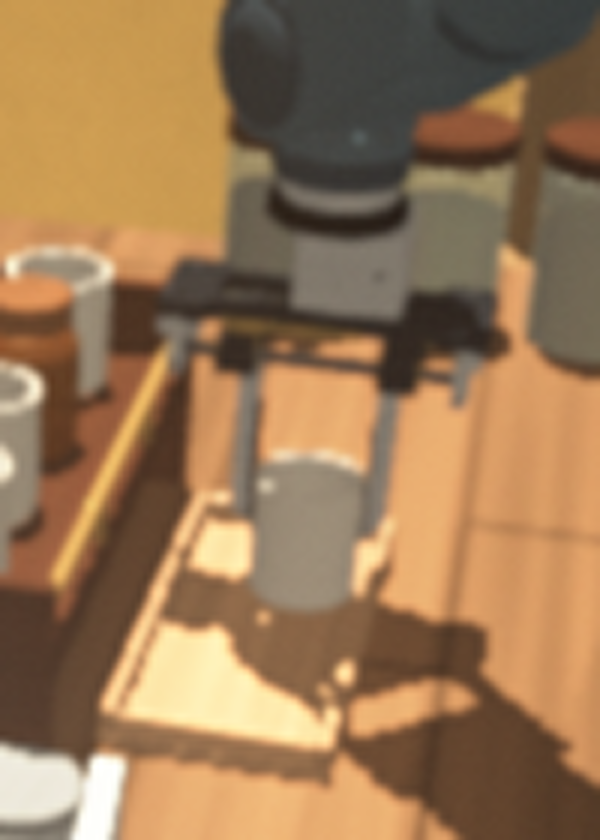

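Request:
jog_arm(
  plan=[
    {"delta_pos": [0,0,-0.0015],"dr": [0,0,0],"gripper": 0.5},
    {"delta_pos": [0,0,-0.0015],"dr": [0,0,0],"gripper": 0.5},
    {"delta_pos": [0,0,0],"dr": [0,0,0],"gripper": 0.5},
  ],
)

```text
t: 22.02
position: [0.4008, -0.2911, 0.0392]
ee_rot: [-0.689, 1.571, -0.724]
wrist_force: [0.3, -0.2, -1.5]
grip_width: 0.67
```

Request:
jog_arm(
  plan=[
    {"delta_pos": [0,0,-0.0015],"dr": [0,0,0],"gripper": 0.5},
    {"delta_pos": [0,0,0],"dr": [0,0,0],"gripper": 0.5},
  ],
)

```text
t: 22.18
position: [0.4009, -0.2912, 0.0391]
ee_rot: [2.628, 1.57, 2.594]
wrist_force: [-3.5, 3.2, 9.6]
grip_width: 0.667
```

Touchdown is at z 0.039, as predicted. Releasing, rising, and going back for the second clean pot.

Request:
jog_arm(
  plan=[
    {"delta_pos": [0,0,0.0015],"dr": [0,0,0],"gripper": 0.8},
    {"delta_pos": [0,0,0],"dr": [0,0,0],"gripper": 0.8},
    {"delta_pos": [0,0,0],"dr": [0,0,0],"gripper": 0.8},
    {"delta_pos": [0,0,0],"dr": [0,0,0],"gripper": 0.8},
    {"delta_pos": [0,0,0.02],"dr": [0,0,0],"gripper": 0.8},
    {"delta_pos": [0,0,0.03],"dr": [0,0,0],"gripper": 0.8},
    {"delta_pos": [0,0,0.035],"dr": [0,0,0],"gripper": 0.8},
    {"delta_pos": [0,0,0.04],"dr": [0,0,0],"gripper": 0.8},
    {"delta_pos": [0,0.01,0.035],"dr": [0,0,0],"gripper": 0.8},
    {"delta_pos": [0.002,0.03,0.02],"dr": [0,0,0],"gripper": 0.8},
    {"delta_pos": [0.007,0.037,0],"dr": [0,0,3],"gripper": 0.8},
    {"delta_pos": [0.007,0.037,0],"dr": [0,0,3.3],"gripper": 0.8},
  ],
)

```text
t: 23.18
position: [0.4175, -0.1768, 0.2213]
ee_rot: [-0.684, 1.566, -0.608]
wrist_force: [1.2, 1.0, -1.0]
grip_width: 0.803
```

Request:
jog_arm(
  plan=[
    {"delta_pos": [0.009,0.038,0],"dr": [0,0,0],"gripper": 0.8},
    {"delta_pos": [0.009,0.038,0],"dr": [0,0,0],"gripper": 0.8},
    {"delta_pos": [0.009,0.038,0],"dr": [0,0,0],"gripper": 0.8},
    {"delta_pos": [0.009,0.038,0],"dr": [0,0,0],"gripper": 0.8},
    {"delta_pos": [0.009,0.038,0],"dr": [0,0,0],"gripper": 0.8},
    {"delta_pos": [0.009,0.038,0],"dr": [0,0,0],"gripper": 0.8},
    {"delta_pos": [0.009,0.038,0],"dr": [0,0,0],"gripper": 0.8},
    {"delta_pos": [0.009,0.038,0],"dr": [0,0,0],"gripper": 0.8},
    {"delta_pos": [0.009,0.038,0],"dr": [0,0,0],"gripper": 0.8},
    {"delta_pos": [0.009,0.038,0],"dr": [0,0,0],"gripper": 0.8},
    {"delta_pos": [0.009,0.038,0],"dr": [0,0,0],"gripper": 0.8},
    {"delta_pos": [0.009,0.036,-0.02],"dr": [0,0,0],"gripper": 0.8},
  ],
)

```text
t: 24.18
position: [0.5272, 0.2797, 0.2033]
ee_rot: [0.232, 1.563, 0.309]
wrist_force: [-0.3, -0.3, 0.8]
grip_width: 0.798
```

Run:
```python
from h import *
goto([.5262,.2884,.062],YAW)
f=snap('top','t2');crop(f,330,150,510,310,4,'t2c')
f=snap('side','t2s');
```

```text
t 24.18 pos [0.5272 0.2797 0.2033] j [0.3  0.11 1.7  0.   1.32 0.22] w 0.798 F [-0.3 -0.3  0.8]
delta [-0.001   0.0087 -0.1413] rot [-0.1  0.4 -0.1]
```

View pics/t2c.png

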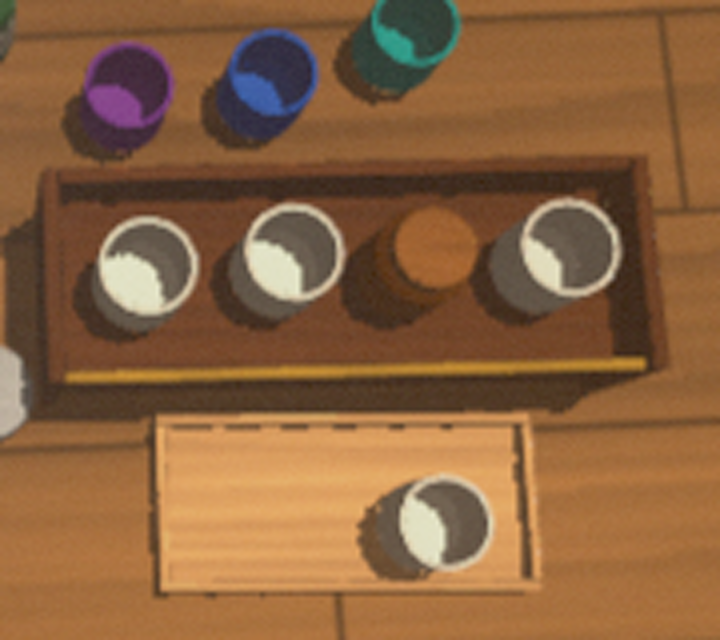

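View pics/t2s.png

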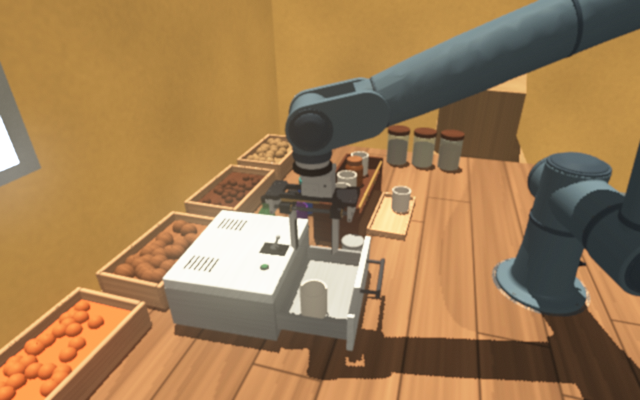

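Clean pot 1 stands in the tray, with its rim at top (441,281). I can use this placement to check the camera against the robot.

Run:
```python
from h import *
f=snap('top');g=snap('side')
print(onz(f,[(330+446/4-.375,150+523/4-.375)],.079))
crop(g,360,160,430,250,8,'t2p')
```

```text
[[ 0.39815666 -0.29014517  0.079     ]]
```

Request:
jog_arm(
  plan=[
    {"delta_pos": [-0.001,0.007,-0.02],"dr": [0,0,0],"gripper": 0.8},
    {"delta_pos": [0,0,-0.03],"dr": [0,0,0],"gripper": 0.8},
    {"delta_pos": [0,0,-0.03],"dr": [0,0,0],"gripper": 0.8},
    {"delta_pos": [0,0,0],"dr": [0,0,0],"gripper": 0.8},
    {"delta_pos": [0,0,0],"dr": [0,0,0],"gripper": 0.8},
  ],
)

```text
t: 24.8
position: [0.523, 0.2821, 0.1192]
ee_rot: [-2.833, 1.569, -2.759]
wrist_force: [-0.3, -0.4, 0.3]
grip_width: 0.805
```

Run:
```python
from h import *
goto([.5262,.2884,.062],YAW)
g=snap('side');crop(g,240,190,390,330,5,'g5')
```

```text
t 24.8 pos [0.523  0.2821 0.1192] j [ 0.3   0.2   1.76 -0.    1.18  0.23] w 0.805 F [-0.3 -0.4  0.3]
delta [ 0.0032  0.0063 -0.0572] rot [ 0.  -0.1  0. ]
```

View pics/g5.png

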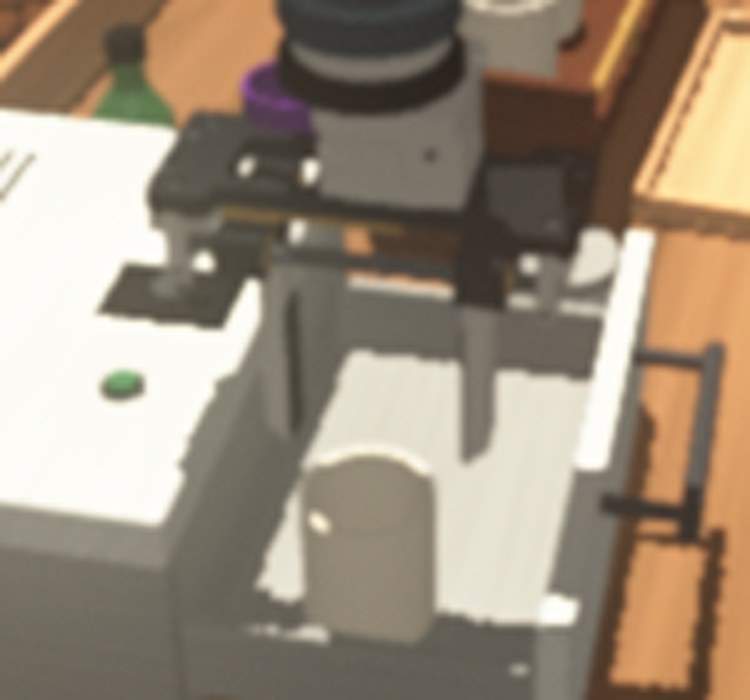

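The placed pot reads (0.398,-0.290) from the top camera, against the robot's (0.401,-0.291): agreement to 3 mm. Descending on clean pot 2.

Request:
jog_arm(
  plan=[
    {"delta_pos": [0.002,0.005,-0.02],"dr": [0,0,0],"gripper": 0.8},
    {"delta_pos": [0,0,-0.02],"dr": [0,0,0],"gripper": 0.8},
    {"delta_pos": [0,0,-0.017],"dr": [0,0,0],"gripper": 0.8},
    {"delta_pos": [0,0,0],"dr": [0,0,0],"gripper": 0.8},
    {"delta_pos": [0,0,0],"dr": [0,0,0],"gripper": 0.5},
    {"delta_pos": [0,0,0],"dr": [0,0,0],"gripper": 0.5},
    {"delta_pos": [0,0,0],"dr": [0,0,0],"gripper": 0.5},
    {"delta_pos": [0,0,0],"dr": [0,0,0],"gripper": 0.5},
    {"delta_pos": [0,0,0],"dr": [0,0,0],"gripper": 0.5},
  ],
)

```text
t: 25.6
position: [0.5279, 0.289, 0.0654]
ee_rot: [0.154, 1.566, 0.229]
wrist_force: [0.4, -0.5, 6.6]
grip_width: 0.659
```

Request:
jog_arm(
  plan=[
    {"delta_pos": [0,0,0.02],"dr": [0,0,0],"gripper": 0.5},
    {"delta_pos": [0,0,0.03],"dr": [0,0,0],"gripper": 0.5},
    {"delta_pos": [0,0,0.035],"dr": [0,0,0],"gripper": 0.5},
    {"delta_pos": [0,0,0.035],"dr": [0,0,0],"gripper": 0.5},
    {"delta_pos": [-0.005,-0.01,0.03],"dr": [0,0,0],"gripper": 0.5},
    {"delta_pos": [-0.01,-0.02,0.01],"dr": [0,0,0],"gripper": 0.5},
    {"delta_pos": [-0.01,-0.035,0],"dr": [0,0,0],"gripper": 0.5},
    {"delta_pos": [-0.01,-0.035,0],"dr": [0,0,0],"gripper": 0.5},
    {"delta_pos": [-0.01,-0.035,0],"dr": [0,0,0],"gripper": 0.5},
    {"delta_pos": [-0.01,-0.035,0],"dr": [0,0,0],"gripper": 0.5},
    {"delta_pos": [-0.01,-0.035,0],"dr": [0,0,0],"gripper": 0.5},
    {"delta_pos": [-0.01,-0.035,0],"dr": [0,0,0],"gripper": 0.5},
  ],
)

```text
t: 26.6
position: [0.4494, 0.0474, 0.2224]
ee_rot: [2.403, 1.571, 2.479]
wrist_force: [0.6, -0.5, -2.3]
grip_width: 0.659
```

Run:
```python
from h import *
goto([.403,-.190,.045],-.036)
EOF
```

```text
t 26.6 pos [0.4494 0.0474 0.2224] j [-0.15 -0.26  2.02  0.    1.39 -0.22] w 0.659 F [ 0.6 -0.5 -2.3]
delta [-0.0464 -0.2374 -0.1774] rot [-0.  -0.  -6.4]Traceback (most recent call last):
  File "<stdin>", line 3, in <module>
NameError: name 'EOF' is not defined
```

Request:
jog_arm(
  plan=[
    {"delta_pos": [-0.007,-0.034,0],"dr": [0,0,-3.2],"gripper": 0.5},
    {"delta_pos": [-0.007,-0.034,0],"dr": [0,0,-3.2],"gripper": 0.5},
    {"delta_pos": [-0.007,-0.034,0],"dr": [0,0,0],"gripper": 0.5},
    {"delta_pos": [-0.007,-0.034,-0.01],"dr": [0,0,0],"gripper": 0.5},
    {"delta_pos": [-0.007,-0.034,-0.02],"dr": [0,0,0],"gripper": 0.5},
    {"delta_pos": [-0.007,-0.034,-0.02],"dr": [0,0,0],"gripper": 0.5},
    {"delta_pos": [-0.005,-0.033,-0.02],"dr": [0,0,0],"gripper": 0.5},
    {"delta_pos": [0,0,-0.03],"dr": [0,0,0],"gripper": 0.5},
    {"delta_pos": [0,0,-0.03],"dr": [0,0,0],"gripper": 0.5},
    {"delta_pos": [0,0,-0.03],"dr": [0,0,0],"gripper": 0.5},
    {"delta_pos": [0,0,0],"dr": [0,0,0],"gripper": 0.5},
    {"delta_pos": [0,0,0],"dr": [0,0,0],"gripper": 0.5},
  ],
)

```text
t: 27.6
position: [0.4024, -0.1874, 0.0615]
ee_rot: [2.465, 1.567, 2.429]
wrist_force: [1.3, -0.3, -2.0]
grip_width: 0.657
```

Request:
jog_arm(
  plan=[
    {"delta_pos": [0,0,-0.01],"dr": [0,0,0],"gripper": 0.5},
    {"delta_pos": [0,0,0],"dr": [0,0,0],"gripper": 0.5},
    {"delta_pos": [0,0,0],"dr": [0,0,0],"gripper": 0.5},
  ],
)

```text
t: 27.85
position: [0.4044, -0.1888, 0.0536]
ee_rot: [-0.639, 1.569, -0.674]
wrist_force: [1.1, -0.0, -2.1]
grip_width: 0.657
```

Request:
jog_arm(
  plan=[
    {"delta_pos": [0,0,-0.007],"dr": [0,0,0],"gripper": 0.5},
    {"delta_pos": [0,0,-0.002],"dr": [0,0,0],"gripper": 0.5},
    {"delta_pos": [0,0,0],"dr": [0,0,0],"gripper": 0.5},
    {"delta_pos": [0,0,0],"dr": [0,0,0],"gripper": 0.5},
  ],
)

```text
t: 28.18
position: [0.4037, -0.1884, 0.0435]
ee_rot: [2.196, 1.571, 2.16]
wrist_force: [-0.1, -0.1, -1.7]
grip_width: 0.655
```

Request:
jog_arm(
  plan=[
    {"delta_pos": [0,0,-0.0015],"dr": [0,0,0],"gripper": 0.5},
    {"delta_pos": [0,0,0],"dr": [0,0,0],"gripper": 0.5},
  ],
)

```text
t: 28.35
position: [0.404, -0.1889, 0.0426]
ee_rot: [-1.301, 1.57, -1.337]
wrist_force: [-2.0, -0.3, 2.1]
grip_width: 0.656
```

Touchdown. Release, rise clear, then re-measure the shelf.

Request:
jog_arm(
  plan=[
    {"delta_pos": [0,0,0],"dr": [0,0,0],"gripper": 0.8},
    {"delta_pos": [0,0,0],"dr": [0,0,0],"gripper": 0.8},
    {"delta_pos": [0,0,0],"dr": [0,0,0],"gripper": 0.8},
    {"delta_pos": [0,0,0.02],"dr": [0,0,0],"gripper": 0.8},
    {"delta_pos": [0,0,0.03],"dr": [0,0,0],"gripper": 0.8},
    {"delta_pos": [0,0,0.035],"dr": [0,0,0],"gripper": 0.8},
    {"delta_pos": [0,0.01,0.04],"dr": [0,0,0],"gripper": 0.8},
    {"delta_pos": [0,0.03,0.03],"dr": [0,0,0],"gripper": 0.8},
    {"delta_pos": [0,0.038,0.01],"dr": [0,0,0],"gripper": 0.8},
    {"delta_pos": [0,0.038,0],"dr": [0,0,0],"gripper": 0.8},
    {"delta_pos": [0,0.038,0],"dr": [0,0,0],"gripper": 0.8},
    {"delta_pos": [0,0.038,0],"dr": [0,0,0],"gripper": 0.8},
  ],
)

```text
t: 29.35
position: [0.4036, 0.0046, 0.2071]
ee_rot: [-0.101, 1.569, -0.138]
wrist_force: [0.1, 0.2, -0.5]
grip_width: 0.801
```

Run:
```python
from h import *
goto([.56,-.1,.25],-.036)
f=snap('top','t3');crop(f,330,150,510,310,4,'t3c')
g=snap('side','t3s');crop(g,290,130,430,260,5,'t3sc')
```

```text
t 29.35 pos [0.4036 0.0046 0.2071] j [-0.27 -0.39  2.14  0.    1.39 -0.23] w 0.801 F [ 0.1  0.2 -0.5]
delta [ 0.1564 -0.1046  0.0429] rot [0.  0.1 0.1]
```

View pics/t3c.png

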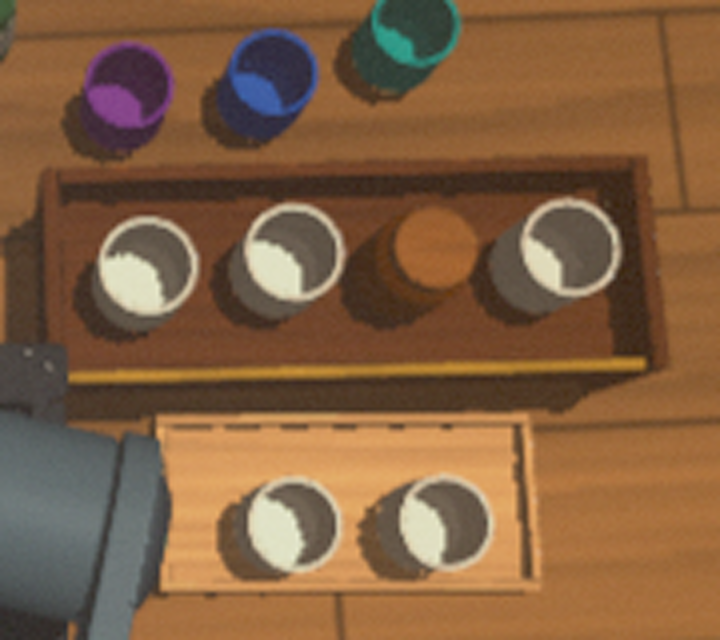

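View pics/t3sc.png

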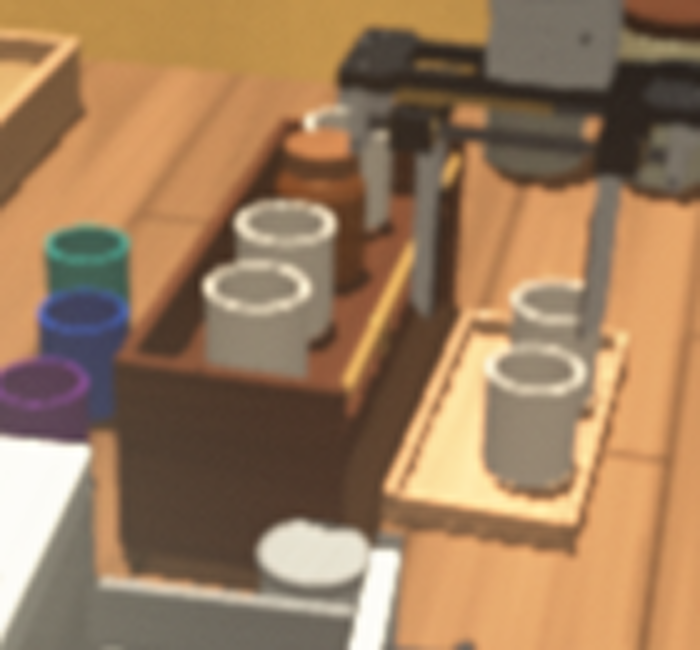

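Both clean pots stand on the tray. The three used pots, all white, are at top (366,216), (403,213), (472,212). The jar with a wooden lid at (438,212) stays. First the leftmost used pot.

Request:
jog_arm(
  plan=[
    {"delta_pos": [0.02,-0.015,0.02],"dr": [0,0,1],"gripper": 0.78},
    {"delta_pos": [0.03,-0.02,0.02],"dr": [0,0,0],"gripper": 0.78},
    {"delta_pos": [0.03,-0.02,0],"dr": [0,0,0],"gripper": 0.78},
    {"delta_pos": [0.03,-0.02,0],"dr": [0,0,0],"gripper": 0.78},
    {"delta_pos": [0.03,-0.02,0],"dr": [0,0,0],"gripper": 0.78},
    {"delta_pos": [0.0194,-0.0086,0],"dr": [0,0,0],"gripper": 0.78},
    {"delta_pos": [0,0,-0.03],"dr": [0,0,0],"gripper": 0.78},
    {"delta_pos": [0,0,-0.03],"dr": [0,0,0],"gripper": 0.78},
    {"delta_pos": [0,0,0],"dr": [0,0,0],"gripper": 0.78},
    {"delta_pos": [0,0,0],"dr": [0,0,0],"gripper": 0.78},
    {"delta_pos": [0,0,0],"dr": [0,0,0],"gripper": 0.78},
  ],
)

```text
t: 30.37
position: [0.5636, -0.1013, 0.1879]
ee_rot: [-0.372, 1.569, -0.391]
wrist_force: [-0.2, 1.1, -0.1]
grip_width: 0.781
```

Run:
```python
from h import *
goto([.563,-.099,.125],-.017)
g=snap('side');crop(g,290,100,430,240,5,'u1')
```

```text
t 30.37 pos [ 0.5636 -0.1013  0.1879] j [-0.38  0.07  1.77 -0.    1.3  -0.36] w 0.781 F [-0.2  1.1 -0.1]
delta [-0.0006  0.0023 -0.0629] rot [0.  0.1 0.1]
```

View pics/u1.png

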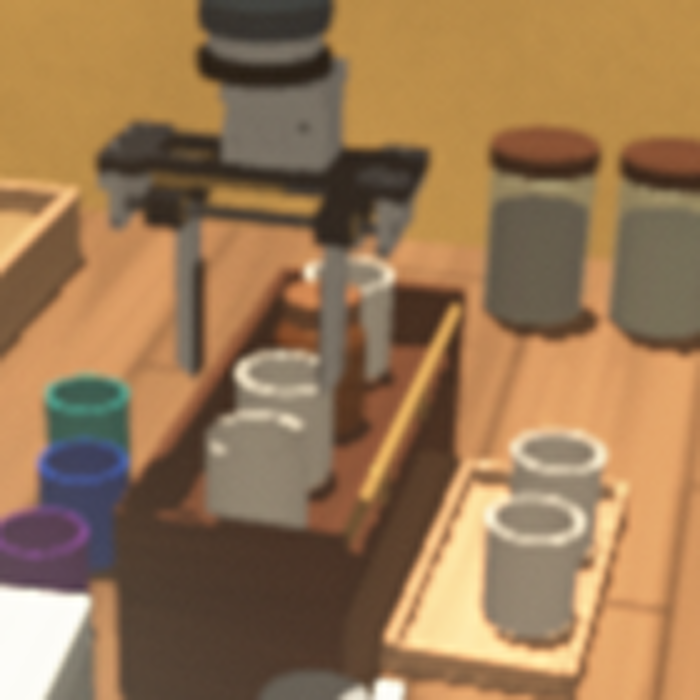

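Tips at crop (190,372) and (333,385) straddle the nearest used pot (258,430). Descend and grip.

Request:
jog_arm(
  plan=[
    {"delta_pos": [0,0.002,-0.02],"dr": [0,0,0],"gripper": 0.78},
    {"delta_pos": [0,0,-0.02],"dr": [0,0,0],"gripper": 0.78},
    {"delta_pos": [0,0,-0.012],"dr": [0,0,0],"gripper": 0.78},
    {"delta_pos": [0,0,-0.008],"dr": [0,0,0],"gripper": 0.78},
    {"delta_pos": [0,0,0],"dr": [0,0,0],"gripper": 0.78},
    {"delta_pos": [0,0,0],"dr": [0,0,0],"gripper": 0.5},
    {"delta_pos": [0,0,0],"dr": [0,0,0],"gripper": 0.5},
    {"delta_pos": [0,0,0],"dr": [0,0,0],"gripper": 0.5},
    {"delta_pos": [0,0,0],"dr": [0,0,0],"gripper": 0.5},
    {"delta_pos": [0,0,0],"dr": [0,0,0],"gripper": 0.5},
  ],
)

```text
t: 31.25
position: [0.5638, -0.099, 0.1279]
ee_rot: [-0.433, 1.569, -0.451]
wrist_force: [-2.7, -0.1, 4.5]
grip_width: 0.664
```

Request:
jog_arm(
  plan=[
    {"delta_pos": [0,0,0.02],"dr": [0,0,0],"gripper": 0.5},
    {"delta_pos": [0,0,0.03],"dr": [0,0,0],"gripper": 0.5},
    {"delta_pos": [0,0,0.03],"dr": [0,0,0],"gripper": 0.5},
    {"delta_pos": [0,0,0.02],"dr": [0,0,0],"gripper": 0.5},
    {"delta_pos": [0,0,0],"dr": [0,0,0],"gripper": 0.5},
  ],
)

```text
t: 31.67
position: [0.5655, -0.0994, 0.2314]
ee_rot: [-0.326, 1.562, -0.345]
wrist_force: [0.4, 0.0, -1.7]
grip_width: 0.664
```

Run:
```python
from h import *
for y in(-.07,0,.07): print(y,dr(-.005,y,0).round(4))
goto(dr(-.005,.075,.22),YAW)
g=snap('side');crop(g,290,100,430,240,5,'u2')
```

```text
-0.07 [0.5209 0.1469 0.    ]
0 [0.5157 0.2167 0.    ]
0.07 [0.5106 0.2865 0.    ]
t 31.67 pos [ 0.5655 -0.0994  0.2314] j [-0.37  0.03  1.73  0.    1.37 -0.35] w 0.664 F [ 0.4  0.  -1.7]
delta [-0.0553  0.3908 -0.0114] rot [0.1 0.5 5.3]
```

View pics/u2.png

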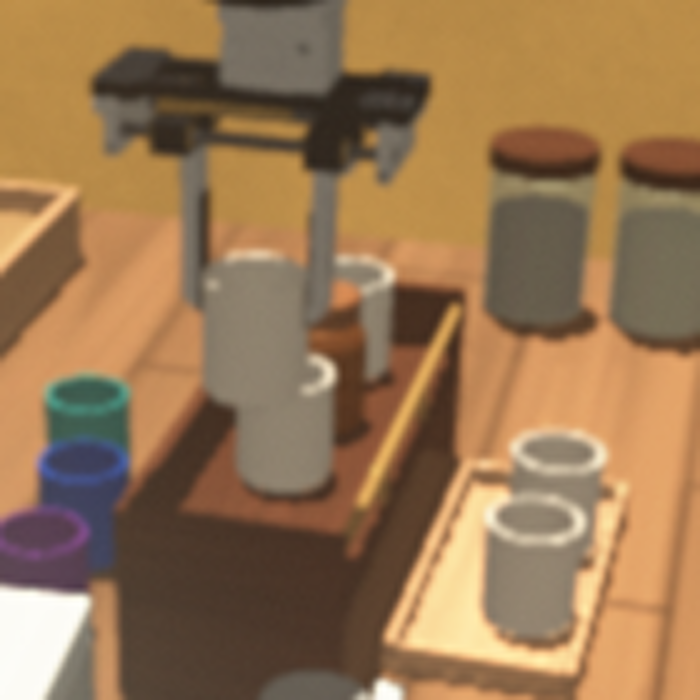

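Held upright over the rail height. Carrying to the drawer's left place.

Request:
jog_arm(
  plan=[
    {"delta_pos": [-0.005,0.036,0],"dr": [0,0,1],"gripper": 0.5},
    {"delta_pos": [-0.005,0.036,0],"dr": [0,0,1],"gripper": 0.5},
    {"delta_pos": [-0.005,0.036,0],"dr": [0,0,1],"gripper": 0.5},
    {"delta_pos": [-0.005,0.036,0],"dr": [0,0,1],"gripper": 0.5},
    {"delta_pos": [-0.005,0.036,0],"dr": [0,0,1.2],"gripper": 0.5},
    {"delta_pos": [-0.005,0.036,0],"dr": [0,0,0],"gripper": 0.5},
    {"delta_pos": [-0.005,0.036,0],"dr": [0,0,0],"gripper": 0.5},
    {"delta_pos": [-0.005,0.036,0],"dr": [0,0,0],"gripper": 0.5},
    {"delta_pos": [-0.005,0.036,0],"dr": [0,0,0],"gripper": 0.5},
    {"delta_pos": [-0.005,0.036,-0.01],"dr": [0,0,0],"gripper": 0.5},
    {"delta_pos": [-0.003,0.031,-0.02],"dr": [0,0,0],"gripper": 0.5},
    {"delta_pos": [0,0,0],"dr": [0,0,0],"gripper": 0.5},
  ],
)

```text
t: 32.72
position: [0.5051, 0.2958, 0.1892]
ee_rot: [-3.077, 1.56, -3.0]
wrist_force: [-0.5, -0.6, -4.2]
grip_width: 0.654
```

Run:
```python
from h import *
goto(dr(-.005,.075,.07),YAW)
g=snap('side');crop(g,240,150,390,330,4,'u3')
```

```text
t 32.72 pos [0.5051 0.2958 0.1892] j [0.34 0.11 1.73 0.   1.32 0.26] w 0.654 F [-0.5 -0.6 -4.2]
delta [ 0.0051 -0.0044 -0.1192] rot [ 0.1 -0.6 -0.2]
```

View pics/u3.png

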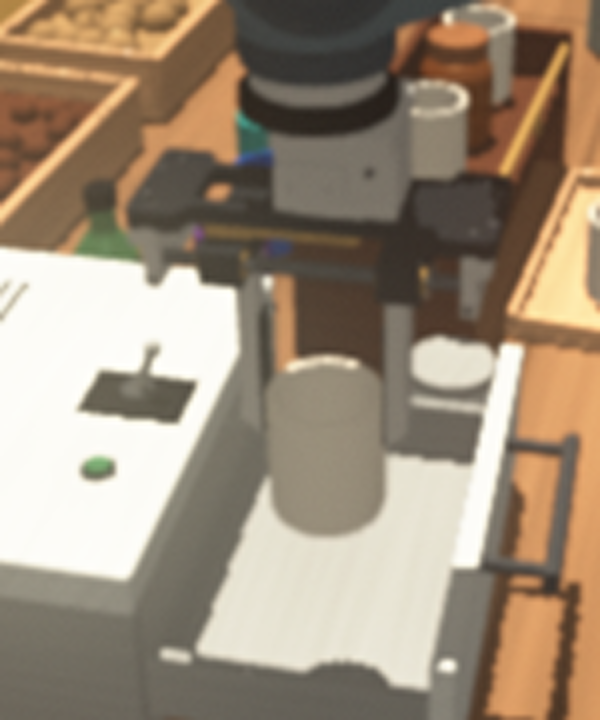

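Request:
jog_arm(
  plan=[
    {"delta_pos": [0.003,-0.003,-0.02],"dr": [0,0,0],"gripper": 0.5},
    {"delta_pos": [0,0,-0.025],"dr": [0,0,0],"gripper": 0.5},
    {"delta_pos": [0,0,-0.025],"dr": [0,0,0],"gripper": 0.5},
    {"delta_pos": [0,0,-0.02],"dr": [0,0,0],"gripper": 0.5},
    {"delta_pos": [0,0,-0.015],"dr": [0,0,0],"gripper": 0.5},
    {"delta_pos": [0,0,-0.007],"dr": [0,0,0],"gripper": 0.5},
    {"delta_pos": [0,0,0],"dr": [0,0,0],"gripper": 0.5},
    {"delta_pos": [0,0,0],"dr": [0,0,0],"gripper": 0.5},
  ],
)

```text
t: 33.43
position: [0.5131, 0.2888, 0.0842]
ee_rot: [-2.717, 1.57, -2.646]
wrist_force: [-0.6, 0.2, -2.5]
grip_width: 0.657
```

Run:
```python
from h import *
goto(dr(-.005,.075,.07),YAW)
g=snap('side');crop(g,240,150,390,330,4,'u4')
```

```text
t 33.43 pos [0.5131 0.2888 0.0842] j [ 0.32  0.23  1.79 -0.    1.12  0.25] w 0.657 F [-0.6  0.2 -2.5]
delta [-0.0029  0.0026 -0.0142] rot [ 0.  -0.   0.2]
```

View pics/u4.png

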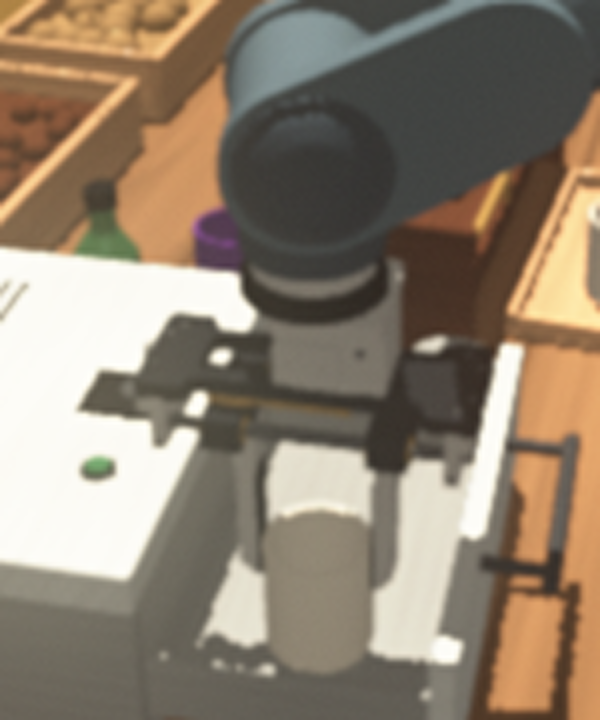

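Request:
jog_arm(
  plan=[
    {"delta_pos": [0,0,-0.008],"dr": [0,0,0],"gripper": 0.5},
    {"delta_pos": [0,0,-0.004],"dr": [0,0,0],"gripper": 0.5},
    {"delta_pos": [0,0,0],"dr": [0,0,0],"gripper": 0.5},
    {"delta_pos": [0,0,0],"dr": [0,0,0],"gripper": 0.5},
    {"delta_pos": [0,0,0],"dr": [0,0,0],"gripper": 0.5},
  ],
)

```text
t: 33.9
position: [0.5132, 0.2895, 0.0726]
ee_rot: [0.179, 1.57, 0.251]
wrist_force: [0.9, 0.0, -3.1]
grip_width: 0.661
```

Request:
jog_arm(
  plan=[
    {"delta_pos": [0,0,-0.002],"dr": [0,0,0],"gripper": 0.5},
    {"delta_pos": [0,0,-0.001],"dr": [0,0,0],"gripper": 0.5},
    {"delta_pos": [0,0,0],"dr": [0,0,0],"gripper": 0.5},
  ],
)

```text
t: 34.15
position: [0.5129, 0.2894, 0.0692]
ee_rot: [-2.881, 1.57, -2.809]
wrist_force: [-0.0, -0.5, -2.0]
grip_width: 0.662
```

Request:
jog_arm(
  plan=[
    {"delta_pos": [0,0,-0.0015],"dr": [0,0,0],"gripper": 0.5},
    {"delta_pos": [0,0,-0.001],"dr": [0,0,0],"gripper": 0.5},
    {"delta_pos": [0,0,0],"dr": [0,0,0],"gripper": 0.5},
  ],
)

```text
t: 34.4
position: [0.5138, 0.2894, 0.068]
ee_rot: [-0.177, 1.57, -0.105]
wrist_force: [-1.4, -2.8, 3.1]
grip_width: 0.66
```

Touchdown at 0.068, as predicted. Release and return to the shelf.

Request:
jog_arm(
  plan=[
    {"delta_pos": [0,0,0.001],"dr": [0,0,0],"gripper": 0.78},
    {"delta_pos": [0,0,0],"dr": [0,0,0],"gripper": 0.78},
    {"delta_pos": [0,0,0],"dr": [0,0,0],"gripper": 0.78},
    {"delta_pos": [0,0,0],"dr": [0,0,0],"gripper": 0.78},
    {"delta_pos": [0,0,0.02],"dr": [0,0,0],"gripper": 0.78},
    {"delta_pos": [0,0,0.03],"dr": [0,0,0],"gripper": 0.78},
    {"delta_pos": [0,0,0.035],"dr": [0,0,0],"gripper": 0.78},
    {"delta_pos": [0,0,0.04],"dr": [0,0,0],"gripper": 0.78},
    {"delta_pos": [0,-0.02,0.034],"dr": [0,0,0],"gripper": 0.78},
    {"delta_pos": [0.003,-0.034,0.01],"dr": [0,0,-3],"gripper": 0.78},
    {"delta_pos": [0.004,-0.034,0.01],"dr": [0,0,-2.2],"gripper": 0.78},
    {"delta_pos": [0.004,-0.035,0],"dr": [0,0,0],"gripper": 0.78},
  ],
)

```text
t: 35.4
position: [0.5253, 0.1657, 0.2501]
ee_rot: [0.143, 1.565, 0.125]
wrist_force: [1.4, 0.6, 0.3]
grip_width: 0.779
```

Run:
```python
from h import *
goto([.5685,-.190,.19],-.017)
g=snap('side');crop(g,190,120,390,330,3.5,'u5')
f=snap('top');crop(f,170,150,350,310,4,'u5t');
```

```text
t 35.4 pos [0.5253 0.1657 0.2501] j [ 0.1  -0.03  1.76  0.    1.41  0.12] w 0.779 F [1.4 0.6 0.3]
delta [ 0.0432 -0.3557 -0.0601] rot [-0.   0.3  0.1]
```

View pics/u5.png

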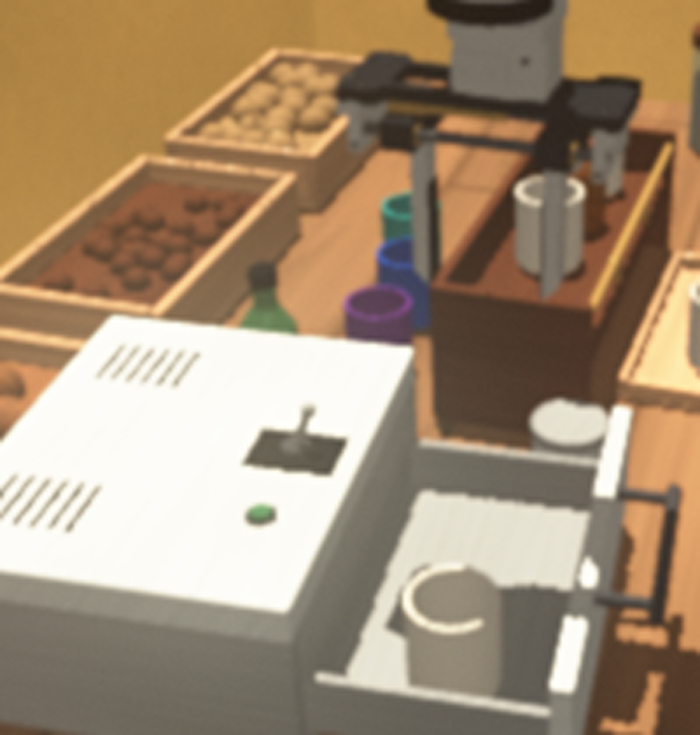

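The first used pot stands upright in the drawer. On to the second, still in its place on the shelf.

Request:
jog_arm(
  plan=[
    {"delta_pos": [0.0043,-0.036,0],"dr": [0,0,0],"gripper": 0.78},
    {"delta_pos": [0.0043,-0.036,0],"dr": [0,0,0],"gripper": 0.78},
    {"delta_pos": [0.0043,-0.036,0],"dr": [0,0,0],"gripper": 0.78},
    {"delta_pos": [0.0043,-0.036,0],"dr": [0,0,0],"gripper": 0.78},
    {"delta_pos": [0.0043,-0.036,0],"dr": [0,0,0],"gripper": 0.78},
    {"delta_pos": [0.0043,-0.036,0],"dr": [0,0,0],"gripper": 0.78},
    {"delta_pos": [0.0043,-0.036,0],"dr": [0,0,0],"gripper": 0.78},
    {"delta_pos": [0.0043,-0.036,0],"dr": [0,0,0],"gripper": 0.78},
    {"delta_pos": [0.0043,-0.036,-0.02],"dr": [0,0,0],"gripper": 0.78},
    {"delta_pos": [0.0043,-0.03,-0.03],"dr": [0,0,0],"gripper": 0.78},
    {"delta_pos": [0,0,-0.01],"dr": [0,0,0],"gripper": 0.78},
    {"delta_pos": [0,0,0],"dr": [0,0,0],"gripper": 0.78},
  ],
)

```text
t: 36.5
position: [0.565, -0.1864, 0.1833]
ee_rot: [2.588, 1.563, 2.567]
wrist_force: [0.3, 0.4, -1.1]
grip_width: 0.78
```

Request:
jog_arm(
  plan=[
    {"delta_pos": [0,0,0],"dr": [0,0,0],"gripper": 0.78},
    {"delta_pos": [0,0,0],"dr": [0,0,0],"gripper": 0.78},
  ],
)

```text
t: 36.67
position: [0.5677, -0.1858, 0.1889]
ee_rot: [-0.301, 1.569, -0.318]
wrist_force: [0.2, 0.1, 0.3]
grip_width: 0.782
```

Run:
```python
from h import *
goto([.5685,-.190,.127],-.017)
g=snap('side');crop(g,290,100,430,240,5,'u6')
```

```text
t 36.67 pos [ 0.5677 -0.1858  0.1889] j [-0.51  0.13  1.71  0.    1.3  -0.49] w 0.782 F [0.2 0.1 0.3]
delta [ 0.0008 -0.0042 -0.0619] rot [0.  0.1 0. ]
```

View pics/u6.png

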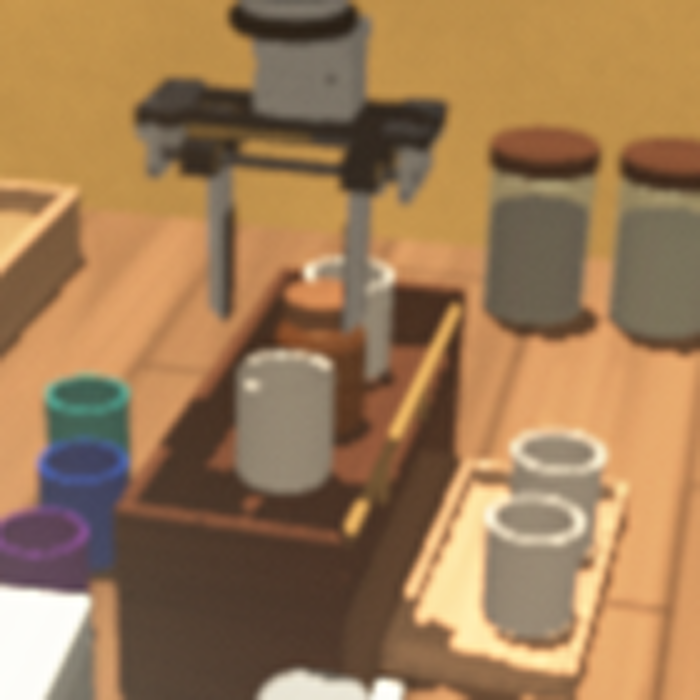

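Request:
jog_arm(
  plan=[
    {"delta_pos": [0,-0.003,-0.02],"dr": [0,0,0],"gripper": 0.78},
    {"delta_pos": [0,0,-0.02],"dr": [0,0,0],"gripper": 0.78},
    {"delta_pos": [0,0,-0.012],"dr": [0,0,0],"gripper": 0.78},
    {"delta_pos": [0,0,-0.008],"dr": [0,0,0],"gripper": 0.78},
    {"delta_pos": [0,0,0],"dr": [0,0,0],"gripper": 0.78},
    {"delta_pos": [0,0,0],"dr": [0,0,0],"gripper": 0.5},
    {"delta_pos": [0,0,0],"dr": [0,0,0],"gripper": 0.5},
    {"delta_pos": [0,0,0],"dr": [0,0,0],"gripper": 0.5},
    {"delta_pos": [0,0,0],"dr": [0,0,0],"gripper": 0.5},
    {"delta_pos": [0,0,0],"dr": [0,0,0],"gripper": 0.5},
  ],
)

```text
t: 37.55
position: [0.5679, -0.1902, 0.1291]
ee_rot: [-0.362, 1.568, -0.38]
wrist_force: [1.4, 1.0, 4.0]
grip_width: 0.642
```

Request:
jog_arm(
  plan=[
    {"delta_pos": [0,0,0.02],"dr": [0,0,0],"gripper": 0.5},
    {"delta_pos": [0,0,0.03],"dr": [0,0,0],"gripper": 0.5},
    {"delta_pos": [0,0,0.03],"dr": [0,0,0],"gripper": 0.5},
    {"delta_pos": [0,0,0.02],"dr": [0,0,0],"gripper": 0.5},
    {"delta_pos": [0,0,0],"dr": [0,0,0],"gripper": 0.5},
  ],
)

```text
t: 37.97
position: [0.5692, -0.1912, 0.233]
ee_rot: [-0.507, 1.562, -0.526]
wrist_force: [-0.1, -0.0, 0.0]
grip_width: 0.644
```

Run:
```python
from h import *
goto(dr(-.015,-.003,.2),YAW)
g=snap('side');crop(g,290,100,430,240,5,'u7')
```

```text
t 37.97 pos [ 0.5692 -0.1912  0.233 ] j [-0.51  0.1   1.66 -0.    1.38 -0.49] w 0.644 F [-0.1 -0.   0. ]
delta [-0.0632  0.4041 -0.033 ] rot [0.2 0.5 5.3]
```

View pics/u7.png

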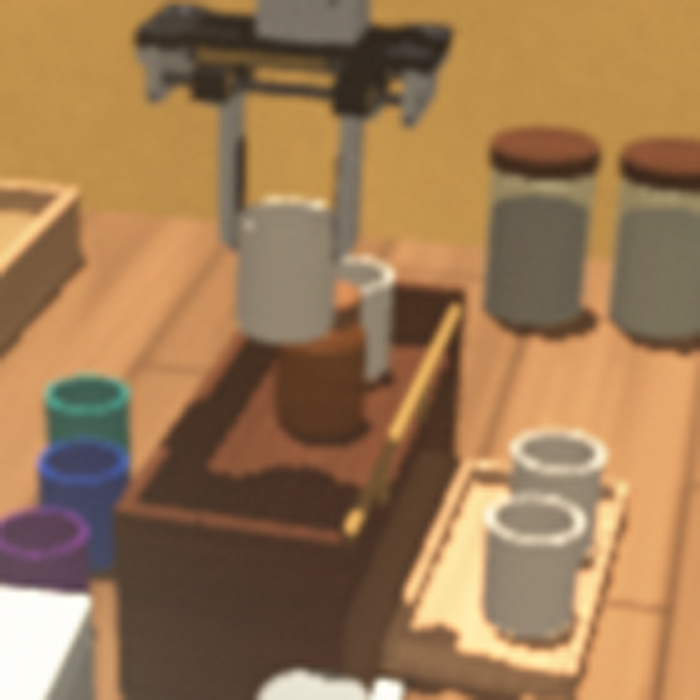

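The pot is held slightly off-centre (opening 0.644), and it hangs upright. Carry it to the drawer's middle at moderate speed.

Request:
jog_arm(
  plan=[
    {"delta_pos": [-0.003,0.02,0],"dr": [0,0,1],"gripper": 0.5},
    {"delta_pos": [-0.006,0.036,0],"dr": [0,0,1],"gripper": 0.5},
    {"delta_pos": [-0.006,0.036,0],"dr": [0,0,1],"gripper": 0.5},
    {"delta_pos": [-0.006,0.036,0],"dr": [0,0,1],"gripper": 0.5},
    {"delta_pos": [-0.006,0.036,0],"dr": [0,0,1.2],"gripper": 0.5},
    {"delta_pos": [-0.006,0.036,0],"dr": [0,0,0],"gripper": 0.5},
    {"delta_pos": [-0.006,0.036,0],"dr": [0,0,0],"gripper": 0.5},
    {"delta_pos": [-0.006,0.036,0],"dr": [0,0,0],"gripper": 0.5},
    {"delta_pos": [-0.006,0.036,0],"dr": [0,0,0],"gripper": 0.5},
    {"delta_pos": [-0.006,0.036,0],"dr": [0,0,0],"gripper": 0.5},
    {"delta_pos": [-0.006,0.033,0],"dr": [0,0,0],"gripper": 0.5},
    {"delta_pos": [0,0.02,0],"dr": [0,0,0],"gripper": 0.5},
  ],
)

```text
t: 39.02
position: [0.5012, 0.2097, 0.2246]
ee_rot: [3.114, 1.566, -3.095]
wrist_force: [0.0, -0.5, -1.1]
grip_width: 0.643
```

Request:
jog_arm(
  plan=[
    {"delta_pos": [0,0,-0.02],"dr": [0,0,0],"gripper": 0.5},
    {"delta_pos": [0,0,-0.025],"dr": [0,0,0],"gripper": 0.5},
    {"delta_pos": [0,0,-0.025],"dr": [0,0,0],"gripper": 0.5},
    {"delta_pos": [0,0,-0.02],"dr": [0,0,0],"gripper": 0.5},
    {"delta_pos": [0,0,0],"dr": [0,0,0],"gripper": 0.5},
    {"delta_pos": [0,0,0],"dr": [0,0,0],"gripper": 0.5},
  ],
)

```text
t: 39.52
position: [0.5018, 0.2067, 0.1347]
ee_rot: [-3.027, 1.565, -2.955]
wrist_force: [-0.2, -0.0, -1.7]
grip_width: 0.644
```

Run:
```python
from h import *
goto(dr(-.015,-.008,.071),YAW)
g=snap('side');crop(g,240,150,390,330,4,'u8')
```

```text
t 39.52 pos [0.5018 0.2067 0.1347] j [ 0.18  0.07  1.88 -0.    1.2   0.11] w 0.644 F [-0.2 -0.  -1.7]
delta [ 0.0046  0.0013 -0.0637] rot [ 0.1 -0.3  0.1]
```

View pics/u8.png

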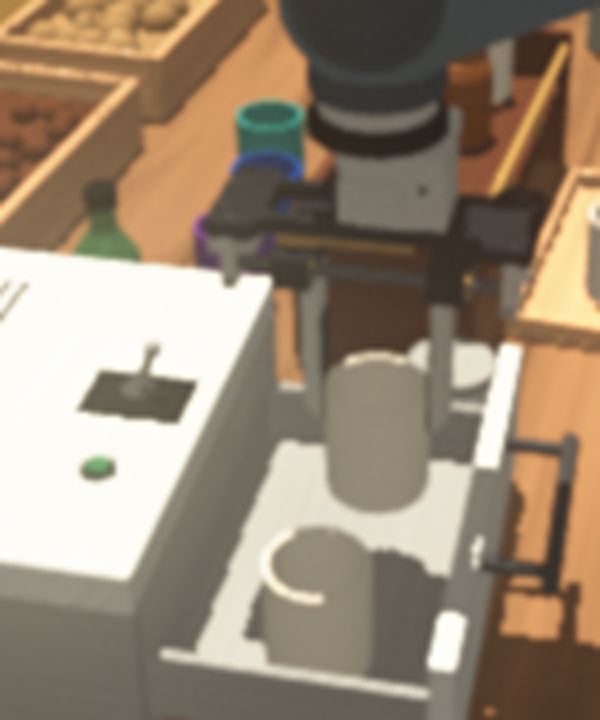

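Request:
jog_arm(
  plan=[
    {"delta_pos": [0.002,0,-0.02],"dr": [0,0,0],"gripper": 0.5},
    {"delta_pos": [0,0,-0.02],"dr": [0,0,0],"gripper": 0.5},
    {"delta_pos": [0,0,-0.012],"dr": [0,0,0],"gripper": 0.5},
    {"delta_pos": [0,0,0],"dr": [0,0,0],"gripper": 0.5},
    {"delta_pos": [0,0,0],"dr": [0,0,0],"gripper": 0.5},
    {"delta_pos": [0,0,0],"dr": [0,0,0],"gripper": 0.5},
  ],
)

```text
t: 40.07
position: [0.5071, 0.2073, 0.0871]
ee_rot: [0.12, 1.568, 0.192]
wrist_force: [0.4, 0.6, -1.4]
grip_width: 0.644
```

Request:
jog_arm(
  plan=[
    {"delta_pos": [0,0,-0.006],"dr": [0,0,0],"gripper": 0.5},
    {"delta_pos": [0,0,0],"dr": [0,0,0],"gripper": 0.5},
    {"delta_pos": [0,0,0],"dr": [0,0,0],"gripper": 0.5},
  ],
)

```text
t: 40.32
position: [0.506, 0.2071, 0.0798]
ee_rot: [0.008, 1.571, 0.08]
wrist_force: [-0.1, 0.6, -2.1]
grip_width: 0.641
```

Request:
jog_arm(
  plan=[
    {"delta_pos": [0,0,-0.006],"dr": [0,0,0],"gripper": 0.5},
    {"delta_pos": [0,0,-0.003],"dr": [0,0,0],"gripper": 0.5},
    {"delta_pos": [0,0,0],"dr": [0,0,0],"gripper": 0.5},
    {"delta_pos": [0,0,0],"dr": [0,0,0],"gripper": 0.5},
  ],
)

```text
t: 40.65
position: [0.5056, 0.207, 0.0702]
ee_rot: [-3.06, 1.57, -2.988]
wrist_force: [-0.5, 1.3, -2.2]
grip_width: 0.641
```

Request:
jog_arm(
  plan=[
    {"delta_pos": [0,0,-0.0015],"dr": [0,0,0],"gripper": 0.5},
    {"delta_pos": [0,0,-0.001],"dr": [0,0,0],"gripper": 0.5},
    {"delta_pos": [0,0,0],"dr": [0,0,0],"gripper": 0.5},
  ],
)

```text
t: 40.9
position: [0.5066, 0.2072, 0.069]
ee_rot: [0.081, 1.57, 0.153]
wrist_force: [-1.2, 0.2, 3.4]
grip_width: 0.644
```

Request:
jog_arm(
  plan=[
    {"delta_pos": [0,0,0.001],"dr": [0,0,0],"gripper": 0.78},
    {"delta_pos": [0,0,0],"dr": [0,0,0],"gripper": 0.78},
    {"delta_pos": [0,0,0],"dr": [0,0,0],"gripper": 0.78},
    {"delta_pos": [0,0,0],"dr": [0,0,0],"gripper": 0.78},
    {"delta_pos": [0,0,0.02],"dr": [0,0,0],"gripper": 0.78},
    {"delta_pos": [0,0,0.03],"dr": [0,0,0],"gripper": 0.78},
    {"delta_pos": [0,0,0.035],"dr": [0,0,0],"gripper": 0.78},
    {"delta_pos": [0,0,0.04],"dr": [0,0,0],"gripper": 0.78},
    {"delta_pos": [0,-0.02,0.034],"dr": [0,0,0],"gripper": 0.78},
    {"delta_pos": [0.003,-0.034,0.02],"dr": [0,0,-3],"gripper": 0.78},
    {"delta_pos": [0.003,-0.036,0.01],"dr": [0,0,-2.2],"gripper": 0.78},
    {"delta_pos": [0.003,-0.036,0],"dr": [0,0,0],"gripper": 0.78},
  ],
)

```text
t: 41.9
position: [0.5165, 0.08, 0.262]
ee_rot: [-0.046, 1.564, -0.064]
wrist_force: [0.4, -0.6, -0.4]
grip_width: 0.783
```

Request:
jog_arm(
  plan=[
    {"delta_pos": [0.004,-0.037,0],"dr": [0,0,0],"gripper": 0.78},
    {"delta_pos": [0.004,-0.037,0],"dr": [0,0,0],"gripper": 0.78},
    {"delta_pos": [0.004,-0.037,0],"dr": [0,0,0],"gripper": 0.78},
    {"delta_pos": [0.004,-0.037,0],"dr": [0,0,0],"gripper": 0.78},
    {"delta_pos": [0.004,-0.037,0],"dr": [0,0,0],"gripper": 0.78},
    {"delta_pos": [0.004,-0.037,0],"dr": [0,0,0],"gripper": 0.78},
    {"delta_pos": [0.004,-0.037,0],"dr": [0,0,0],"gripper": 0.78},
    {"delta_pos": [0.004,-0.037,0],"dr": [0,0,0],"gripper": 0.78},
    {"delta_pos": [0.004,-0.037,0],"dr": [0,0,0],"gripper": 0.78},
    {"delta_pos": [0.004,-0.037,0],"dr": [0,0,0],"gripper": 0.78},
    {"delta_pos": [0.004,-0.036,0],"dr": [0,0,0],"gripper": 0.78},
    {"delta_pos": [0,-0.03,0],"dr": [0,0,0],"gripper": 0.78},
  ],
)

```text
t: 42.9
position: [0.5589, -0.3573, 0.2575]
ee_rot: [2.759, 1.571, 2.74]
wrist_force: [0.3, -0.8, 0.1]
grip_width: 0.778
```

Run:
```python
from h import *
goto([.564,-.357,.19],-.017)
g=snap('side','u9');f=snap('top','u9t');crop(f,170,150,350,310,4,'u9tc')
```

```text
t 42.9 pos [ 0.5589 -0.3573  0.2575] j [-0.74  0.23  1.46 -0.    1.45 -0.72] w 0.778 F [ 0.3 -0.8  0.1]
delta [ 0.0051  0.0003 -0.0675] rot [-0.  -0.   0.1]
```

View pics/u9tc.png

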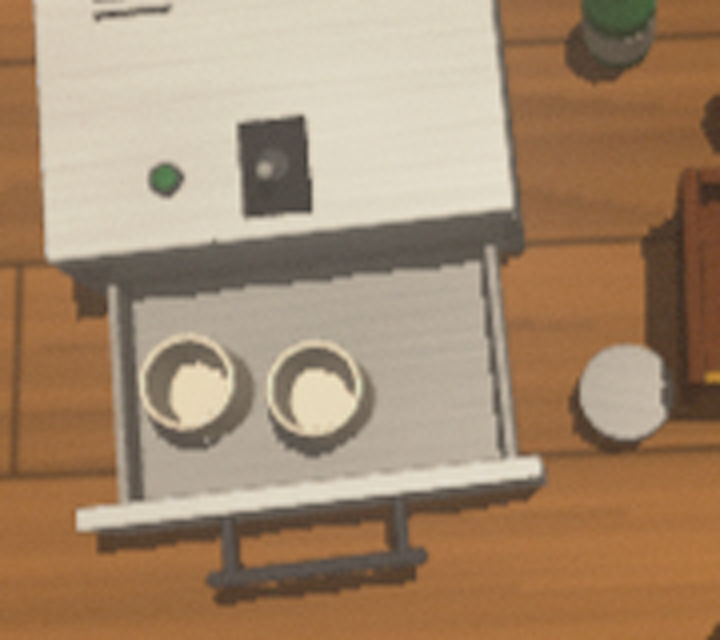

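View pics/u9.png

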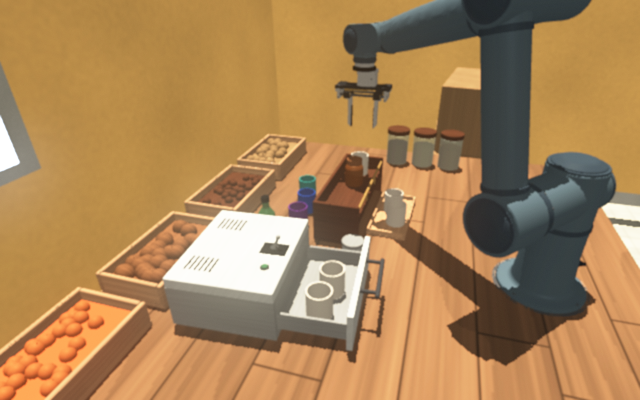

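Two used pots now stand upright in the drawer. The last one is on the shelf beyond the jar.

Request:
jog_arm(
  plan=[
    {"delta_pos": [0.003,0,-0.03],"dr": [0,0,0],"gripper": 0.78},
    {"delta_pos": [0,0,-0.03],"dr": [0,0,0],"gripper": 0.78},
    {"delta_pos": [0,0,-0.007],"dr": [0,0,0],"gripper": 0.78},
    {"delta_pos": [0,0,0],"dr": [0,0,0],"gripper": 0.78},
    {"delta_pos": [0,0,0],"dr": [0,0,0],"gripper": 0.78},
    {"delta_pos": [0,0,0],"dr": [0,0,0],"gripper": 0.78},
  ],
)

```text
t: 43.5
position: [0.5629, -0.3552, 0.1936]
ee_rot: [-0.698, 1.567, -0.716]
wrist_force: [0.5, 0.0, -0.5]
grip_width: 0.779
```

Run:
```python
from h import *
goto([.564,-.357,.127],-.017)
g=snap('side');crop(g,320,90,420,210,6,'u10')
```

```text
t 43.5 pos [ 0.5629 -0.3552  0.1936] j [-0.73  0.28  1.52  0.    1.34 -0.71] w 0.779 F [ 0.5  0.  -0.5]
delta [ 0.0011 -0.0018 -0.0666] rot [0.1 0.1 0.1]
```

View pics/u10.png

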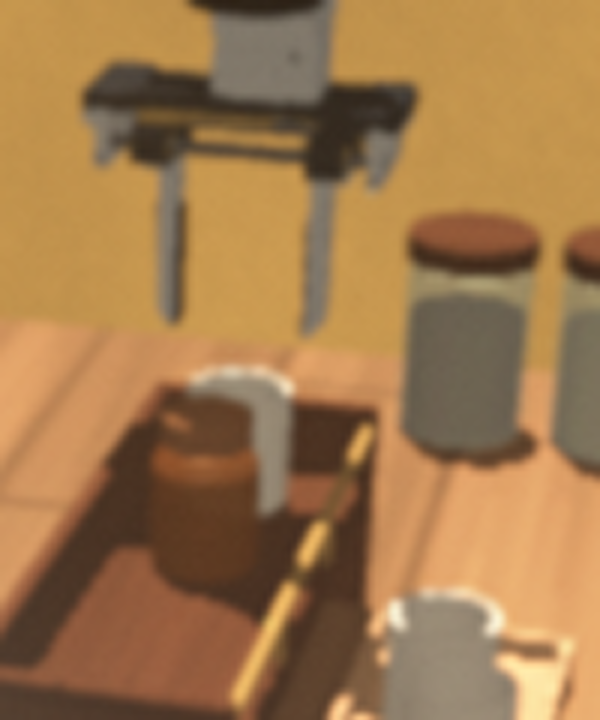

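Request:
jog_arm(
  plan=[
    {"delta_pos": [0.001,-0.002,-0.02],"dr": [0,0,0],"gripper": 0.78},
    {"delta_pos": [0,0,-0.02],"dr": [0,0,0],"gripper": 0.78},
    {"delta_pos": [0,0,-0.015],"dr": [0,0,0],"gripper": 0.78},
    {"delta_pos": [0,0,-0.01],"dr": [0,0,0],"gripper": 0.78},
    {"delta_pos": [0,0,0],"dr": [0,0,0],"gripper": 0.78},
    {"delta_pos": [0,0,0],"dr": [0,0,0],"gripper": 0.5},
    {"delta_pos": [0,0,0],"dr": [0,0,0],"gripper": 0.5},
    {"delta_pos": [0,0,0],"dr": [0,0,0],"gripper": 0.5},
    {"delta_pos": [0,0,0],"dr": [0,0,0],"gripper": 0.5},
    {"delta_pos": [0,0,0],"dr": [0,0,0],"gripper": 0.5},
  ],
)

```text
t: 44.38
position: [0.5638, -0.3575, 0.1277]
ee_rot: [-0.67, 1.568, -0.689]
wrist_force: [0.5, -0.5, 3.3]
grip_width: 0.644
```

Request:
jog_arm(
  plan=[
    {"delta_pos": [0,0,0.02],"dr": [0,0,0],"gripper": 0.5},
    {"delta_pos": [0,0,0.03],"dr": [0,0,0],"gripper": 0.5},
    {"delta_pos": [0,0,0.03],"dr": [0,0,0],"gripper": 0.5},
    {"delta_pos": [0,0,0.03],"dr": [0,0,0],"gripper": 0.5},
    {"delta_pos": [0,0,0.015],"dr": [0,0,0],"gripper": 0.5},
    {"delta_pos": [0,0,0],"dr": [0,0,0],"gripper": 0.5},
  ],
)

```text
t: 44.88
position: [0.5645, -0.3583, 0.2564]
ee_rot: [-0.73, 1.563, -0.749]
wrist_force: [-0.0, -0.3, -1.8]
grip_width: 0.647
```

Run:
```python
from h import *
goto(dr(-.01,-.075,.2),YAW)
g=snap('side');crop(g,320,80,420,200,6,'u11')
```

```text
t 44.88 pos [ 0.5645 -0.3583  0.2564] j [-0.73  0.24  1.45 -0.    1.44 -0.72] w 0.647 F [-0.  -0.3 -1.8]
delta [-0.0482  0.4998 -0.0564] rot [0.3 0.4 5.3]
```

View pics/u11.png

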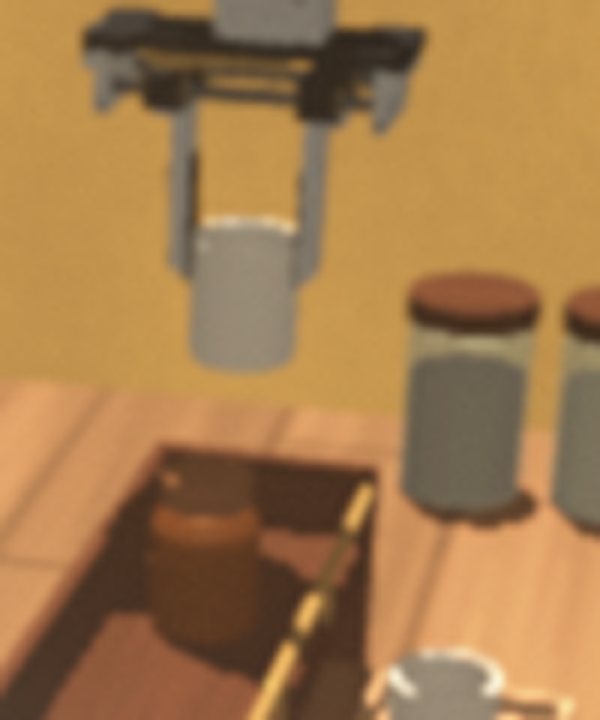

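The last pot is held, its bottom about 34 mm above the jar's lid height. Carrying it to the drawer's right place.

Request:
jog_arm(
  plan=[
    {"delta_pos": [-0.002,0.02,0],"dr": [0,0,1],"gripper": 0.5},
    {"delta_pos": [-0.004,0.036,0],"dr": [0,0,1],"gripper": 0.5},
    {"delta_pos": [-0.004,0.036,0],"dr": [0,0,1],"gripper": 0.5},
    {"delta_pos": [-0.004,0.036,0],"dr": [0,0,1],"gripper": 0.5},
    {"delta_pos": [-0.004,0.036,0],"dr": [0,0,1.2],"gripper": 0.5},
    {"delta_pos": [-0.004,0.036,0],"dr": [0,0,0],"gripper": 0.5},
    {"delta_pos": [-0.004,0.036,0],"dr": [0,0,0],"gripper": 0.5},
    {"delta_pos": [-0.004,0.036,0],"dr": [0,0,0],"gripper": 0.5},
    {"delta_pos": [-0.004,0.036,0],"dr": [0,0,0],"gripper": 0.5},
    {"delta_pos": [-0.004,0.036,0],"dr": [0,0,0],"gripper": 0.5},
    {"delta_pos": [-0.004,0.036,0],"dr": [0,0,0],"gripper": 0.5},
    {"delta_pos": [-0.004,0.036,0],"dr": [0,0,0],"gripper": 0.5},
  ],
)

```text
t: 45.93
position: [0.5151, 0.0609, 0.2484]
ee_rot: [2.985, 1.566, 3.056]
wrist_force: [0.9, 0.1, -1.8]
grip_width: 0.644
```

Request:
jog_arm(
  plan=[
    {"delta_pos": [-0.003,0.036,0],"dr": [0,0,0],"gripper": 0.5},
    {"delta_pos": [0,0.03,-0.01],"dr": [0,0,0],"gripper": 0.5},
    {"delta_pos": [0,0.013,-0.025],"dr": [0,0,0],"gripper": 0.5},
    {"delta_pos": [0,0,-0.03],"dr": [0,0,0],"gripper": 0.5},
    {"delta_pos": [0,0,-0.03],"dr": [0,0,0],"gripper": 0.5},
    {"delta_pos": [0,0,-0.02],"dr": [0,0,0],"gripper": 0.5},
    {"delta_pos": [0,0,0],"dr": [0,0,0],"gripper": 0.5},
    {"delta_pos": [0,0,0],"dr": [0,0,0],"gripper": 0.5},
    {"delta_pos": [0,0,0],"dr": [0,0,0],"gripper": 0.5},
  ],
)

```text
t: 46.68
position: [0.5142, 0.138, 0.1366]
ee_rot: [-0.07, 1.57, 0.002]
wrist_force: [1.3, 0.1, -0.8]
grip_width: 0.642
```

Run:
```python
from h import *
goto(dr(-.01,-.08,.068),YAW)
g=snap('side');crop(g,240,150,390,330,4,'u12')
```

```text
t 46.68 pos [0.5142 0.138  0.1366] j [ 0.05  0.03  1.91 -0.    1.2  -0.02] w 0.642 F [ 1.3  0.1 -0.8]
delta [ 0.0024 -0.0015 -0.0686] rot [-0.   0.   0.1]
```

View pics/u12.png

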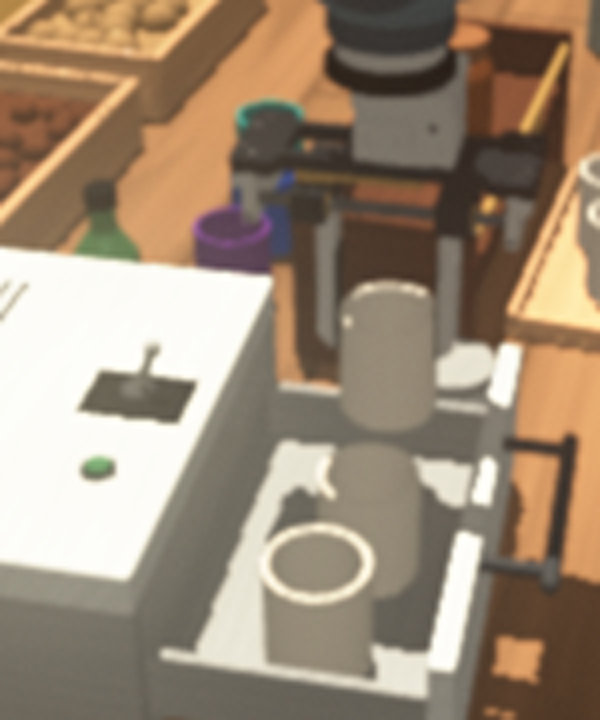

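Run:
```python
from h import *
g=snap('side');f=snap('top')
for p,z in(((387,311),.171),((318,563),.102)):
  P=onz(g,[(240+p[0]/4-.4,150+p[1]/4-.4)],z)[0];print(P.round(3),indr(P).round(3))
for p in((188,390),(315,396)):
  P=onz(f,[(170+p[0]/4-.4,150+p[1]/4-.4)],.102)[0];print('top',P.round(3),indr(P).round(3))
```

```text
[0.517 0.138 0.171] [-0.01  -0.079]
[0.514 0.293 0.102] [-0.001  0.076]
top [0.506 0.289 0.102] [-0.009  0.073]
top [0.499 0.207 0.102] [-0.023 -0.009]
```

The middle pot sits at drawer y -9 mm, and the held one at about -80. I shift it 3 mm further out and lower.

Request:
jog_arm(
  plan=[
    {"delta_pos": [0,-0.003,0],"dr": [0,0,0],"gripper": 0.5},
    {"delta_pos": [0,0,-0.02],"dr": [0,0,0],"gripper": 0.5},
    {"delta_pos": [0,0,-0.02],"dr": [0,0,0],"gripper": 0.5},
    {"delta_pos": [0,0,-0.015],"dr": [0,0,0],"gripper": 0.5},
    {"delta_pos": [0,0,0],"dr": [0,0,0],"gripper": 0.5},
    {"delta_pos": [0,0,0],"dr": [0,0,0],"gripper": 0.5},
    {"delta_pos": [0,0,0],"dr": [0,0,0],"gripper": 0.5},
  ],
)

```text
t: 47.42
position: [0.5151, 0.1351, 0.0826]
ee_rot: [-0.022, 1.568, 0.05]
wrist_force: [-0.5, -0.0, -1.4]
grip_width: 0.645
```

Request:
jog_arm(
  plan=[
    {"delta_pos": [0,0,-0.006],"dr": [0,0,0],"gripper": 0.5},
    {"delta_pos": [0,0,-0.003],"dr": [0,0,0],"gripper": 0.5},
    {"delta_pos": [0,0,0],"dr": [0,0,0],"gripper": 0.5},
    {"delta_pos": [0,0,0],"dr": [0,0,0],"gripper": 0.5},
  ],
)

```text
t: 47.75
position: [0.5139, 0.1351, 0.0721]
ee_rot: [-2.737, 1.571, -2.665]
wrist_force: [-0.5, -0.0, -1.6]
grip_width: 0.645
```

Request:
jog_arm(
  plan=[
    {"delta_pos": [0,0,-0.0025],"dr": [0,0,0],"gripper": 0.5},
    {"delta_pos": [0,0,-0.001],"dr": [0,0,0],"gripper": 0.5},
    {"delta_pos": [0,0,0],"dr": [0,0,0],"gripper": 0.5},
  ],
)

```text
t: 48.0
position: [0.5137, 0.1351, 0.0683]
ee_rot: [3.072, 1.57, -3.139]
wrist_force: [0.8, -0.3, -1.7]
grip_width: 0.645
```

Request:
jog_arm(
  plan=[
    {"delta_pos": [0,0,-0.0015],"dr": [0,0,0],"gripper": 0.5},
    {"delta_pos": [0,0,0],"dr": [0,0,0],"gripper": 0.5},
  ],
)

```text
t: 48.17
position: [0.5144, 0.1353, 0.0677]
ee_rot: [0.201, 1.57, 0.273]
wrist_force: [-0.0, 1.5, 1.7]
grip_width: 0.642
```

Request:
jog_arm(
  plan=[
    {"delta_pos": [0,0,0.001],"dr": [0,0,0],"gripper": 0.78},
    {"delta_pos": [0,0,0],"dr": [0,0,0],"gripper": 0.78},
    {"delta_pos": [0,0,0],"dr": [0,0,0],"gripper": 0.78},
    {"delta_pos": [0,0,0],"dr": [0,0,0],"gripper": 0.78},
    {"delta_pos": [0,0,0.02],"dr": [0,0,0],"gripper": 0.78},
    {"delta_pos": [0,0,0.03],"dr": [0,0,0],"gripper": 0.78},
    {"delta_pos": [0,0,0.035],"dr": [0,0,0],"gripper": 0.78},
    {"delta_pos": [0,0,0.04],"dr": [0,0,0],"gripper": 0.78},
    {"delta_pos": [-0.01,-0.03,0.02],"dr": [0,0,0],"gripper": 0},
    {"delta_pos": [-0.02,-0.035,0],"dr": [0,0,0],"gripper": 0},
    {"delta_pos": [-0.02,-0.035,0],"dr": [0,0,0],"gripper": 0},
    {"delta_pos": [-0.02,-0.035,0],"dr": [0,0,0],"gripper": 0},
  ],
)

```text
t: 49.17
position: [0.4432, -0.0009, 0.2137]
ee_rot: [-0.459, 1.569, -0.386]
wrist_force: [-0.4, -1.1, 0.0]
grip_width: 0.532
```

Run:
```python
from h import *
goto(cab(-.245,0,.2),YAW+np.pi/2)
g=snap('side','v1');crop(g,190,130,430,310,3,'v1c');f=snap('top','v1t');crop(f,170,150,510,310,2.3,'v1tc')
```

```text
t 49.17 pos [ 0.4432 -0.0009  0.2137] j [-0.26 -0.28  2.05 -0.    1.38 -0.33] w 0.532 F [-0.4 -1.1  0. ]
delta [-0.089   0.2056 -0.0137] rot [  0.1   0.  -90. ]
```

View pics/v1tc.png

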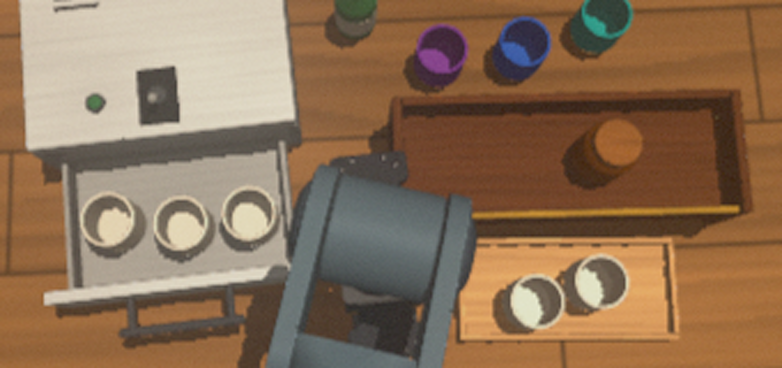

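View pics/v1c.png

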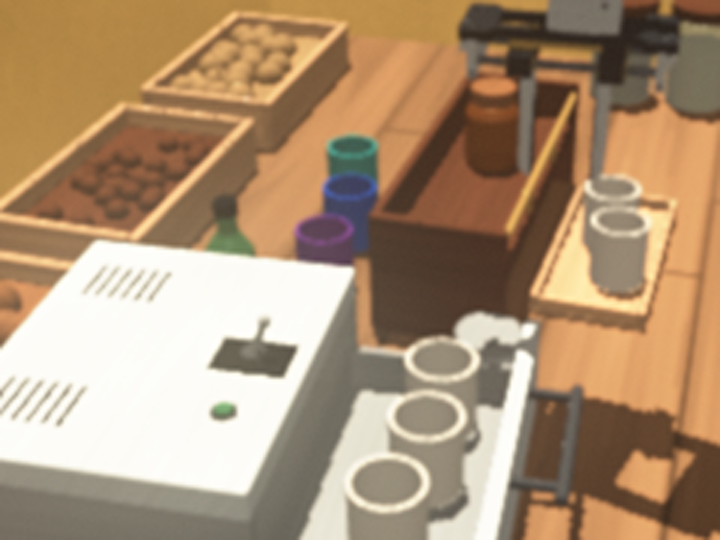

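The drawer holds three upright pots. One clean pot on the tray was knocked aside, from (441,281) to about (431,272). I check that both are still inside the tray and upright.

Run:
```python
from h import *
f=snap('top');g=snap('side')
for p in((536,302),(600,281)):
  P=onz(f,[(170+p[0]/2.3-.3,150+p[1]/2.3-.3)],.079)[0];d=P[:2]-[.4167,-.239];a=-.036
  print(P.round(3),'tray',(d@[np.cos(a),np.sin(a)]).round(3),(d@[-np.sin(a),np.cos(a)]).round(3))
crop(f,380,240,480,310,7,'tz');crop(g,360,170,430,250,8,'tzs')
```

```text
[ 0.401 -0.19   0.079] tray -0.018 0.048
[ 0.421 -0.265  0.079] tray 0.005 -0.026
```

View pics/tz.png

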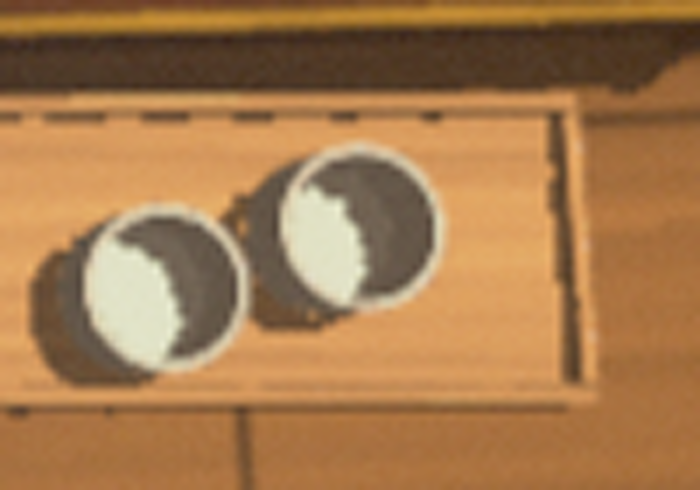

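View pics/tzs.png

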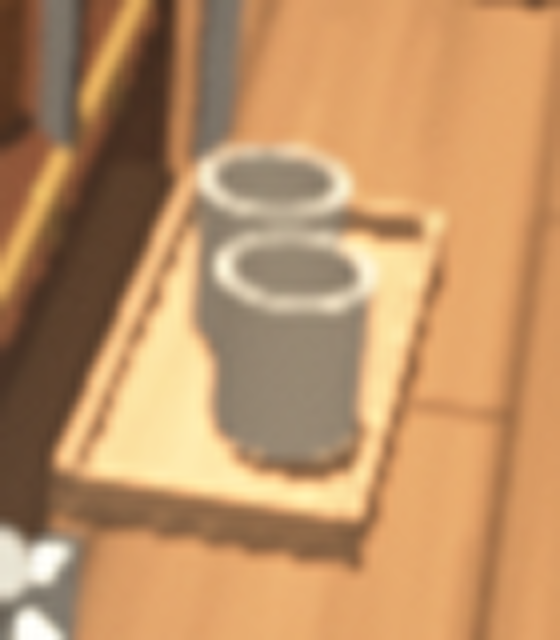

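Both clean pots are upright on the tray floor, at tray coordinates (-18,48) and (5,-26) mm, so they can stay. Next, close the drawer.

Request:
jog_arm(
  plan=[
    {"delta_pos": [-0.008,0.017,0],"dr": [0,0,-7.1],"gripper": 0},
    {"delta_pos": [-0.008,0.017,0],"dr": [0,0,-7.1],"gripper": 0},
    {"delta_pos": [-0.008,0.017,0],"dr": [0,0,-7.1],"gripper": 0},
    {"delta_pos": [-0.008,0.017,0],"dr": [0,0,-7.1],"gripper": 0},
    {"delta_pos": [-0.008,0.017,0],"dr": [0,0,-7.1],"gripper": 0},
    {"delta_pos": [-0.008,0.017,0],"dr": [0,0,-7.1],"gripper": 0},
    {"delta_pos": [-0.008,0.017,0],"dr": [0,0,-7.1],"gripper": 0},
    {"delta_pos": [-0.008,0.017,0],"dr": [0,0,-7.1],"gripper": 0},
    {"delta_pos": [-0.008,0.017,0],"dr": [0,0,-7.1],"gripper": 0},
    {"delta_pos": [-0.008,0.017,0],"dr": [0,0,-7.1],"gripper": 0},
    {"delta_pos": [-0.007,0.017,0],"dr": [0,0,-7.1],"gripper": 0},
    {"delta_pos": [0,0.017,0],"dr": [0,0,-7.1],"gripper": 0},
  ],
)

```text
t: 50.37
position: [0.3559, 0.2064, 0.2131]
ee_rot: [-2.7, 1.57, 2.165]
wrist_force: [0.5, -0.5, 0.0]
grip_width: 0.004
```

Run:
```python
from h import *
goto(cab(-.245,0,.077),YAW+np.pi/2)
```

```text
t 50.37 pos [0.3559 0.2064 0.2131] j [ 0.25 -0.37  2.12  0.    1.4   1.67] w 0.004 F [ 0.5 -0.5  0. ]
delta [-0.0017 -0.0017 -0.1361] rot [-0.  -0.  -4.5]
```

Request:
jog_arm(
  plan=[
    {"delta_pos": [-0.002,-0.002,-0.03],"dr": [0,0,-4.5],"gripper": 0},
    {"delta_pos": [0,0,-0.035],"dr": [0,0,0],"gripper": 0},
    {"delta_pos": [0,0,-0.035],"dr": [0,0,0],"gripper": 0},
    {"delta_pos": [0,0,-0.03],"dr": [0,0,0],"gripper": 0},
    {"delta_pos": [0,0,0],"dr": [0,0,0],"gripper": 0},
    {"delta_pos": [0,0,0],"dr": [0,0,0],"gripper": 0},
    {"delta_pos": [0,0,0],"dr": [0,0,0],"gripper": 0},
  ],
)

```text
t: 50.95
position: [0.3562, 0.2031, 0.0848]
ee_rot: [1.782, 1.568, 0.29]
wrist_force: [-0.0, 0.3, 0.2]
grip_width: 0.007
```

Request:
jog_arm(
  plan=[
    {"delta_pos": [0.008,0.0006,0],"dr": [0,0,0],"gripper": 0},
    {"delta_pos": [0.008,0.0006,0],"dr": [0,0,0],"gripper": 0},
    {"delta_pos": [0.008,0.0006,0],"dr": [0,0,0],"gripper": 0},
    {"delta_pos": [0.008,0.0006,0],"dr": [0,0,0],"gripper": 0},
    {"delta_pos": [0.01,0.0007,0],"dr": [0,0,0],"gripper": 0},
    {"delta_pos": [0.01,0.0007,0],"dr": [0,0,0],"gripper": 0},
    {"delta_pos": [0.01,0.0007,0],"dr": [0,0,0],"gripper": 0},
    {"delta_pos": [0.01,0.0007,0],"dr": [0,0,0],"gripper": 0},
    {"delta_pos": [0.01,0.0007,0],"dr": [0,0,0],"gripper": 0},
    {"delta_pos": [0.01,0.0007,0],"dr": [0,0,0],"gripper": 0},
    {"delta_pos": [0.01,0.0007,0],"dr": [0,0,0],"gripper": 0},
    {"delta_pos": [0.01,0.0007,0],"dr": [0,0,0],"gripper": 0},
  ],
)

```text
t: 51.95
position: [0.4679, 0.2103, 0.083]
ee_rot: [-2.203, 1.57, 2.586]
wrist_force: [-3.7, 1.1, 2.3]
grip_width: 0.004
```

Run:
```python
from h import *
goto(cab(-.066,0,.077),YAW+np.pi/2)
g=snap('side');crop(g,190,150,400,330,3.5,'w1')
```

```text
t 51.95 pos [0.4679 0.2103 0.083 ] j [0.2  0.06 1.99 0.   1.09 1.69] w 0.004 F [-3.7  1.1  2.3]
delta [ 0.0648  0.0077 -0.006 ] rot [-0.  -0.  -0.2]
```

View pics/w1.png

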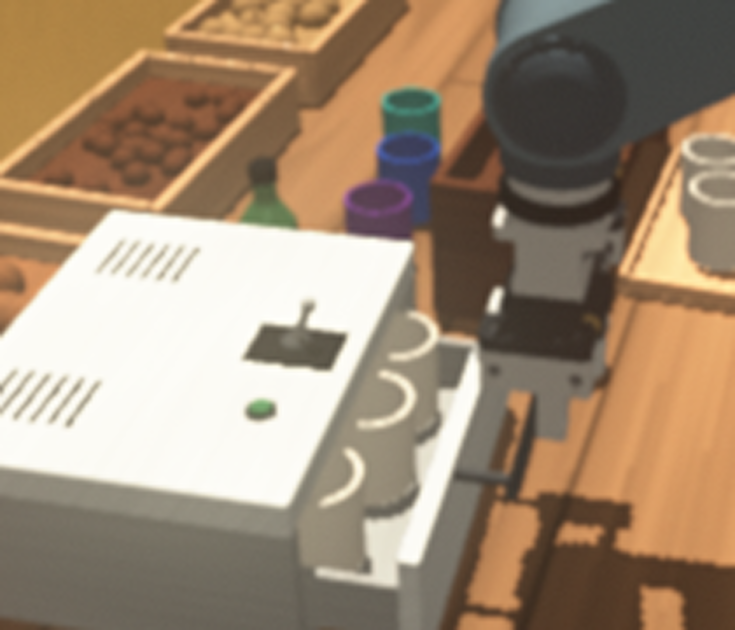

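The drawer is sliding in with the pots upright. Continue, slowing towards the end.

Request:
jog_arm(
  plan=[
    {"delta_pos": [0.01,0.0007,0],"dr": [0,0,0],"gripper": 0},
    {"delta_pos": [0.01,0.0007,0],"dr": [0,0,0],"gripper": 0},
    {"delta_pos": [0.01,0.0007,0],"dr": [0,0,0],"gripper": 0},
    {"delta_pos": [0.008,0.0006,0],"dr": [0,0,0],"gripper": 0},
    {"delta_pos": [0.006,0.0006,0],"dr": [0,0,0],"gripper": 0},
    {"delta_pos": [0.006,0.0006,0],"dr": [0,0,0],"gripper": 0},
    {"delta_pos": [0.004,0.0003,0],"dr": [0,0,0],"gripper": 0},
    {"delta_pos": [0.003,0.0003,0],"dr": [0,0,0],"gripper": 0},
    {"delta_pos": [0.003,0.0003,0],"dr": [0,0,0],"gripper": 0},
    {"delta_pos": [0,0,0],"dr": [0,0,0],"gripper": 0},
  ],
)

```text
t: 52.83
position: [0.5279, 0.215, 0.0834]
ee_rot: [1.775, 1.569, 0.281]
wrist_force: [-0.3, 0.2, 0.5]
grip_width: 0.004
```

Request:
jog_arm(
  plan=[
    {"delta_pos": [0.003,0,0],"dr": [0,0,0],"gripper": 0},
    {"delta_pos": [0.002,0,0],"dr": [0,0,0],"gripper": 0},
    {"delta_pos": [0,0,0],"dr": [0,0,0],"gripper": 0},
  ],
)

```text
t: 53.08
position: [0.531, 0.2153, 0.0834]
ee_rot: [-1.76, 1.568, 3.03]
wrist_force: [-7.6, 0.2, 4.7]
grip_width: 0.003
```

Request:
jog_arm(
  plan=[
    {"delta_pos": [0.002,0,0],"dr": [0,0,0],"gripper": 0},
    {"delta_pos": [0.002,0,0],"dr": [0,0,0],"gripper": 0},
    {"delta_pos": [0,0,0],"dr": [0,0,0],"gripper": 0},
    {"delta_pos": [0,0,0],"dr": [0,0,0],"gripper": 0},
  ],
)

```text
t: 53.42
position: [0.531, 0.2153, 0.0833]
ee_rot: [-1.578, 1.558, -3.071]
wrist_force: [-20.1, -2.2, 15.3]
grip_width: 0.004
```

The drawer is home: 20 N, no further travel. Back off, rise, and approach the switch from the front.

Request:
jog_arm(
  plan=[
    {"delta_pos": [-0.02,0,0],"dr": [0,0,0],"gripper": 0},
    {"delta_pos": [-0.005,0,0.03],"dr": [0,0,0],"gripper": 0},
    {"delta_pos": [0,0,0.035],"dr": [0,0,0],"gripper": 0},
    {"delta_pos": [0,0,0.035],"dr": [0,0,0],"gripper": 0},
    {"delta_pos": [0,0,0.03],"dr": [0,0,0],"gripper": 0},
    {"delta_pos": [0,0,0],"dr": [0,0,0],"gripper": 0},
    {"delta_pos": [0,0,0],"dr": [0,0,0],"gripper": 0},
  ],
)

```text
t: 54.0
position: [0.5128, 0.2154, 0.2159]
ee_rot: [1.71, 1.564, 0.216]
wrist_force: [-0.1, 0.5, -0.5]
grip_width: 0.002
```

Run:
```python
from h import *
goto(cab(.004,0.003,.159),YAW+np.pi/2)
g=snap('side');crop(g,190,150,400,330,3.5,'w2');f=snap('top','w2t')
```

```text
t 54.0 pos [0.5128 0.2154 0.2159] j [0.19 0.01 1.79 0.   1.34 1.69] w 0.002 F [-0.1  0.5 -0.5]
delta [ 0.0895  0.0107 -0.0569] rot [-0.1  0.4 -0.2]
```

View pics/w2.png

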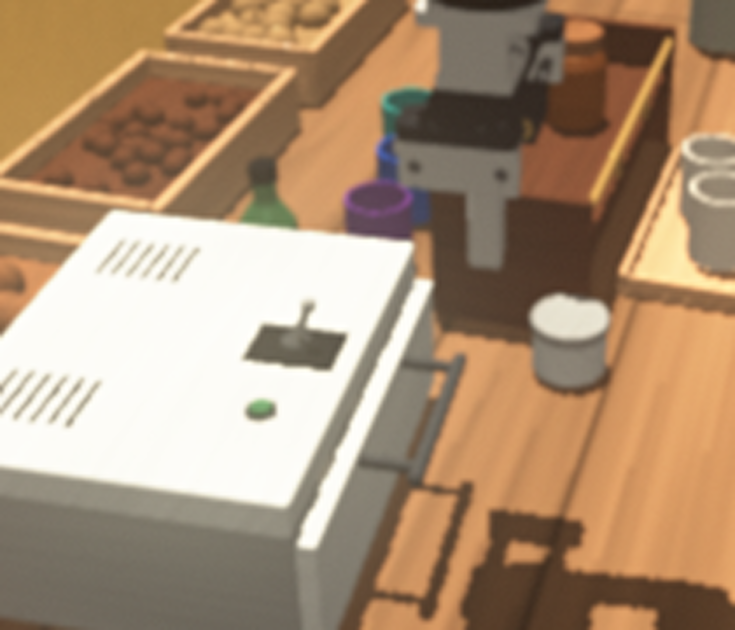

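The drawer is shut, with the handle back at its starting pixels (322,253). Now the switch.

Request:
jog_arm(
  plan=[
    {"delta_pos": [0.03,0.0035,0],"dr": [0,0,0],"gripper": 0},
    {"delta_pos": [0.03,0.0035,0],"dr": [0,0,0],"gripper": 0},
    {"delta_pos": [0.027,0.0035,0],"dr": [0,0,0],"gripper": 0},
    {"delta_pos": [0,0,0],"dr": [0,0,0],"gripper": 0},
    {"delta_pos": [0,0,-0.02],"dr": [0,0,0],"gripper": 0},
    {"delta_pos": [0,0,-0.02],"dr": [0,0,0],"gripper": 0},
    {"delta_pos": [0,0,-0.015],"dr": [0,0,0],"gripper": 0},
    {"delta_pos": [0,0,0],"dr": [0,0,0],"gripper": 0},
    {"delta_pos": [0,0,0],"dr": [0,0,0],"gripper": 0},
    {"delta_pos": [0,0,0],"dr": [0,0,0],"gripper": 0},
  ],
)

```text
t: 54.93
position: [0.5979, 0.2255, 0.1584]
ee_rot: [2.063, 1.571, 0.57]
wrist_force: [-0.3, 0.9, 0.5]
grip_width: 0.004
```

Run:
```python
from h import *
goto(cab(.044,0.003,.159),YAW+np.pi/2)
g=snap('side');crop(g,200,150,320,280,5,'w3')
```

```text
t 54.93 pos [0.5979 0.2255 0.1584] j [0.18 0.25 1.62 0.   1.27 1.68] w 0.004 F [-0.3  0.9  0.5]
delta [0.0443 0.0036 0.0006] rot [-0.   0.  -0.2]
```

View pics/w3.png

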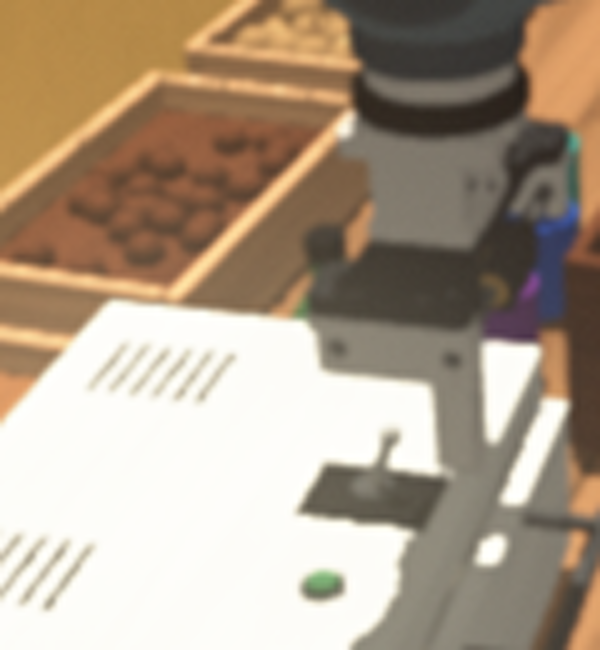

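Fingers stand in front of the bat. Push back 44 mm.

Request:
jog_arm(
  plan=[
    {"delta_pos": [0.008,0.0006,0],"dr": [0,0,0],"gripper": 0},
    {"delta_pos": [0.008,0.0006,0],"dr": [0,0,0],"gripper": 0},
    {"delta_pos": [0.008,0.0006,0],"dr": [0,0,0],"gripper": 0},
    {"delta_pos": [0.008,0.0006,0],"dr": [0,0,0],"gripper": 0},
    {"delta_pos": [0.008,0.0006,0],"dr": [0,0,0],"gripper": 0},
    {"delta_pos": [0.004,0,0],"dr": [0,0,0],"gripper": 0},
    {"delta_pos": [0,0,0],"dr": [0,0,0],"gripper": 0},
    {"delta_pos": [0,0,0],"dr": [0,0,0],"gripper": 0},
  ],
)

```text
t: 55.65
position: [0.6395, 0.2284, 0.1578]
ee_rot: [-1.532, 1.562, -3.025]
wrist_force: [-12.7, -1.4, 7.3]
grip_width: 0.001
```

Request:
jog_arm(
  plan=[
    {"delta_pos": [-0.02,0,0],"dr": [0,0,0],"gripper": 0},
    {"delta_pos": [-0.01,0,0.01],"dr": [0,0,0],"gripper": 0},
    {"delta_pos": [-0.01,0,0.03],"dr": [0,0,0],"gripper": 0},
    {"delta_pos": [-0.02,0,0.035],"dr": [0,0,0],"gripper": 0},
    {"delta_pos": [-0.03,-0.01,0.03],"dr": [0,0,0],"gripper": 0},
    {"delta_pos": [-0.03,-0.02,0],"dr": [0,0,0],"gripper": 0},
    {"delta_pos": [-0.03,-0.02,0],"dr": [0,0,0],"gripper": 0},
    {"delta_pos": [0,-0.035,0],"dr": [0,0,0],"gripper": 0},
    {"delta_pos": [0,-0.035,0],"dr": [0,0,0],"gripper": 0},
    {"delta_pos": [0,-0.035,0],"dr": [0,0,0],"gripper": 0},
    {"delta_pos": [0,0,0],"dr": [0,0,0],"gripper": 0},
    {"delta_pos": [0,0,0],"dr": [0,0,0],"gripper": 0},
  ],
)

```text
t: 56.65
position: [0.4941, 0.0725, 0.2622]
ee_rot: [1.638, 1.569, 0.141]
wrist_force: [-0.0, -0.4, 0.8]
grip_width: 0.003
```

Run:
```python
from h import *
g=snap('side','x1');crop(g,160,200,330,345,4,'x1c');f=snap('top','x1t');crop(f,170,105,310,245,4,'x1tc')
```

```text
(no output)
```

View pics/x1c.png

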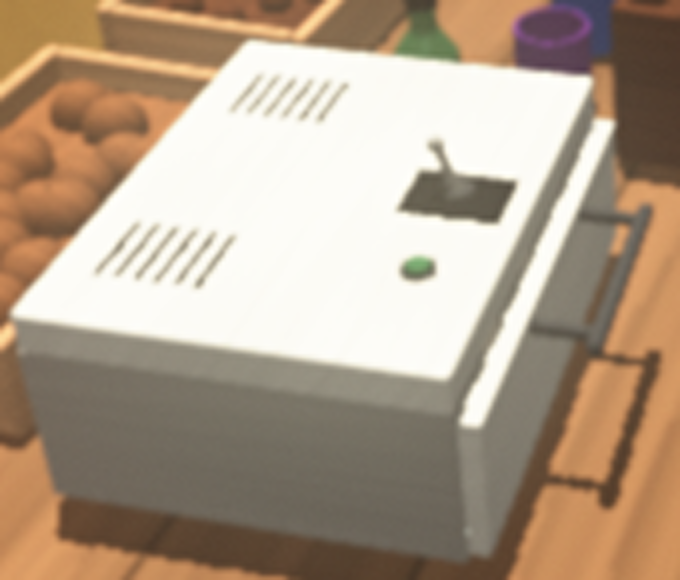

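View pics/x1t.png

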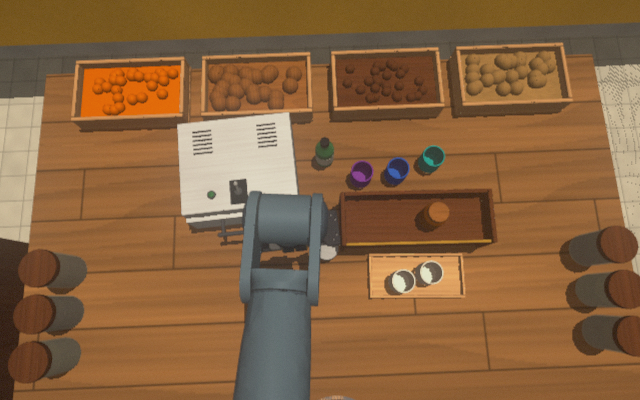

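View pics/x1.png

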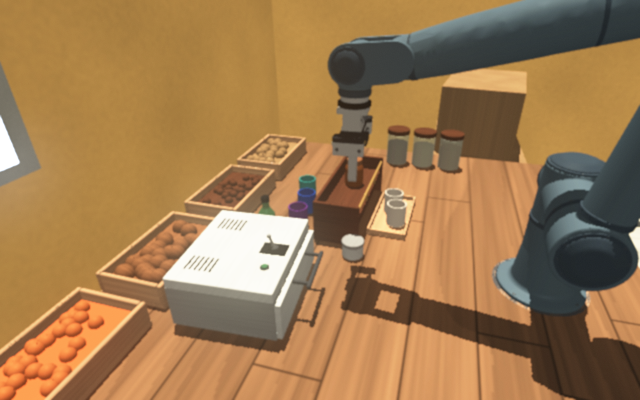

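The bat is back at its starting "on" pixel (crop (436,146)), and the drawer matches its shut picture. The tray pots, jar, tin and bottle all stand, and the arm touches nothing. Handing in.

Run:
```python
from h import *
print(status.observe()['wrist_force'].round(1)); print(env.sign_off())
```

```text
[-0.2  0.5 -0.2]
the job is handed in; nothing more can be done
None
```

I did the whole job in the asked order and handed it in at about 57 s. The system gave no verdict, so this rests on my own checks.

- **Steps done:** I flipped the switch off and pulled the drawer to its stop. I moved both clean pots to the tray and all three used pots over the rail into the drawer. Then I pushed the drawer home (20 N with no further travel) and flipped the switch back on.
- **Last checks:** In the last pictures the switch and drawer handle are back at their starting pixels (on and shut). Both clean pots are upright on the tray. The jar stands on the shelf, and the tin and bottle are where they were. The arm was clear, with about 0 N at the wrist. The used pots were upright when last seen as the drawer closed; I could not see inside once it was shut.
- **Fingertip height:** The description puts the fingertips 14 mm ahead of the TCP. A touch test with the jaws shut found them about 8 mm behind it. Because of this, my first two switch pushes passed over the bat without moving it. I then worked with the measured value.
- **Knocked pot:** One clean pot on the tray was knocked about 3 cm partway through. It stayed upright and inside the tray, so I left it.
- **Measurement disagreements:** The two cameras disagreed by about 5 mm on some points. I gripped two of the used pots a few millimetres off-centre, but both were set down upright.

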